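# Load the dry-air bath and set its thermostat

### The job

Load the dry-air bath: take the lid off its loading opening and lay it on a free spot of the bench, then take every vial carrier standing on the bench, hook it onto the rail in the bath's loading opening and slide it along the slot until its stem stands at the stripe of its own colour, left hanging free. Then put the lid back on, seated flat in the opening, and only after that turn the thermostat dial until its pointer stands at the orange flag. Leave the other glassware and tools on the bench where they are.

Things in the scene. Friction and masses are not known exactly. Their poses are not given: they have to be found in the camera images.
- bath: White dry-air bath, fixed. 210 (x) x 500 (y) x 138 mm high; origin: centre of its underside, z up. Inside floor at z 12. Aluminium cover 3 mm thick, top at z 138, with a loading opening (port) and, from the opening's middle towards -y, a slot 24 mm wide along x = 0, y = 128 to -130. Black control head at the -y end (y -140 to -250), its top also at z 138. Free bench robot-side of it.
- port (a point): Centre of the loading opening at the level of the cover's top, at bath x 0, y 183, z 138 mm; axes as the bath's. The opening is 144 (x) x 110 (y) mm, with the rail across its middle and equal room on both sides of it. Below the cover the tank is 186 mm wide in x, closed at y = 238 and -140.
- rail (a point): Point on the rail's axis in the middle of the loading opening, 26 mm under port; axes as the bath's. The rail is a fixed round steel bar, 12 mm diameter, along bath y at x = 0, z = 112 mm, through the whole tank right under the slot. A carrier is let down through the opening beside the rail, hooked on there, and slid towards -y with its stem in the slot.
- hatch: Loose lid, 0.35 kg, on the opening at first: aluminium plate 168 (x) x 132 (y) x 5 mm, below it a block 134 (x) x 100 (y) x 6 mm that fits in the opening, on top a black handle 12 (x) x 60 (y) mm, z 11 to 43; TCP at z 35, fingers closing along its x. Origin: centre of the block's underside. Seated: its x along bath x either way round, plate flat on the cover, origin 6 mm under port.
- dial (a joint): Thermostat dial on the control head, rad: 0 to 2.5, grows clockwise seen from above; turns stiffly (0.05 N m), stays where it is left. Grey disc 60 mm across, 7 mm high, with a bar grip 12 mm thick and 52 mm long up to 31 mm above the head; the white line on one end of the bar is the pointer, which points along bath -x at 0.
- dial_grip (a point): On the dial's axis, 28 mm above the control head's top: TCP place to hold the bar. Turns with the dial: its x lies along the bar (pointer at -x), so fingers close along its y; z up
- pointer (a point): The dial's pointer end, 32 mm from the dial's axis, 6 mm above the control head; turns with the dial
- flag (a point): Inner tip of the orange set-point flag at the dial's rim, 32 mm from the dial's axis, same height as the pointer; still during a run, cannot be moved by the robot
- flagring (a joint): Angle of the orange flag about the dial's axis, in the measure of dial (rad): equal values mean pointer at flag. Differs from start to start, still during a run
- carrier_blue: Vial carrier with a blue tab; any carrier may be absent. All alike: 162 mm tall, 0.2 kg, origin: centre of the underside, z up, standing at first. Steel foot 44 x 44 x 4 mm, two amber vials on it (to z 48), back leg at x 13 to 17 up to a hook, above it a stem 6 (x) x 14 (y) mm and a grip tab 10 (x) x 24 (y) mm, z 121 to 155, with a bead 18 x 28 mm on top, z 155 to 162.
- carrier_yellow: Carrier with a yellow tab, like carrier_blue. Hook of all: a roof, 18 mm wide in y, its sides sloping 39 degrees from x = +-15 (z 84) to a ridge over the origin (z 93 inside, 99 outside); back leg at +x, free tip at x -13 to -17 down to z 76. The rail, along carrier y, enters from the -x side through the gap between vials (z 48) and tip (z 76); then lower until it sits under the ridge.
- carrier_green: Vial carrier with a green tab, like carrier_blue. Hold any carrier by its tab with the TCP at z 143 over its origin, fingers closing along its x; the tab does not pull through shut fingers thanks to the bead. Hanging free, a carrier's origin is 86 mm below the rail's axis (26 mm above the bench) and its tab stands 9 mm clear above the cover; the ridge is then 10 mm below the cover.
- carrier_red: Vial carrier with a red tab, like carrier_blue. The foot does not pass the cover's slot, its stem does, so it goes in and out only at the loading opening; carriers cannot pass one another on the rail. Either way round on the rail is right (carrier x along bath x or against it). Slide it by its tab without pressing down: a loaded hook drags and tilts in the grip.
- mark_blue: A blue stripe 10 mm wide (along bath y) across the cover, from 15 to 75 mm on either side of the slot's middle line, 1.6 mm thick. Origin: on the slot's middle line, level with the cover's top; axes as the bath's. Still during a run. The four stripes are 62 mm apart, the nearest 97 mm from port; the order of colours varies.
- mark_yellow: A yellow stripe 10 mm wide (along bath y) across the cover, from 15 to 75 mm on either side of the slot's middle line, 1.6 mm thick. Origin: on the slot's middle line, level with the cover's top; axes as the bath's. Still during a run. The four stripes are 62 mm apart, the nearest 97 mm from port; the order of colours varies.
- mark_green: A green stripe 10 mm wide (along bath y) across the cover, from 15 to 75 mm on either side of the slot's middle line, 1.6 mm thick. Origin: on the slot's middle line, level with the cover's top; axes as the bath's. Still during a run. The four stripes are 62 mm apart, the nearest 97 mm from port; the order of colours varies.
- mark_red: A red stripe 10 mm wide (along bath y) across the cover, from 15 to 75 mm on either side of the slot's middle line, 1.6 mm thick. Origin: on the slot's middle line, level with the cover's top; axes as the bath's. Still during a run. The four stripes are 62 mm apart, the nearest 97 mm from port; the order of colours varies.
- flask: bystander: round glass flask, 72 mm across, on a cork ring, 130 mm high; leave alone. Origin: centre of its underside
- amber_bottle: bystander: amber glass bottle, 52 mm across, 95 mm high; leave alone. Origin: centre of its underside
- jar: bystander: small clear glass jar, 44 mm across, 50 mm high; leave alone. Origin: centre of its underside
- cork_ring: bystander: empty cork ring, 90 mm across, 24 mm high; leave alone. Origin: centre of its underside
- spatula: bystander: spatula with a wooden handle, 180 mm long; leave alone. Origin: centre of its underside
- beaker: bystander: glass beaker, 60 mm across, 75 mm high; leave alone. Origin: centre of its underside
- clamp: bystander: blue boss-head clamp with a steel rod, 130 mm long, 30 mm high; leave alone. Origin: centre of its underside
Mind the look-alikes: they are no part of the job. There is more than one size of the hatch; the job needs the smaller.

How it is judged:
By the outcome, as a careful person would: the job done as asked, in the order asked, and still so for the second after the job is handed in, with the robot touching nothing.
Of carrier_blue, carrier_yellow, carrier_green, carrier_red only 3 to 4 are there at a start; the rules pass over those that are not, and their reading is None.
At some moment in a run one of carrier_blue, carrier_yellow, carrier_green, carrier_red, hatch may be knocked a few centimetres aside while the robot is not near it.
Once in a run the grip may slacken for a moment while it holds something.
It also fails if it takes over 210 s, if anything falls off the work surface, if the arm or the gripper's body presses on something with over 40 N, if the wrist force passes 120 N, or if a joint passes its speed limit or range.

### The arm

A 6-joint arm with a two-finger parallel gripper is mounted at the origin on the work surface. World frame = base frame: x ahead of the robot, y to its left, z up, the work surface at z = 0. Lengths are in m, angles in rad, forces in N, time in s.
With the tool pointing down it reaches from about 0.3 to 0.825 m from the base axis. Payload 5.4 kg.
Tool frame: the origin (TCP) lies between the finger pads, 19 mm behind the fingertips; this is the grasp point; z points along the fingers, y is the direction in which the jaws open and shut (so a half turn about z gives the same grasp; the last joint's range is limited). The gripper opens to 92 mm and grips with 3 to 60 N. Pads are 20 mm wide; open, the fingers measure 128 mm over their backs; the gripper's body (75 mm by 189 mm) begins 69 mm behind the grasp point.
Start: joints at [-1.38, 0.158, 1.597, -0, 1.386, -0.21], TCP at [0.224, -0.529, 0.233] pointing down, gripper open.
Joint ranges: [-2.91, 2.91], [-0.94, 2.29], [0.18, 2.7], [-1.29, 4.43], [0.17, 2.64], [-3, 3]. Speed limits (rad/s): [2.57, 2.57, 3.14, 3.14, 3.14, 3.14].

### API

Orientations are given as a 3x3 rotation matrix whose columns are the frame's x, y, z axes.
In Python, from bench import sensors, cams, env gives the robot as it stands.
- The arm moves only by the tool apply_moves, never from a script. Its argument "rows" is a list of rows, each an object of numbers: "gripper": the finger opening in cm, from 0 to 9.19; "dx", "dy", "dz": the shift along the tool's x, y, z in cm; "ax", "ay", "az": the turn, a rotation vector about the tool's x, y, z in rad. A call has exactly 8 rows; each row shifts and turns the commanded pose from where the row before left it, along the tool's axes as they then stand; what a row does not reach is not made up. A row lasts 1/8 s, in which the tool goes at most 62.5 mm and 10.7 degrees, less where a joint would pass 70% of its speed; a pose out of reach is approached as far as the arm can. A call with a gripper value outside its range is refused whole. The fingers move at their own pace and stop on an object; "force" is the grip in N (left out, the last holds). Time passes only in rows, so rows that do not move let the fingers close, or fill a call up. It gives the time, the measured TCP pose, the force and the opening at its end, in the units of the state.
- sensors.get_state(): the state, without advancing time (a new reading comes with each control period).
- cams.capture(name): name is "scene" or "side" or "wrist"; returns a dict with "img" (400x640x3 uint8, red, green, blue), "fx", "fy", "cx", "cy" (pixels), "origin" and "attitude" of the camera in the world. Camera axes: x right, y down, z forward; pixel columns grow to the right and rows downward; lengths in m; the calibration is good to about 2 mm. The wrist camera is an equidistant fisheye: a pixel r from the principal point sees the ray r / f radians off the axis. A picture is of the moment at which its call begins. There is no depth.
- env.finish_job(): hands the job in, once; it reports no verdict.
The state is a dict: "time": time; "joint_positions": joint angles; "qd": joint speeds; "tau": joint torques, N m; "tool_pos": TCP position; "tool_rot": TCP orientation; "wrist_force": force on the tool from outside, world axes, zero at the start; "moment": the same for the moment, N m; "grip_width": finger opening in m.
Only numpy, scipy, OpenCV 4.12 (cv2) and the standard library are available. Lean on these libraries where they do the work, as an engineer would, in place of code of your own. Each camera call takes 0.05 s, during which the arm holds its last target.

## Working session

There is one attempt and no reset: what is moved stays moved. The work goes in short steps, Python scripts to look and compute and a tool call to move; the robot and the scene stay as the last step left them, time stands still between calls to the robot, and variables do not carry over. Pictures are saved under pics/ and viewed, and the job is handed in when it is done.

Besides the shell and the picture viewer there is one more tool, called after "Call:" as a command line: name --argument value ..., lists and objects as JSON in quotes. apply_moves: Moves the arm, as the interface text tells. Its arguments: {"type":"object","properties":{"rows":{"type":"array"},"force":{"type":"number"}},"required":["rows"]}

```bash
ls; mkdir -p pics
python3 - <<'E'
from bench import sensors, cams, env
import cv2
print(sensors.get_state())
for n in ["scene","side","wrist"]:
    c=cams.capture(n); cv2.imwrite(f"pics/{n}0.png",c["img"][:,:,::-1])
    print(n,{k:v for k,v in c.items() if k!="img"})
E
```

```text
pics
{'time': 0.0, 'joint_positions': array([-1.38009228e+00,  1.59041380e-01,  1.59822510e+00,  2.71785718e-06,
        1.38622849e+00, -2.10123746e-01]), 'qd': array([-0.00053799,  0.00151456,  0.00039797,  0.0009923 , -0.00077293,
        0.00070773]), 'tau': array([-6.77479111e-04, -3.85566831e+01, -3.22110128e+01,  7.00820144e-02,
        3.78272147e-02, -1.42075783e-04]), 'tool_pos': array([ 0.22420629, -0.52883528,  0.23232679]), 'tool_rot': array([[ 9.20738588e-01,  3.90179862e-01, -3.57960878e-04],
       [ 3.90179822e-01, -9.20736779e-01,  1.86833390e-03],
       [ 3.99398518e-04, -1.85991623e-03, -9.99998191e-01]]), 'wrist_force': array([-0.21942986, -1.05441235, -0.41887334]), 'moment': array([ 0.00614275,  0.00692689, -0.04197188]), 'grip_width': 0.09196093107949345}
scene {'fx': 417.7545326437562, 'fy': 417.7545326437562, 'cx': 323.5375676968762, 'cy': 195.82857125023997, 'origin': array([ 0.91942579, -0.78127201,  0.9077937 ]), 'attitude': array([[ 0.86532784,  0.33392887, -0.37376362],
       [ 0.5011833 , -0.56935747,  0.65164973],
       [ 0.00479955, -0.75121474, -0.66004044]])}
side {'fx': 488.27402122478276, 'fy': 488.27402122478276, 'cx': 320.74555523803303, 'cy': 198.82351130357955, 'origin': array([0.10125208, 1.12164242, 0.93137058]), 'attitude': array([[-0.95416284, -0.17305323,  0.24418405],
       [-0.29926865,  0.54241438, -0.78499995],
       [ 0.00339783, -0.82209441, -0.56934105]])}
wrist {'fx': 309.70691628693146, 'fy': 309.70691628693146, 'cx': 318.5464468303674, 'cy': 202.30164611577834, 'origin': array([ 0.2908038 , -0.50147492,  0.3849283 ]), 'attitude': array([[ 0.39046034, -0.89010308, -0.23506857],
       [-0.92061884, -0.3778767 , -0.09833695],
       [-0.00129691,  0.25480523, -0.96699153]])}
```

View pics/scene0.png

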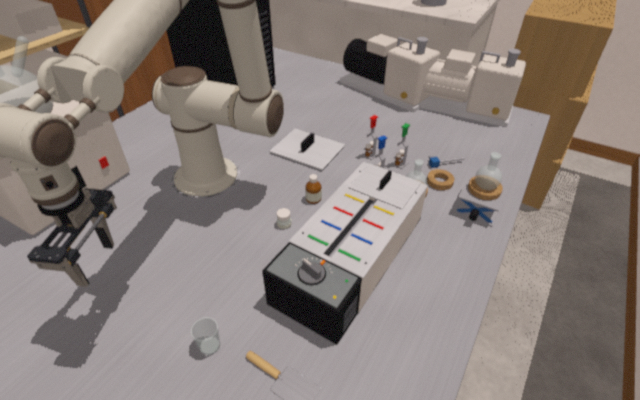

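View pics/side0.png

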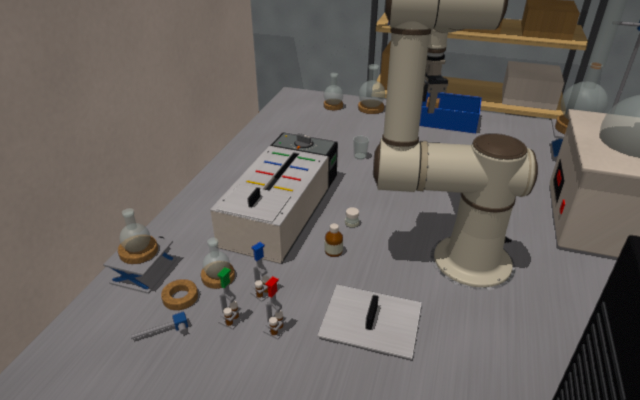

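View pics/wrist0.png

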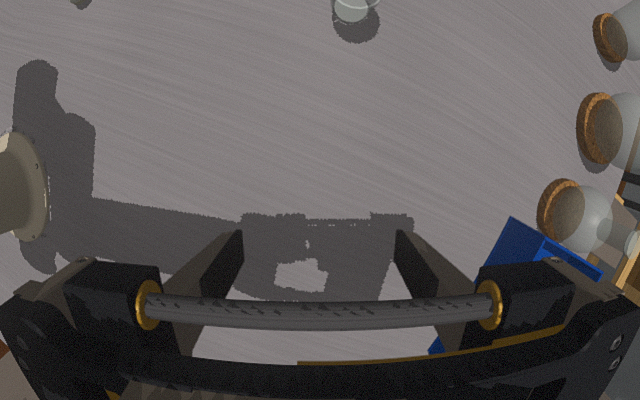

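Scene picture: three carriers stand at px (373,122) red, (381,143) blue, (405,130) green; there is no yellow one. The lid on the bath has its handle at (385,180); the larger look-alike lid lies on the bench at (307,147). The dial is at (312,268). Next I look at crops.

Run:
```python
import cv2
a=cv2.imread("pics/scene0.png");b=cv2.imread("pics/side0.png")
cv2.imwrite("pics/c1.png",cv2.resize(a[155:345,255:440],None,fx=3.15,fy=3.15,interpolation=cv2.INTER_CUBIC))
cv2.imwrite("pics/c2.png",cv2.resize(b[125:345,205:345],None,fx=2.7,fy=2.7,interpolation=cv2.INTER_CUBIC))
cv2.imwrite("pics/c3.png",cv2.resize(a[100:205,330:470],None,fx=5,fy=5,interpolation=cv2.INTER_CUBIC))
cv2.imwrite("pics/c4.png",cv2.resize(b[230:345,200:300],None,fx=5,fy=5,interpolation=cv2.INTER_CUBIC))
```

```text
(no output)
```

View pics/c1.png

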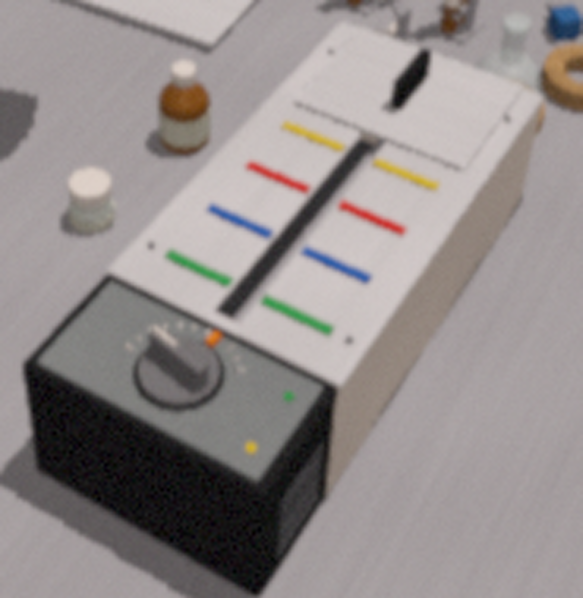

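View pics/c2.png

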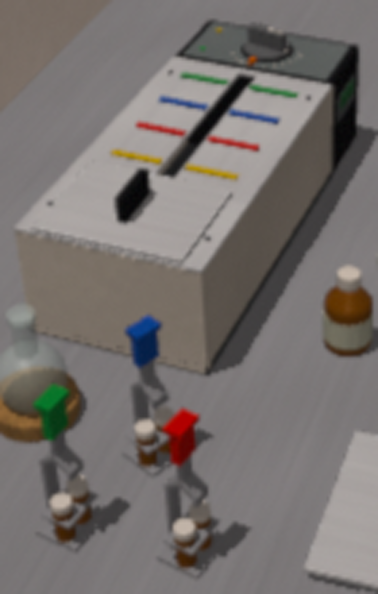

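View pics/c3.png

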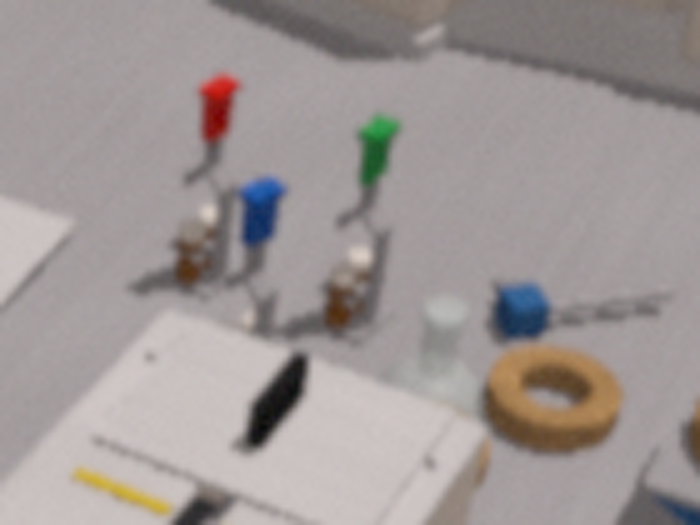

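View pics/c4.png

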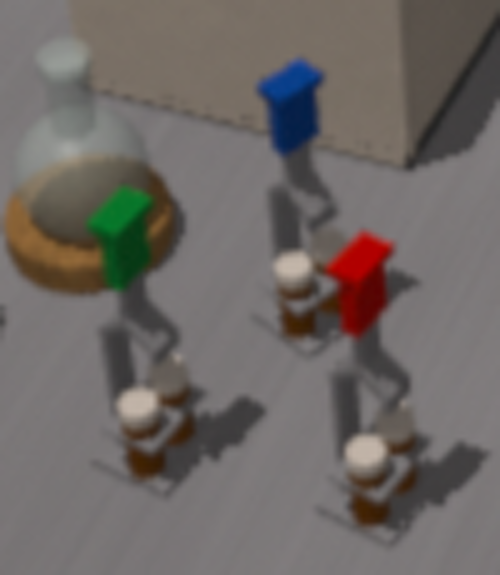

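```bash
cat > h.py <<'E'
import numpy as np, cv2, time
from bench import sensors, cams, env
from scipy.optimize import least_squares
np.set_printoptions(precision=4,suppress=True)
def ray(c,u,v,fish=False):
    x=(u-c["cx"])/c["fx"]; y=(v-c["cy"])/c["fy"]
    if fish:
        r=np.hypot(x,y); s=np.sin(r)/max(r,1e-9); d=np.array([x*s,y*s,np.cos(r)])
    else: d=np.array([x,y,1.])
    d=c["attitude"]@d; return d/np.linalg.norm(d)
def onz(c,u,v,z,fish=False):
    d=ray(c,u,v,fish); o=c["origin"]; return o+d*(z-o[2])/d[2]
def tri(cs):  # list of (c,u,v,fish)
    A=0;b=0
    for c,u,v,f in cs:
        d=ray(c,u,v,f); P=np.eye(3)-np.outer(d,d); A=A+P; b=b+P@c["origin"]
    p=np.linalg.solve(A,b)
    r=[np.linalg.norm((np.eye(3)-np.outer(ray(c,u,v,f),ray(c,u,v,f)))@(p-c["origin"])) for c,u,v,f in cs]
    return p,r
def proj(c,p,fish=False):
    q=c["attitude"].T@(np.asarray(p)-c["origin"])
    if fish:
        th=np.arctan2(np.hypot(q[0],q[1]),q[2]); n=np.hypot(q[0],q[1])+1e-12
        return np.array([c["cx"]+c["fx"]*th*q[0]/n, c["cy"]+c["fy"]*th*q[1]/n])
    return np.array([c["cx"]+c["fx"]*q[0]/q[2], c["cy"]+c["fy"]*q[1]/q[2]])
HUE={'red':[(0,8),(172,180)],'yellow':[(20,32)],'green':[(50,80)],'blue':[(105,125)],'orange':[(5,16)]}
def mask(img,col,smin=120,vmin=60):
    h=cv2.cvtColor(img,cv2.COLOR_RGB2HSV); m=np.zeros(h.shape[:2],np.uint8)
    for a,b in HUE[col]: m|=cv2.inRange(h,(a,smin,vmin),(b,255,255))
    return m
def blobs(img,col,amin=8,**k):
    n,l,s,ct=cv2.connectedComponentsWithStats(mask(img,col,**k))
    return [(tuple(ct[i].round(1)),tuple(s[i])) for i in range(1,n) if s[i][4]>=amin]
def save(name,img,roi=None,f=1):
    if roi: img=img[roi[1]:roi[3],roi[0]:roi[2]]
    cv2.imwrite(name,cv2.resize(img[:,:,::-1],None,fx=f,fy=f,interpolation=cv2.INTER_CUBIC))
E
python3 - <<'E'
from h import *
for n in ["scene","side"]:
    c=cams.capture(n)
    for k in HUE: print(n,k,blobs(c["img"],k,smin=110))
E
```

```text
scene red [((np.float64(373.1), np.float64(120.6)), (np.int32(370), np.int32(115), np.int32(8), np.int32(13), np.int32(64))), ((np.float64(103.5), np.float64(162.1)), (np.int32(99), np.int32(156), np.int32(10), np.int32(13), np.int32(84))), ((np.float64(342.9), np.float64(210.9)), (np.int32(334), np.int32(207), np.int32(19), np.int32(9), np.int32(39))), ((np.float64(372.7), np.float64(223.8)), (np.int32(363), np.int32(219), np.int32(20), np.int32(10), np.int32(46)))]
scene yellow [((np.float64(403.2), np.float64(95.0)), (np.int32(402), np.int32(93), np.int32(4), np.int32(5), np.int32(10))), ((np.float64(354.1), np.float64(198.0)), (np.int32(345), np.int32(194), np.int32(19), np.int32(9), np.int32(38))), ((np.float64(383.1), np.float64(209.9)), (np.int32(374), np.int32(206), np.int32(20), np.int32(9), np.int32(42))), ((np.float64(334.1), np.float64(296.7)), (np.int32(333), np.int32(295), np.int32(3), np.int32(4), np.int32(9)))]
scene green [((np.float64(404.9), np.float64(129.0)), (np.int32(403), np.int32(124), np.int32(6), np.int32(12), np.int32(48))), ((np.float64(317.5), np.float64
[... 6686 characters left out ...]
t32(39))), ((np.float64(209.5), np.float64(280.3)), (np.int32(201), np.int32(270), np.int32(20), np.int32(18), np.int32(187))), ((np.float64(179.1), np.float64(294.3)), (np.int32(162), np.int32(280), np.int32(35), np.int32(30), np.int32(729))), ((np.float64(265.8), np.float64(290.6)), (np.int32(264), np.int32(289), np.int32(4), np.int32(4), np.int32(13))), ((np.float64(258.4), np.float64(294.4)), (np.int32(257), np.int32(292), np.int32(5), np.int32(5), np.int32(16))), ((np.float64(227.8), np.float64(322.4)), (np.int32(226), np.int32(320), np.int32(6), np.int32(6), np.int32(20))), ((np.float64(272.6), np.float64(331.8)), (np.int32(271), np.int32(329), np.int32(5), np.int32(6), np.int32(22)))]
```

Run:
```python
from h import *
S=cams.capture("scene"); D=cams.capture("side")
obs=[(S,'yellow',-1,354.1,198),(S,'yellow',1,383.1,209.9),(S,'red',-1,342.9,210.9),(S,'red',1,372.7,223.8),(S,'blue',-1,330.9,225),(S,'blue',1,361.6,238.8),(S,'green',-1,317.5,239.8),(S,'green',1,348.5,254.5),
(D,'red',1,264,172.3),(D,'red',-1,291,177.7),(D,'yellow',1,255.6,182.6),(D,'yellow',-1,282.7,188.1),(D,'green',1,278.5,153.5),(D,'green',-1,301.5,157.6),(D,'blue',1,272,162.8),(D,'blue',-1,298.5,167.8)]
Y=dict(yellow=86,red=24,blue=-38,green=-100)
def T(p,l):
    x,y,a=p[:3]; c,s=np.cos(a),np.sin(a); return np.array([x+c*l[0]-s*l[1],y+s*l[0]+c*l[1],l[2]])
def fit(ob):
    def f(p): return np.concatenate([proj(c,T(p,(.045*s,Y[k]/1000,.1396)))-[u,v] for c,k,s,u,v in ob])
    r=least_squares(f,[.6,-.1,0.]); return r
for ob in (obs,obs[:8],obs[8:]):
    r=fit(ob); print(r.x, np.abs(r.fun).max())
p=fit(obs).x
for n,l in dict(port=(0,.183,.138),dial=(0,-.195,.138)).items(): print(n,T(p,l))
# flag
for c,u,v in ((S,322.5,261.7),(D,297.8,147.1)):
    w=onz(c,u,v,.144); d=w-T(p,(0,-.195,.138)); a=-p[2]; print('flag',w, np.array([[np.cos(a),-np.sin(a)],[np.sin(a),np.cos(a)]])@d[:2])
# tabs approx
for k,s,d in (('red',(373.1,120.6),(271.6,285.9)),('green',(404.9,129),(223.1,275.1)),('blue',(381.5,141.2),(257.9,250.6))):
    print(k,tri([(S,*s,0),(D,*d,0)]))
s=sensors.get_state(); print(s["time"])
for nm,u,v,z in (('amber',313,195,.02),('jar',284,222,.01),('flask',418,175,.02),('ring',440,179,.012),('lidbig',307,147,.01),('clamp',434,162,.015),('beaker',207,345,.02)): print(nm,onz(S,u,v,z))
```

```text
[ 0.6048 -0.0756 -0.0262] 3.830453109841926
[ 0.6035 -0.0756 -0.041 ] 0.4130713571954061
[ 0.6071 -0.0762  0.0011] 2.557538261481568
port [0.6096 0.1073 0.138 ]
dial [ 0.5997 -0.2705  0.138 ]
flag [ 0.6023 -0.2312  0.144 ] [0.0016 0.0394]
flag [ 0.6029 -0.2304  0.144 ] [0.0022 0.0402]
red (array([0.4393, 0.4004, 0.1467]), [np.float64(0.0008736780006414327), np.float64(0.0008736780006413877)])
green (array([0.5566, 0.4036, 0.1487]), [np.float64(0.0018114865049199877), np.float64(0.0018114865049199287)])
blue (array([0.5169, 0.2984, 0.1466]), [np.float64(0.0008922648576873594), np.float64(0.000892264857687399)])
0.35
amber [0.3853 0.0815 0.02  ]
jar [ 0.3678 -0.0599  0.01  ]
flask [0.6412 0.352  0.02  ]
ring [0.7113 0.3795 0.012 ]
lidbig [0.2183 0.314  0.01  ]
clamp [0.6626 0.4584 0.015 ]
beaker [ 0.4458 -0.4866  0.02  ]
```

```bash
cat >> h.py <<'E'
from scipy.spatial.transform import Rotation as Rn
def Rdown(yaw):  # yaw = world angle of tool y
    y=np.array([np.cos(yaw),np.sin(yaw),0]); z=np.array([0,0,-1.]); x=np.cross(y,z)
    return np.stack([x,y,z],1)
def plan(steps,grip=None):
    """steps: list of (pos,yaw,nrows); prints rows in calls"""
    s=sensors.get_state(); p=s["tool_pos"].copy(); R=s["tool_rot"].copy()
    i=0
    for pos,yaw,n in steps:
        Rt=Rdown(yaw) if yaw is not None else R
        dp=(np.asarray(pos)-p)/n; rv=Rn.from_matrix(R.T@Rt).as_rotvec()/n
        if np.linalg.norm(dp)>.062 or np.linalg.norm(rv)>.186: print("TOO FAST",np.linalg.norm(dp),np.linalg.norm(rv))
        for k in range(n):
            d=np.round(R.T@dp*100,2); a=np.round(rv,3)
            row={q:float(v) for q,v in zip(("dx","dy","dz","ax","ay","az"),list(d)+list(a)) if abs(v)>.001}
            print(i,str(row).replace("'",'"')); i+=1
            p=p+R@d/100; R=R@Rn.from_rotvec(a).as_matrix()
    print("end",p)
E
python3 - <<'E'
from h import *
plan([((.57,-.03,.42),-.041,16)])
E
```

```text
0 {"dx": 3.21, "dy": -2.03, "dz": -1.17, "az": -0.071}
1 {"dx": 3.34, "dy": -1.8, "dz": -1.17, "az": -0.071}
2 {"dx": 3.46, "dy": -1.56, "dz": -1.17, "az": -0.071}
3 {"dx": 3.56, "dy": -1.31, "dz": -1.17, "az": -0.071}
4 {"dx": 3.65, "dy": -1.05, "dz": -1.17, "az": -0.071}
5 {"dx": 3.71, "dy": -0.79, "dz": -1.17, "az": -0.071}
6 {"dx": 3.76, "dy": -0.52, "dz": -1.17, "az": -0.071}
7 {"dx": 3.79, "dy": -0.26, "dz": -1.17, "az": -0.071}
8 {"dx": 3.8, "dy": 0.01, "dz": -1.17, "az": -0.071}
9 {"dx": 3.79, "dy": 0.28, "dz": -1.17, "az": -0.071}
10 {"dx": 3.76, "dy": 0.55, "dz": -1.17, "az": -0.071}
11 {"dx": 3.71, "dy": 0.82, "dz": -1.17, "az": -0.071}
12 {"dx": 3.64, "dy": 1.08, "dz": -1.17, "az": -0.071}
13 {"dx": 3.55, "dy": 1.33, "dz": -1.17, "az": -0.071}
14 {"dx": 3.45, "dy": 1.58, "dz": -1.17, "az": -0.071}
15 {"dx": 3.33, "dy": 1.82, "dz": -1.17, "az": -0.071}
end [ 0.57   -0.0299  0.4205]
```

Call:
apply_moves --rows '[{"dx":3.2,"dy":-2.0,"dz":-1.2,"az":-0.071},{"dx":3.3,"dy":-1.8,"dz":-1.2,"az":-0.071},{"dx":3.5,"dy":-1.6,"dz":-1.2,"az":-0.071},{"dx":3.6,"dy":-1.3,"dz":-1.2,"az":-0.071},{"dx":3.6,"dy":-1.0,"dz":-1.2,"az":-0.071},{"dx":3.7,"dy":-0.8,"dz":-1.2,"az":-0.071},{"dx":3.8,"dy":-0.5,"dz":-1.2,"az":-0.071},{"dx":3.8,"dy":-0.3,"dz":-1.2,"az":-0.071}]'

```text
schema error: expected keys gripper, dx, dy, dz, ax, ay, az
```

Call:
apply_moves --rows '[{"dx":3.8,"dy":0.0,"dz":-1.2,"az":-0.071},{"dx":3.8,"dy":0.3,"dz":-1.2,"az":-0.071},{"dx":3.8,"dy":0.5,"dz":-1.2,"az":-0.071},{"dx":3.7,"dy":0.8,"dz":-1.2,"az":-0.071},{"dx":3.6,"dy":1.1,"dz":-1.2,"az":-0.071},{"dx":3.5,"dy":1.3,"dz":-1.2,"az":-0.071},{"dx":3.4,"dy":1.6,"dz":-1.2,"az":-0.071},{"dx":3.3,"dy":1.8,"dz":-1.2,"az":-0.071}]'

```text
schema error: expected keys gripper, dx, dy, dz, ax, ay, az
```

Run:
```python
from h import *
s=sensors.get_state(); print(s["time"],s["tool_pos"],s["tool_rot"],s["joint_positions"])
w=cams.capture("wrist"); save("pics/w1.png",w["img"]); print(w["origin"])
```

```text
0.35 [ 0.2243 -0.5293  0.2331] [[ 0.9208  0.3901 -0.0001]
 [ 0.3901 -0.9208  0.0004]
 [ 0.0001 -0.0004 -1.    ]] [-1.3801  0.1586  1.5972 -0.      1.3862 -0.2101]
[ 0.2908 -0.5017  0.3856]
```

View pics/w1.png

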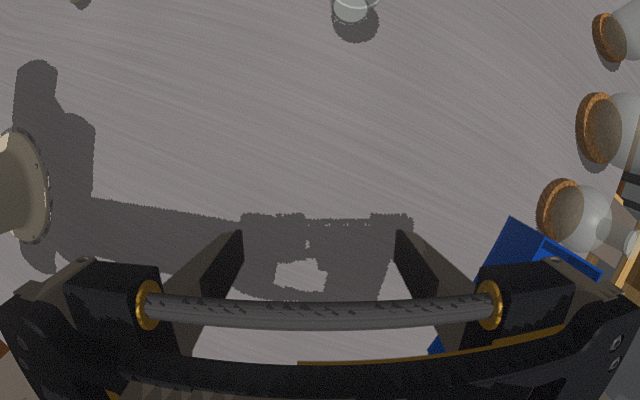

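The picture is unchanged: the schema refused both moves because every row needs all seven keys. I send them again in full.

Call:
apply_moves --rows '[{"gripper":9,"dx":3.2,"dy":-2.0,"dz":-1.2,"ax":0,"ay":0,"az":-0.071},{"gripper":9,"dx":3.3,"dy":-1.8,"dz":-1.2,"ax":0,"ay":0,"az":-0.071},{"gripper":9,"dx":3.5,"dy":-1.6,"dz":-1.2,"ax":0,"ay":0,"az":-0.071},{"gripper":9,"dx":3.6,"dy":-1.3,"dz":-1.2,"ax":0,"ay":0,"az":-0.071},{"gripper":9,"dx":3.6,"dy":-1.0,"dz":-1.2,"ax":0,"ay":0,"az":-0.071},{"gripper":9,"dx":3.7,"dy":-0.8,"dz":-1.2,"ax":0,"ay":0,"az":-0.071},{"gripper":9,"dx":3.8,"dy":-0.5,"dz":-1.2,"ax":0,"ay":0,"az":-0.071},{"gripper":9,"dx":3.8,"dy":-0.3,"dz":-1.2,"ax":0,"ay":0,"az":-0.071}]'

```text
time: 1.4
tool_pos: [0.3978, -0.2786, 0.3298]
tool_rot: [[0.564, 0.825, 0.0], [0.825, -0.564, -0.0], [-0.0, 0.0, -1.0]]
wrist_force: [0.9, -0.1, 0.2]
grip_width: 0.0898
```

Call:
apply_moves --rows '[{"gripper":9,"dx":3.8,"dy":0,"dz":-1.2,"ax":0,"ay":0,"az":-0.071},{"gripper":9,"dx":3.8,"dy":0.3,"dz":-1.2,"ax":0,"ay":0,"az":-0.071},{"gripper":9,"dx":3.8,"dy":0.5,"dz":-1.2,"ax":0,"ay":0,"az":-0.071},{"gripper":9,"dx":3.7,"dy":0.8,"dz":-1.2,"ax":0,"ay":0,"az":-0.071},{"gripper":9,"dx":3.6,"dy":1.1,"dz":-1.2,"ax":0,"ay":0,"az":-0.071},{"gripper":9,"dx":3.5,"dy":1.3,"dz":-1.2,"ax":0,"ay":0,"az":-0.071},{"gripper":9,"dx":3.4,"dy":1.6,"dz":-1.2,"ax":0,"ay":0,"az":-0.071},{"gripper":9,"dx":3.3,"dy":1.8,"dz":-1.2,"ax":0,"ay":0,"az":-0.071}]'

```text
time: 2.4
tool_pos: [0.5699, -0.0299, 0.4257]
tool_rot: [[0.032, 0.999, 0.0], [0.999, -0.032, -0.0], [-0.0, 0.0, -1.0]]
wrist_force: [0.3, -0.2, 0.4]
grip_width: 0.0901
```

Run:
```python
from h import *
s=sensors.get_state(); print(s["time"],s["tool_pos"],s["tool_rot"],s["joint_positions"])
w=cams.capture("wrist"); save("pics/w2.png",w["img"]); print(w["origin"])
np.save("w2.npy",w,allow_pickle=True)
```

```text
2.4 [ 0.5699 -0.0299  0.4257] [[ 0.0316  0.9995  0.0002]
 [ 0.9995 -0.0316 -0.0001]
 [-0.0001  0.0002 -1.    ]] [-0.264   0.1006  1.2876 -0.0001  1.7533 -0.2324]
[0.5725 0.0416 0.5782]
```

View pics/w2.png

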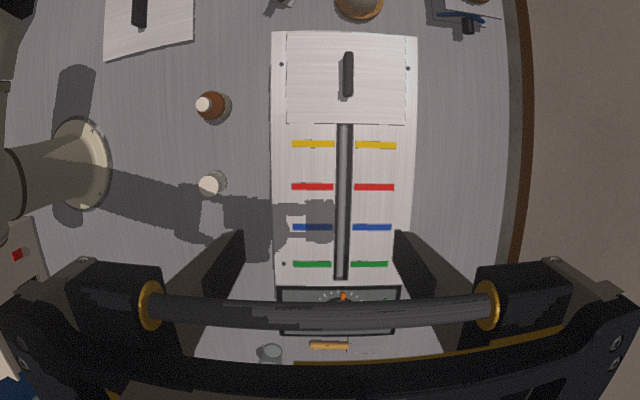

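The wrist view from above shows the stripes yellow (y≈145), red (187), blue (227), green (264), the lid with its handle at (348,75), and the orange flag at (343,296). I refine the bath pose from it.

Run:
```python
from h import *
w=np.load("w2.npy",allow_pickle=True).item()
Y=dict(yellow=86,red=24,blue=-38,green=-100)
ob=[]
for k in Y:
    for (u,v),st in blobs(w["img"],k,20,smin=90):
        if 285<u<405 and st[2]>15 and 135<v<275: ob.append((w,k,-1 if u<342 else 1,u,v)); print(k,u,v,st)
def T(p,l):
    x,y,a=p[:3]; c,s=np.cos(a),np.sin(a); return np.array([x+c*l[0]-s*l[1],y+s*l[0]+c*l[1],l[2]])
def f(p): return np.concatenate([proj(c,T(p,(.045*s,Y[k]/1000,.1396)),1)-[u,v] for c,k,s,u,v in ob])
r=least_squares(f,[.6,-.07,0]); print(r.x,np.abs(r.fun).max(), r.fun.reshape(-1,2)); p=r.x
print('port',T(p,(0,.183,.138)),'dial',T(p,(0,-.195,.138)))
# lid handle top z = .138-.006+.043=.175 ; dark pixels
g=cv2.cvtColor(w["img"],cv2.COLOR_RGB2GRAY); m=(g<50).astype(np.uint8); m[:, :330]=0;m[:,365:]=0;m[:40]=0;m[105:]=0
n,l,st,ct=cv2.connectedComponentsWithStats(m); i=1+np.argmax(st[1:,4]); print(st[i],ct[i])
ys,xs=np.nonzero(l==i); rect=cv2.minAreaRect(np.stack([xs,ys],1).astype(np.float32)); print(rect)
for q in cv2.boxPoints(rect): print(q,onz(w,*q,.175,1))
print('handle c', onz(w,*ct[i],.165,1))
for q in ((287,36),(408,37),(406,125),(287,123)): print('plate',onz(w,*q,.143,1))
```

```text
yellow 312.1 143.1 (np.int32(292), np.int32(140), np.int32(42), np.int32(8), np.int32(288))
yellow 375.5 144.5 (np.int32(355), np.int32(141), np.int32(42), np.int32(8), np.int32(297))
red 311.9 186.0 (np.int32(292), np.int32(183), np.int32(42), np.int32(7), np.int32(285))
red 373.8 187.0 (np.int32(354), np.int32(184), np.int32(40), np.int32(7), np.int32(276))
blue 311.7 226.6 (np.int32(293), np.int32(224), np.int32(39), np.int32(6), np.int32(227))
blue 370.9 226.8 (np.int32(353), np.int32(224), np.int32(38), np.int32(6), np.int32(203))
green 311.7 263.9 (np.int32(294), np.int32(261), np.int32(37), np.int32(6), np.int32(189))
green 368.9 263.9 (np.int32(351), np.int32(261), np.int32(37), np.int32(6), np.int32(185))
[ 0.6046 -0.0758 -0.0414] 0.3538373525196903 [[ 0.1513  0.1136]
 [-0.1316 -0.0073]
 [ 0.072   0.0934]
 [-0.2261 -0.1443]
 [ 0.0865  0.0331]
 [ 0.3538  0.1448]
 [-0.0166 -0.1231]
 [-0.309  -0.1621]]
port [0.6122 0.107  0.138 ] dial [ 0.5965 -0.2707  0.138 ]
[345  54   1   2   2] [345.   54.5]
((345.0, 54.5), (1.0, 0.0), -90.0)
[345.  55.] [0.6098 0.1297 0.175 ]
[345.  55.] [0.6098 0.1297 0.175 ]
[345.  54.] [0.6098 0.1311 0.175 ]
[345.  54.] [0.6098 0.1311 0.175 ]
handle c [0.6107 0.1326 0.165 ]
plate [0.5329 0.1679 0.143 ]
plate [0.7051 0.1671 0.143 ]
plate [0.6978 0.0366 0.143 ]
plate [0.529  0.0421 0.143 ]
```

Run:
```python
from h import *
w=np.load("w2.npy",allow_pickle=True).item()
g=cv2.cvtColor(w["img"],cv2.COLOR_RGB2GRAY); m=(g<85).astype(np.uint8); m[:, :330]=0;m[:,365:]=0;m[:42]=0;m[110:]=0
n,l,st,ct=cv2.connectedComponentsWithStats(m); i=1+np.argmax(st[1:,4]); print(st[i],ct[i])
print(onz(w,*ct[i],.165,1))
plan([((.612,.107,.30),-.041,4),((.612,.107,.167),-.041,4)])
```

```text
[342  52  11  46 452] [347.3319  74.6814]
[0.6128 0.1046 0.165 ]
0 {"dx": 3.36, "dy": 0.91, "dz": 3.19, "az": 0.004}
1 {"dx": 3.36, "dy": 0.9, "dz": 3.18, "az": 0.004}
2 {"dx": 3.37, "dy": 0.89, "dz": 3.18, "az": 0.004}
3 {"dx": 3.38, "dy": 0.88, "dz": 3.17, "az": 0.004}
4 {"dz": 3.32}
5 {"dz": 3.32}
6 {"dz": 3.32}
7 {"dz": 3.32}
end [0.6119 0.1069 0.1672]
```

Call:
apply_moves --rows '[{"gripper":6,"dx":3.4,"dy":0.9,"dz":3.2,"ax":0,"ay":0,"az":0.004},{"gripper":6,"dx":3.4,"dy":0.9,"dz":3.2,"ax":0,"ay":0,"az":0.004},{"gripper":6,"dx":3.4,"dy":0.9,"dz":3.2,"ax":0,"ay":0,"az":0.004},{"gripper":6,"dx":3.4,"dy":0.9,"dz":3.2,"ax":0,"ay":0,"az":0.004},{"gripper":6,"dx":0,"dy":0,"dz":3.3,"ax":0,"ay":0,"az":0},{"gripper":6,"dx":0,"dy":0,"dz":3.3,"ax":0,"ay":0,"az":0},{"gripper":6,"dx":0,"dy":0,"dz":3.3,"ax":0,"ay":0,"az":0},{"gripper":6,"dx":0,"dy":0,"dz":3.3,"ax":0,"ay":0,"az":0}]'

```text
time: 3.45
tool_pos: [0.6106, 0.1033, 0.1642]
tool_rot: [[0.05, 0.999, 0.0], [0.999, -0.05, -0.0], [-0.0, 0.0, -1.0]]
wrist_force: [0.4, -1.0, -0.6]
grip_width: 0.06
```

Run:
```python
from h import *
s=sensors.get_state(); print(s["time"],s["tool_pos"],s["tool_rot"][:,1])
w=cams.capture("wrist"); save("pics/w3.png",w["img"])
```

```text
3.45 [0.6106 0.1033 0.1642] [ 0.9987 -0.0502  0.0001]
```

View pics/w3.png

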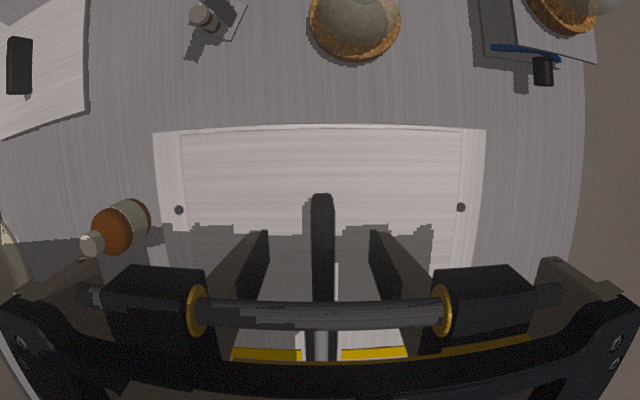

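The handle at (322,235) sits between the open fingers. I make a small correction and close.

Call:
apply_moves --rows '[{"gripper":6,"dx":0.4,"dy":0.1,"dz":-0.3,"ax":0,"ay":0,"az":-0.009},{"gripper":6,"dx":0,"dy":0,"dz":0,"ax":0,"ay":0,"az":0},{"gripper":0.5,"dx":0,"dy":0,"dz":0,"ax":0,"ay":0,"az":0},{"gripper":0.5,"dx":0,"dy":0,"dz":0,"ax":0,"ay":0,"az":0},{"gripper":0.5,"dx":0,"dy":0,"dz":0,"ax":0,"ay":0,"az":0},{"gripper":0.5,"dx":0,"dy":0,"dz":0,"ax":0,"ay":0,"az":0},{"gripper":0.5,"dx":0,"dy":0,"dz":0,"ax":0,"ay":0,"az":0},{"gripper":0.5,"dx":0,"dy":0,"dz":0,"ax":0,"ay":0,"az":0}]' --force 40

```text
time: 4.5
tool_pos: [0.612, 0.1074, 0.1683]
tool_rot: [[0.041, 0.999, 0.0], [0.999, -0.041, -0.0], [-0.0, 0.0, -1.0]]
wrist_force: [1.0, 0.3, -0.3]
grip_width: 0.0122
```

Run:
```python
from h import *
s=sensors.get_state(); print(s["time"],s["tool_pos"],s["tool_rot"][:,1],s["grip_width"])
plan([((.612,.107,.30),-.041,5),((.40,-.18,.26),-.041,9),((.36,-.23,.16),-.041,3),((.36,-.23,.06),-.041,3),((.36,-.23,.038),-.041,4)])
S=cams.capture("scene"); save("pics/s1.png",S["img"])
for uv in ((248,355),(280,377),(318,398)): print(onz(S,*uv,0.005))
```

```text
4.5 [0.612  0.1074 0.1683] [ 0.9992 -0.0409  0.0003] 0.012215313410152178
0 {"dx": -0.01, "dz": -2.63}
1 {"dx": -0.01, "dz": -2.63}
2 {"dx": -0.01, "dz": -2.63}
3 {"dx": -0.01, "dz": -2.63}
4 {"dx": -0.01, "dz": -2.63}
5 {"dx": -3.28, "dy": -2.22, "dz": 0.44}
6 {"dx": -3.28, "dy": -2.22, "dz": 0.44}
7 {"dx": -3.28, "dy": -2.22, "dz": 0.44}
8 {"dx": -3.28, "dy": -2.22, "dz": 0.44}
9 {"dx": -3.28, "dy": -2.22, "dz": 0.44}
10 {"dx": -3.28, "dy": -2.22, "dz": 0.44}
11 {"dx": -3.28, "dy": -2.22, "dz": 0.44}
12 {"dx": -3.28, "dy": -2.22, "dz": 0.44}
13 {"dx": -3.28, "dy": -2.22, "dz": 0.44}
14 {"dx": -1.72, "dy": -1.27, "dz": 3.34}
15 {"dx": -1.72, "dy": -1.27, "dz": 3.34}
16 {"dx": -1.72, "dy": -1.27, "dz": 3.34}
17 {"dz": 3.33}
18 {"dz": 3.33}
19 {"dz": 3.33}
20 {"dz": 0.55}
21 {"dz": 0.55}
22 {"dz": 0.55}
23 {"dz": 0.55}
end [ 0.3601 -0.2299  0.038 ]
[ 0.5353 -0.4533  0.005 ]
[ 0.6273 -0.4586  0.005 ]
[ 0.7222 -0.4554  0.005 ]
```

Call:
apply_moves --rows '[{"gripper":0.5,"dx":0,"dy":0,"dz":-1.5,"ax":0,"ay":0,"az":0},{"gripper":0.5,"dx":0,"dy":0,"dz":-2.6,"ax":0,"ay":0,"az":0},{"gripper":0.5,"dx":0,"dy":0,"dz":-3.0,"ax":0,"ay":0,"az":0},{"gripper":0.5,"dx":0,"dy":0,"dz":-3.0,"ax":0,"ay":0,"az":0},{"gripper":0.5,"dx":0,"dy":0,"dz":-3.0,"ax":0,"ay":0,"az":0},{"gripper":0.5,"dx":-3.3,"dy":-2.2,"dz":0.4,"ax":0,"ay":0,"az":0},{"gripper":0.5,"dx":-3.3,"dy":-2.2,"dz":0.4,"ax":0,"ay":0,"az":0},{"gripper":0.5,"dx":-3.3,"dy":-2.2,"dz":0.4,"ax":0,"ay":0,"az":0}]'

```text
time: 5.55
tool_pos: [0.5409, 0.0105, 0.2877]
tool_rot: [[0.041, 0.999, -0.0], [0.999, -0.041, -0.0], [-0.0, -0.0, -1.0]]
wrist_force: [0.8, -0.4, -3.7]
grip_width: 0.0115
```

Call:
apply_moves --rows '[{"gripper":0.5,"dx":-3.3,"dy":-2.2,"dz":0.4,"ax":0,"ay":0,"az":0},{"gripper":0.5,"dx":-3.3,"dy":-2.2,"dz":0.4,"ax":0,"ay":0,"az":0},{"gripper":0.5,"dx":-3.3,"dy":-2.2,"dz":0.4,"ax":0,"ay":0,"az":0},{"gripper":0.5,"dx":-3.3,"dy":-2.2,"dz":0.4,"ax":0,"ay":0,"az":0},{"gripper":0.5,"dx":-3.3,"dy":-2.2,"dz":0.4,"ax":0,"ay":0,"az":0},{"gripper":0.5,"dx":-3.3,"dy":-2.2,"dz":0.4,"ax":0,"ay":0,"az":0},{"gripper":0.5,"dx":-3.3,"dy":-2.2,"dz":2,"ax":0,"ay":0,"az":0},{"gripper":0.5,"dx":-1.7,"dy":-1.3,"dz":3,"ax":0,"ay":0,"az":0}]'

```text
time: 6.55
tool_pos: [0.3643, -0.2316, 0.2143]
tool_rot: [[0.043, 0.999, 0.002], [0.999, -0.043, -0.003], [-0.003, 0.002, -1.0]]
wrist_force: [-0.9, 0.8, -3.6]
grip_width: 0.0117
```

Run:
```python
from h import *
s=sensors.get_state(); print(s["time"],s["tool_pos"],s["tool_rot"][:,1],s["grip_width"])
plan([((.36,-.23,.06),-.041,6),((.36,-.23,.037),-.041,2)])
S=cams.capture("scene"); save("pics/s2.png",S["img"])
```

```text
6.55 [ 0.3643 -0.2316  0.2143] [ 0.9991 -0.0427  0.0021] 0.0117454252049447
0 {"dx": 0.03, "dy": -0.08, "dz": 2.57}
1 {"dx": 0.03, "dy": -0.08, "dz": 2.57}
2 {"dx": 0.03, "dy": -0.08, "dz": 2.57}
3 {"dx": 0.03, "dy": -0.08, "dz": 2.57}
4 {"dx": 0.03, "dy": -0.08, "dz": 2.57}
5 {"dx": 0.03, "dy": -0.08, "dz": 2.57}
6 {"dz": 1.16}
7 {"dz": 1.16}
end [ 0.3599 -0.2301  0.0369]
```

View pics/s2.png

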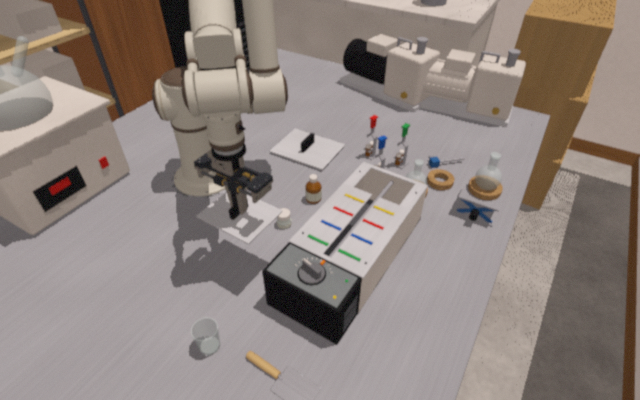

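The lid is in the grip above free bench (px 245,215) and the opening is uncovered. I lower it.

Call:
apply_moves --rows '[{"gripper":0.5,"dx":0,"dy":0,"dz":2.6,"ax":0,"ay":0,"az":0},{"gripper":0.5,"dx":0,"dy":0,"dz":2.6,"ax":0,"ay":0,"az":0},{"gripper":0.5,"dx":0,"dy":0,"dz":2.6,"ax":0,"ay":0,"az":0},{"gripper":0.5,"dx":0,"dy":0,"dz":2.6,"ax":0,"ay":0,"az":0},{"gripper":0.5,"dx":0,"dy":0,"dz":2.6,"ax":0,"ay":0,"az":0},{"gripper":0.5,"dx":0,"dy":0,"dz":2.2,"ax":0,"ay":0,"az":0},{"gripper":0.5,"dx":0,"dy":0,"dz":1.0,"ax":0,"ay":0,"az":0},{"gripper":0.5,"dx":0,"dy":0,"dz":0.5,"ax":0,"ay":0,"az":0}]'

```text
time: 7.6
tool_pos: [0.3652, -0.2298, 0.0466]
tool_rot: [[0.041, 0.999, 0.0], [0.999, -0.041, -0.0], [-0.0, 0.0, -1.0]]
wrist_force: [-0.4, -0.1, -3.2]
grip_width: 0.0116
```

Call:
apply_moves --rows '[{"gripper":0.5,"dx":0,"dy":0,"dz":0.4,"ax":0,"ay":0,"az":0},{"gripper":0.5,"dx":0,"dy":0,"dz":0.4,"ax":0,"ay":0,"az":0},{"gripper":0.5,"dx":0,"dy":0,"dz":0.2,"ax":0,"ay":0,"az":0},{"gripper":0.5,"dx":0,"dy":0,"dz":0.1,"ax":0,"ay":0,"az":0},{"gripper":0.5,"dx":0,"dy":0,"dz":0,"ax":0,"ay":0,"az":0},{"gripper":5,"dx":0,"dy":0,"dz":0,"ax":0,"ay":0,"az":0},{"gripper":5,"dx":0,"dy":0,"dz":0,"ax":0,"ay":0,"az":0},{"gripper":5,"dx":0,"dy":0,"dz":0,"ax":0,"ay":0,"az":0}]'

```text
time: 8.6
tool_pos: [0.365, -0.2299, 0.0354]
tool_rot: [[0.041, 0.999, 0.0], [0.999, -0.041, -0.0], [-0.0, 0.0, -1.0]]
wrist_force: [-0.0, 0.8, -0.5]
grip_width: 0.0395
```

Run:
```python
from h import *
s=sensors.get_state(); print(s["time"],s["tool_pos"],s["grip_width"],s["joint_positions"])
plan([((.36,-.23,.16),-.041,3),((.44,.13,.34),-.041,9),((.50,.30,.40),-.041,4)])
```

```text
8.6 [ 0.365  -0.2299  0.0354] 0.03953682858666718 [-0.8438  0.0593  2.1411  0.      0.9407 -0.8027]
0 {"dx": -0.01, "dy": -0.17, "dz": -4.15}
1 {"dx": -0.01, "dy": -0.17, "dz": -4.15}
2 {"dx": -0.01, "dy": -0.17, "dz": -4.15}
3 {"dx": 4.03, "dy": 0.73, "dz": -2.0}
4 {"dx": 4.03, "dy": 0.73, "dz": -2.0}
5 {"dx": 4.03, "dy": 0.73, "dz": -2.0}
6 {"dx": 4.03, "dy": 0.73, "dz": -2.0}
7 {"dx": 4.03, "dy": 0.73, "dz": -2.0}
8 {"dx": 4.03, "dy": 0.73, "dz": -2.0}
9 {"dx": 4.03, "dy": 0.73, "dz": -2.0}
10 {"dx": 4.03, "dy": 0.73, "dz": -2.0}
11 {"dx": 4.03, "dy": 0.73, "dz": -2.0}
12 {"dx": 4.31, "dy": 1.32, "dz": -1.5}
13 {"dx": 4.31, "dy": 1.32, "dz": -1.5}
14 {"dx": 4.31, "dy": 1.32, "dz": -1.5}
15 {"dx": 4.31, "dy": 1.32, "dz": -1.5}
end [0.5002 0.2999 0.3998]
```

Call:
apply_moves --rows '[{"gripper":5,"dx":0,"dy":-0.2,"dz":-4.1,"ax":0,"ay":0,"az":0},{"gripper":5,"dx":0,"dy":-0.2,"dz":-4.1,"ax":0,"ay":0,"az":0},{"gripper":5,"dx":0,"dy":-0.2,"dz":-4.1,"ax":0,"ay":0,"az":0},{"gripper":5,"dx":4,"dy":0.7,"dz":-2.0,"ax":0,"ay":0,"az":0},{"gripper":5,"dx":4,"dy":0.7,"dz":-2.0,"ax":0,"ay":0,"az":0},{"gripper":5,"dx":4,"dy":0.7,"dz":-2.0,"ax":0,"ay":0,"az":0},{"gripper":5,"dx":4,"dy":0.7,"dz":-2.0,"ax":0,"ay":0,"az":0},{"gripper":5,"dx":4,"dy":0.7,"dz":-2.0,"ax":0,"ay":0,"az":0}]'

```text
time: 9.6
tool_pos: [0.4021, -0.0298, 0.259]
tool_rot: [[0.041, 0.999, 0.001], [0.999, -0.041, -0.0], [-0.0, 0.001, -1.0]]
wrist_force: [0.3, -0.1, -1.1]
grip_width: 0.05
```

Call:
apply_moves --rows '[{"gripper":5,"dx":4,"dy":0.7,"dz":-2.0,"ax":0,"ay":0,"az":0},{"gripper":5,"dx":4,"dy":0.7,"dz":-2.0,"ax":0,"ay":0,"az":0},{"gripper":5,"dx":4,"dy":0.7,"dz":-2.0,"ax":0,"ay":0,"az":0},{"gripper":5,"dx":4,"dy":0.7,"dz":-2.0,"ax":0,"ay":0,"az":0},{"gripper":5,"dx":4,"dy":1.3,"dz":-1,"ax":0,"ay":0,"az":0},{"gripper":5,"dx":4,"dy":1.3,"dz":-1,"ax":0,"ay":0,"az":0},{"gripper":5,"dx":4,"dy":1.3,"dz":-1,"ax":0,"ay":0,"az":0},{"gripper":5,"dx":0,"dy":0,"dz":0,"ax":0,"ay":0,"az":0}]'

```text
time: 10.6
tool_pos: [0.4809, 0.2478, 0.3683]
tool_rot: [[0.038, 0.999, 0.0], [0.999, -0.038, 0.0], [0.0, 0.0, -1.0]]
wrist_force: [0.6, 0.6, 0.0]
grip_width: 0.05
```

Run:
```python
from h import *
s=sensors.get_state(); print(s["time"],s["tool_pos"],s["tool_rot"][:,1],s["grip_width"])
w=cams.capture("wrist"); save("pics/w4.png",w["img"]); np.save("w4.npy",w,allow_pickle=True)
D=cams.capture("side"); save("pics/d4.png",D["img"])
```

```text
10.6 [0.4809 0.2478 0.3683] [ 0.9993 -0.0379  0.0001] 0.04996740552035262
```

View pics/w4.png

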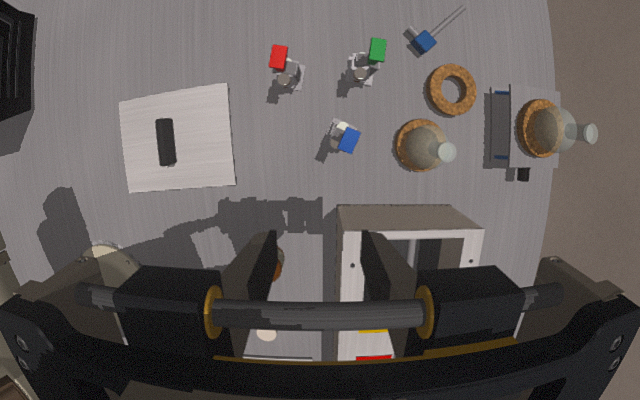

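View pics/d4.png

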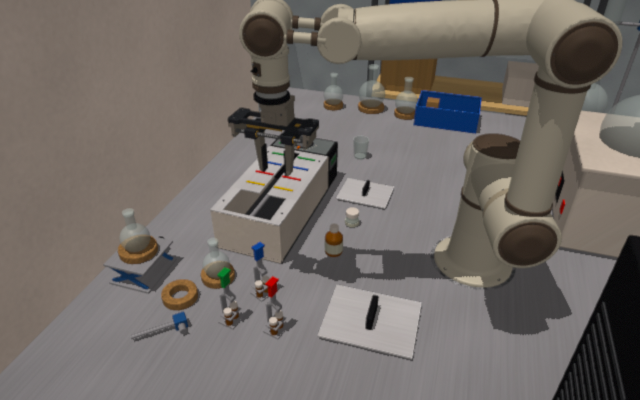

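The wrist view shows the bead tops: red (279,56), green (377,48), blue (349,140). The larger lid is at (178,138), apart from the job. In the side view the small lid lies flat at (365,192). I zoom in for the carrier yaws.

Run:
```python
from h import *
w=np.load("w4.npy",allow_pickle=True).item()
a=cv2.resize(w["img"][25:180,250:410],None,fx=5,fy=5)[:,:,::-1]
cv2.imwrite("pics/w4c.png",a[:600,:])
for k in ('red','green','blue'):
    m=mask(w["img"],k,110,50); n,l,st,ct=cv2.connectedComponentsWithStats(m)
    for i in range(1,n):
        if st[i][4]>100 and 260<ct[i][0]<400 and ct[i][1]<170:
            ys,xs=np.nonzero(l==i); pts=np.array([onz(w,x,y,.160,1)[:2] for x,y in zip(xs,ys)])
            r=cv2.minAreaRect((pts*1000).astype(np.float32)); print(k,st[i],ct[i],r, onz(w,*ct[i],.16,1))
```

```text
red [269  45  19  27 387] [277.9612  57.1809] ((440.03179931640625, 398.381103515625), (31.26777458190918, 18.77053451538086), 78.94937896728516) [0.4404 0.3988 0.16  ]
green [369  38  17  24 331] [377.2054  49.2024] ((556.10498046875, 405.6902160644531), (28.021684646606445, 17.87091827392578), 79.55350494384766) [0.5559 0.4055 0.16  ]
blue [338 127  23  27 357] [348.7255 140.0112] ((518.583984375, 297.5221862792969), (27.532485961914062, 17.972265243530273), 65.48756408691406) [0.5186 0.2974 0.16  ]
```

View pics/w4c.png

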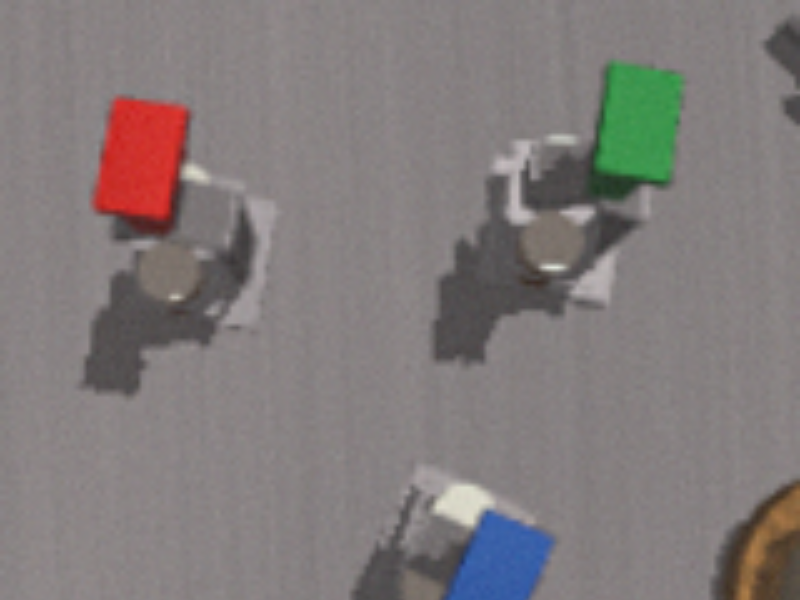

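Run:
```python
from h import *
plan([((.556,.4057,.22),-.182,5),((.556,.4057,.145),-.182,3)])
```

```text
0 {"dx": 3.26, "dy": 1.39, "dz": 2.95, "az": 0.028}
1 {"dx": 3.3, "dy": 1.29, "dz": 2.95, "az": 0.028}
2 {"dx": 3.33, "dy": 1.2, "dz": 2.95, "az": 0.028}
3 {"dx": 3.37, "dy": 1.11, "dz": 2.95, "az": 0.028}
4 {"dx": 3.4, "dy": 1.01, "dz": 2.95, "az": 0.028}
5 {"dz": 2.5}
6 {"dz": 2.5}
7 {"dz": 2.5}
end [0.5559 0.4057 0.1451]
```

Call:
apply_moves --rows '[{"gripper":5,"dx":3.3,"dy":1.4,"dz":2.9,"ax":0,"ay":0,"az":0.028},{"gripper":5,"dx":3.3,"dy":1.3,"dz":2.9,"ax":0,"ay":0,"az":0.028},{"gripper":5,"dx":3.3,"dy":1.2,"dz":2.9,"ax":0,"ay":0,"az":0.028},{"gripper":5,"dx":3.4,"dy":1.1,"dz":2.9,"ax":0,"ay":0,"az":0.028},{"gripper":5,"dx":3.4,"dy":1.0,"dz":2.9,"ax":0,"ay":0,"az":0.028},{"gripper":5,"dx":0,"dy":0,"dz":1,"ax":0,"ay":0,"az":0},{"gripper":5,"dx":0,"dy":0,"dz":0,"ax":0,"ay":0,"az":0},{"gripper":5,"dx":0,"dy":0,"dz":0,"ax":0,"ay":0,"az":0}]'

```text
time: 11.7
tool_pos: [0.5571, 0.4055, 0.2154]
tool_rot: [[0.181, 0.983, 0.002], [0.983, -0.181, 0.001], [0.001, 0.002, -1.0]]
wrist_force: [-0.3, 0.4, 0.5]
grip_width: 0.0498
```

Run:
```python
from h import *
w=cams.capture("wrist"); save("pics/w5.png",w["img"])
for k in ('green',):
    m=mask(w["img"],k,110,50); n,l,st,ct=cv2.connectedComponentsWithStats(m)
    for i in range(1,n):
        if st[i][4]>100: 
            ys,xs=np.nonzero(l==i); pts=np.array([onz(w,x,y,.162,1)[:2] for x,y in zip(xs,ys)])
            print(st[i],ct[i],cv2.minAreaRect((pts*1000).astype(np.float32)))
plan([((.556,.4057,.143),-.182,4)])
```

```text
[ 303  198   26   47 1038] [315.421  223.0356] ((556.2810668945312, 408.93572998046875), (34.0007438659668, 17.603801727294922), 79.56526184082031)
0 {"dx": -0.01, "dy": -0.03, "dz": 1.82}
1 {"dx": -0.01, "dy": -0.03, "dz": 1.82}
2 {"dx": -0.01, "dy": -0.03, "dz": 1.82}
3 {"dx": -0.01, "dy": -0.03, "dz": 1.82}
end [0.556  0.4057 0.1428]
```

View pics/w5.png

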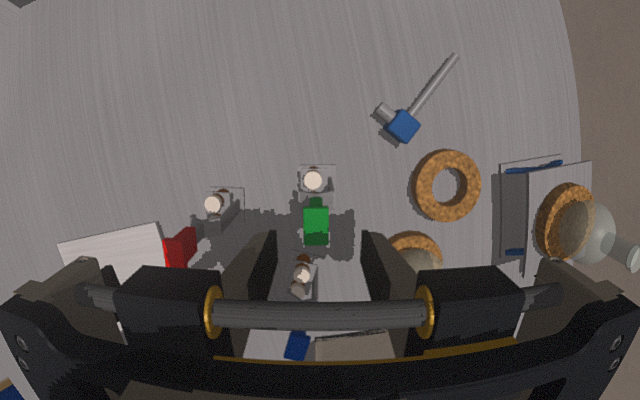

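Green tab at (315,223) is centred between the fingers. I descend and grip.

Call:
apply_moves --rows '[{"gripper":5,"dx":0,"dy":-0.1,"dz":3.2,"ax":0,"ay":0,"az":0},{"gripper":5,"dx":0,"dy":0,"dz":3.2,"ax":0,"ay":0,"az":0},{"gripper":5,"dx":0,"dy":0,"dz":0.9,"ax":0,"ay":0,"az":0},{"gripper":5,"dx":0,"dy":0,"dz":0,"ax":0,"ay":0,"az":0},{"gripper":0.5,"dx":0,"dy":0,"dz":0,"ax":0,"ay":0,"az":0},{"gripper":0.5,"dx":0,"dy":0,"dz":0,"ax":0,"ay":0,"az":0},{"gripper":0.5,"dx":0,"dy":0,"dz":0,"ax":0,"ay":0,"az":0},{"gripper":0.5,"dx":0,"dy":0,"dz":0,"ax":0,"ay":0,"az":0}]' --force 30

```text
time: 12.75
tool_pos: [0.5556, 0.4068, 0.1409]
tool_rot: [[0.18, 0.984, 0.001], [0.984, -0.18, 0.0], [0.001, 0.0, -1.0]]
wrist_force: [-0.1, 0.7, 2.1]
grip_width: 0.0178
```

Run:
```python
from h import *
s=sensors.get_state(); print(s["tool_pos"],s["grip_width"])
a=-.0414; B=np.array([.6046,-.0758]); M=np.array([[np.cos(a),-np.sin(a)],[np.sin(a),np.cos(a)]])
for n,l in dict(over=(.039,.183),mid=(0,.183),yellow=(0,.086),red=(0,.024),blue=(0,-.038),green=(0,-.1),dial=(0,-.195)).items(): print(n,B+M@l)
q=B+M@[.039,.183]
plan([((.556,.4057,.34),-.182,5),((*q,.34),a,7),((*q,.30),a,2)])
```

```text
[0.5556 0.4068 0.1409] 0.017751531032929972
over [0.6511 0.1054]
mid [0.6122 0.107 ]
yellow [0.6082 0.0101]
red [ 0.6056 -0.0518]
blue [ 0.603  -0.1138]
green [ 0.6005 -0.1757]
dial [ 0.5965 -0.2706]
0 {"dx": -0.02, "dy": 0.01, "dz": -3.98}
1 {"dx": -0.02, "dy": 0.01, "dz": -3.98}
2 {"dx": -0.02, "dy": 0.01, "dz": -3.98}
3 {"dx": -0.02, "dy": 0.01, "dz": -3.98}
4 {"dx": -0.02, "dy": 0.01, "dz": -3.98}
5 {"dx": -3.97, "dy": 2.11, "az": -0.02}
6 {"dx": -4.02, "dy": 2.03, "az": -0.02}
7 {"dx": -4.06, "dy": 1.95, "az": -0.02}
8 {"dx": -4.09, "dy": 1.87, "az": -0.02}
9 {"dx": -4.13, "dy": 1.79, "az": -0.02}
10 {"dx": -4.17, "dy": 1.7, "az": -0.02}
11 {"dx": -4.2, "dy": 1.62, "az": -0.02}
12 {"dz": 1.99}
13 {"dz": 1.99}
end [0.6511 0.1054 0.3   ]
```

Run:
```python
from h import *
D=cams.capture("side"); save("pics/d5.png",D["img"],(180,180,330,340),4)
s=sensors.get_state(); print(s["tool_pos"],s["grip_width"],s["wrist_force"])
```

```text
[0.5556 0.4068 0.1408] 0.017619394473154377 [-0.2373 -0.3908  2.8394]
```

View pics/d5.png

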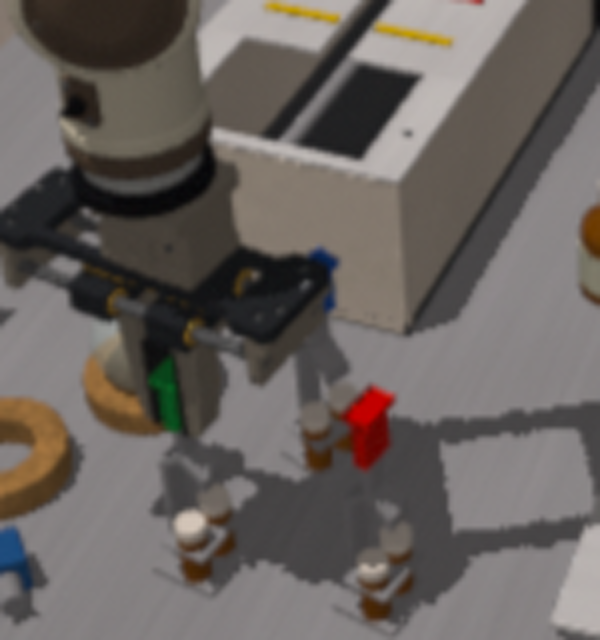

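Call:
apply_moves --rows '[{"gripper":0.5,"dx":0,"dy":0,"dz":0,"ax":0,"ay":0,"az":0},{"gripper":0.5,"dx":0,"dy":0,"dz":0,"ax":0,"ay":0,"az":0},{"gripper":0.5,"dx":0,"dy":0,"dz":0,"ax":0,"ay":0,"az":0},{"gripper":0.5,"dx":0,"dy":0,"dz":0,"ax":0,"ay":0,"az":0},{"gripper":0.5,"dx":0,"dy":0,"dz":0,"ax":0,"ay":0,"az":0},{"gripper":0.5,"dx":0,"dy":0,"dz":0,"ax":0,"ay":0,"az":0},{"gripper":0.5,"dx":0,"dy":0,"dz":0,"ax":0,"ay":0,"az":0},{"gripper":0.5,"dx":0,"dy":0,"dz":0,"ax":0,"ay":0,"az":0}]'

```text
time: 13.8
tool_pos: [0.5557, 0.4068, 0.1408]
tool_rot: [[0.18, 0.984, 0.001], [0.984, -0.18, 0.0], [0.001, 0.001, -1.0]]
wrist_force: [-1.3, 0.4, 4.6]
grip_width: 0.0177
```

Run:
```python
from h import *
S=cams.capture("scene"); save("pics/s5.png",S["img"],(340,80,460,190),5)
w=cams.capture("wrist"); save("pics/w6.png",w["img"],(200,100,440,320),3)
```

```text
(no output)
```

View pics/s5.png

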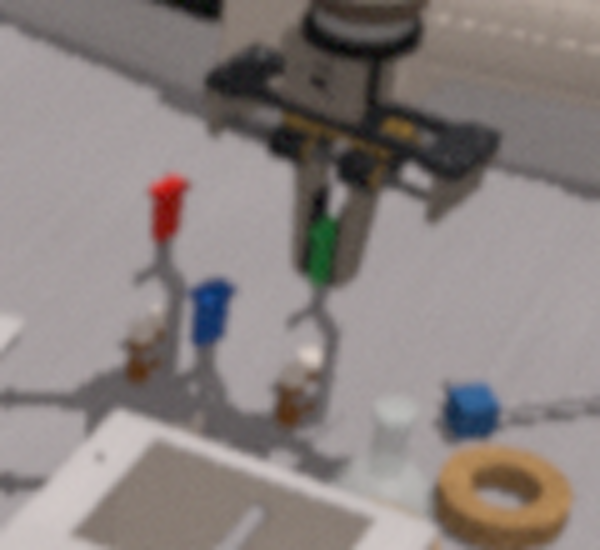

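View pics/w6.png

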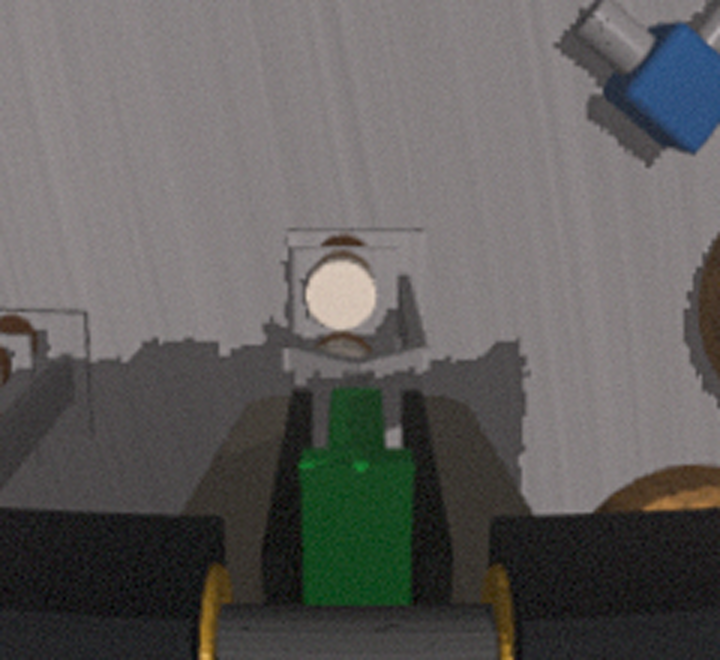

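The close-up shows the pads clamped on the bead itself (width 17.7 mm), with clear gaps beside the tab at (355,415) in the crop. I open, go 6 mm lower and grip again so that the pads take the tab under the bead.

Call:
apply_moves --rows '[{"gripper":3.5,"dx":0,"dy":0,"dz":0,"ax":0,"ay":0,"az":0},{"gripper":3.5,"dx":0,"dy":0,"dz":0,"ax":0,"ay":0,"az":0},{"gripper":3.5,"dx":-0.1,"dy":0,"dz":0.6,"ax":0,"ay":0,"az":0},{"gripper":3.5,"dx":0,"dy":0,"dz":0,"ax":0,"ay":0,"az":0},{"gripper":0.5,"dx":0,"dy":0,"dz":0,"ax":0,"ay":0,"az":0},{"gripper":0.5,"dx":0,"dy":0,"dz":0,"ax":0,"ay":0,"az":0},{"gripper":0.5,"dx":0,"dy":0,"dz":0,"ax":0,"ay":0,"az":0},{"gripper":0.5,"dx":0,"dy":0,"dz":0,"ax":0,"ay":0,"az":0}]'

```text
time: 14.9
tool_pos: [0.5553, 0.4057, 0.1344]
tool_rot: [[0.18, 0.984, 0.0], [0.984, -0.18, 0.0], [0.0, 0.0, -1.0]]
wrist_force: [0.4, -0.3, 0.2]
grip_width: 0.0174
```

Run:
```python
from h import *
w=cams.capture("wrist"); save("pics/w7.png",w["img"],(200,150,440,340),3)
s=sensors.get_state(); print(s["grip_width"],s["wrist_force"])
```

```text
0.017220393959249344 [0.2513 0.482  0.0043]
```

View pics/w7.png

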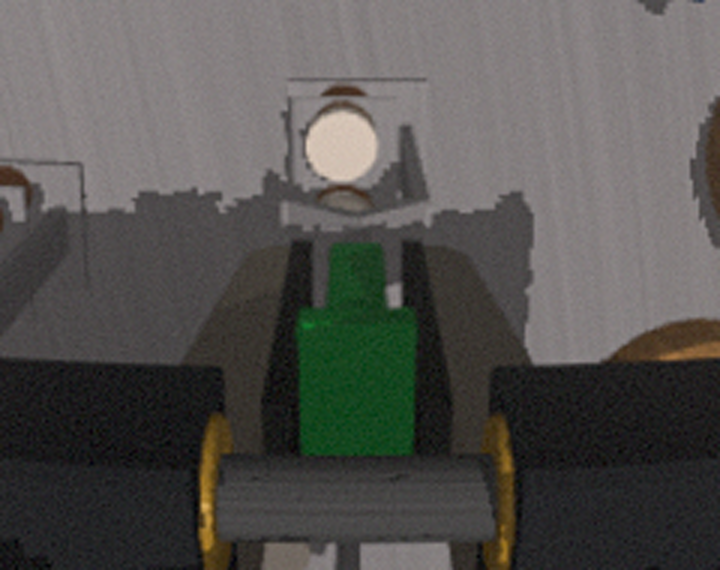

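Call:
apply_moves --rows '[{"gripper":3.5,"dx":0,"dy":0,"dz":0,"ax":0,"ay":0,"az":0},{"gripper":3.5,"dx":0,"dy":0,"dz":0,"ax":0,"ay":0,"az":0},{"gripper":3.5,"dx":0,"dy":0,"dz":-1.2,"ax":0,"ay":0,"az":0},{"gripper":3.5,"dx":0,"dy":0,"dz":0,"ax":0,"ay":0,"az":0},{"gripper":0.5,"dx":0,"dy":0,"dz":0,"ax":0,"ay":0,"az":0},{"gripper":0.5,"dx":0,"dy":0,"dz":0,"ax":0,"ay":0,"az":0},{"gripper":0.5,"dx":0,"dy":0,"dz":0,"ax":0,"ay":0,"az":0},{"gripper":0.5,"dx":0,"dy":0,"dz":0,"ax":0,"ay":0,"az":0}]' --force 50

```text
time: 15.95
tool_pos: [0.5552, 0.4056, 0.1461]
tool_rot: [[0.18, 0.984, -0.0], [0.984, -0.18, -0.0], [-0.0, -0.0, -1.0]]
wrist_force: [0.2, 0.9, 0.6]
grip_width: 0.0169
```

Run:
```python
from h import *
s=sensors.get_state(); print(s["tool_pos"],s["grip_width"])
q=(.6511,.1054)
plan([((.556,.4057,.34),-.182,5),((*q,.34),-.0414,7),((*q,.31),-.0414,4)])
```

```text
[0.5552 0.4056 0.1461] 0.016948168197513408
0 {"dy": 0.02, "dz": -3.88}
1 {"dy": 0.02, "dz": -3.88}
2 {"dy": 0.02, "dz": -3.88}
3 {"dy": 0.02, "dz": -3.88}
4 {"dy": 0.02, "dz": -3.88}
5 {"dx": -3.97, "dy": 2.11, "az": -0.02}
6 {"dx": -4.01, "dy": 2.03, "az": -0.02}
7 {"dx": -4.05, "dy": 1.94, "az": -0.02}
8 {"dx": -4.09, "dy": 1.86, "az": -0.02}
9 {"dx": -4.13, "dy": 1.78, "az": -0.02}
10 {"dx": -4.16, "dy": 1.7, "az": -0.02}
11 {"dx": -4.2, "dy": 1.61, "az": -0.02}
12 {"dz": 0.75}
13 {"dz": 0.75}
14 {"dz": 0.75}
15 {"dz": 0.75}
end [0.6511 0.1054 0.3101]
```

Call:
apply_moves --rows '[{"gripper":0.5,"dx":0,"dy":0,"dz":-2,"ax":0,"ay":0,"az":0},{"gripper":0.5,"dx":0,"dy":0,"dz":-4.5,"ax":0,"ay":0,"az":0},{"gripper":0.5,"dx":0,"dy":0,"dz":-4.5,"ax":0,"ay":0,"az":0},{"gripper":0.5,"dx":0,"dy":0,"dz":-4.5,"ax":0,"ay":0,"az":0},{"gripper":0.5,"dx":0,"dy":0,"dz":-4,"ax":0,"ay":0,"az":0},{"gripper":0.5,"dx":-4,"dy":2.1,"dz":0,"ax":0,"ay":0,"az":-0.02},{"gripper":0.5,"dx":-4,"dy":2.0,"dz":0,"ax":0,"ay":0,"az":-0.02},{"gripper":0.5,"dx":-4,"dy":2.0,"dz":0,"ax":0,"ay":0,"az":-0.02}]'

```text
time: 16.95
tool_pos: [0.5963, 0.2763, 0.3426]
tool_rot: [[0.12, 0.993, 0.001], [0.993, -0.12, 0.0], [0.0, 0.001, -1.0]]
wrist_force: [0.4, -0.2, -1.9]
grip_width: 0.017
```

Call:
apply_moves --rows '[{"gripper":0.5,"dx":-4.1,"dy":1.9,"dz":0,"ax":0,"ay":0,"az":-0.02},{"gripper":0.5,"dx":-4.1,"dy":1.8,"dz":0,"ax":0,"ay":0,"az":-0.02},{"gripper":0.5,"dx":-4.2,"dy":1.7,"dz":0,"ax":0,"ay":0,"az":-0.02},{"gripper":0.5,"dx":-4.2,"dy":1.6,"dz":0,"ax":0,"ay":0,"az":-0.02},{"gripper":0.5,"dx":0,"dy":0,"dz":0.5,"ax":0,"ay":0,"az":0},{"gripper":0.5,"dx":0,"dy":0,"dz":0.5,"ax":0,"ay":0,"az":0},{"gripper":0.5,"dx":0,"dy":0,"dz":0,"ax":0,"ay":0,"az":0},{"gripper":0.5,"dx":0,"dy":0,"dz":0,"ax":0,"ay":0,"az":0}]'

```text
time: 17.95
tool_pos: [0.6506, 0.1068, 0.3316]
tool_rot: [[0.04, 0.999, 0.0], [0.999, -0.04, 0.0], [0.0, 0.0, -1.0]]
wrist_force: [0.6, 1.3, -2.8]
grip_width: 0.0173
```

Run:
```python
from h import *
s=sensors.get_state(); print(s["tool_pos"],s["grip_width"],s["wrist_force"])
S=cams.capture("scene"); save("pics/s6.png",S["img"],(320,60,480,240),3.3)
D=cams.capture("side"); save("pics/d6.png",D["img"],(190,80,350,260),3.3)
w=cams.capture("wrist"); save("pics/w8.png",w["img"])
q=(.6511,.1054)
plan([((*q,.196),-.0414,5)])
```

```text
[0.6506 0.1068 0.3316] 0.017340347263034094 [ 0.6397  1.2827 -2.7664]
0 {"dx": -0.02, "dy": 0.01, "dz": 2.71}
1 {"dx": -0.02, "dy": 0.01, "dz": 2.71}
2 {"dx": -0.02, "dy": 0.01, "dz": 2.71}
3 {"dx": -0.02, "dy": 0.01, "dz": 2.71}
4 {"dx": -0.02, "dy": 0.01, "dz": 2.71}
end [0.6513 0.1053 0.1961]
```

View pics/s6.png

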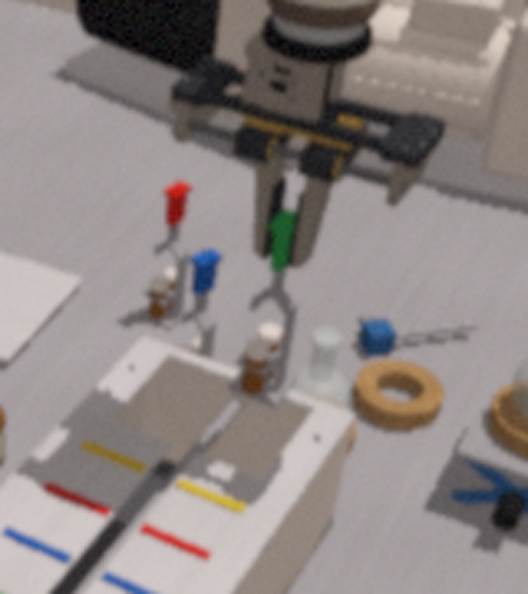

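View pics/d6.png

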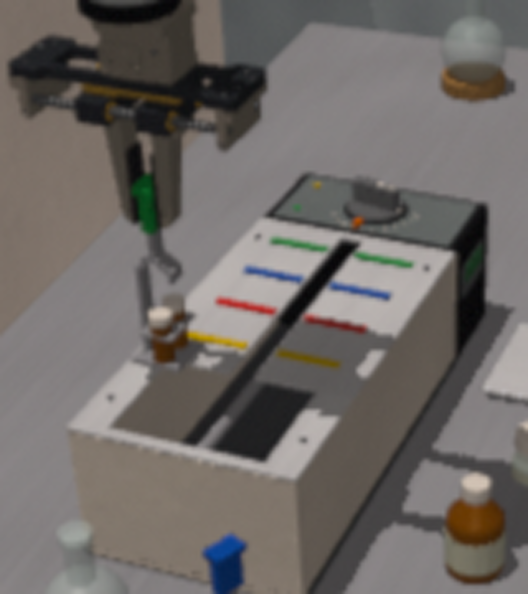

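View pics/w8.png

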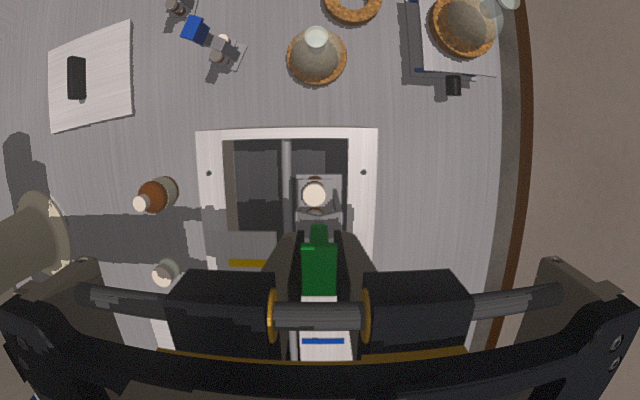

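Green hangs upright over the +x half of the opening: foot at (318,200) in the wrist view, between the rail (287) and the opening's edge (348). I lower it.

Call:
apply_moves --rows '[{"gripper":0.5,"dx":-0.1,"dy":0,"dz":2,"ax":0,"ay":0,"az":0},{"gripper":0.5,"dx":0,"dy":0,"dz":2,"ax":0,"ay":0,"az":0},{"gripper":0.5,"dx":0,"dy":0,"dz":2,"ax":0,"ay":0,"az":0},{"gripper":0.5,"dx":0,"dy":0,"dz":2,"ax":0,"ay":0,"az":0},{"gripper":0.5,"dx":0,"dy":0,"dz":2,"ax":0,"ay":0,"az":0},{"gripper":0.5,"dx":0,"dy":0,"dz":2,"ax":0,"ay":0,"az":0},{"gripper":0.5,"dx":0,"dy":0,"dz":1.5,"ax":0,"ay":0,"az":0},{"gripper":0.5,"dx":0,"dy":0,"dz":0,"ax":0,"ay":0,"az":0}]'

```text
time: 19.1
tool_pos: [0.6499, 0.1047, 0.1944]
tool_rot: [[0.041, 0.999, -0.003], [0.999, -0.041, 0.0], [-0.0, -0.003, -1.0]]
wrist_force: [0.5, 0.0, -0.9]
grip_width: 0.0172
```

Run:
```python
from h import *
s=sensors.get_state(); print(s["tool_pos"],s["grip_width"],s["wrist_force"])
D=cams.capture("side"); save("pics/d7.png",D["img"],(190,80,350,260),3.3)
w=cams.capture("wrist"); save("pics/w9.png",w["img"])
plan([((.6122,.1067,.197),-.0414,4)])
```

```text
[0.6499 0.1047 0.1944] 0.01715202426908379 [ 0.5125  0.0359 -0.8641]
0 {"dx": 0.01, "dy": -0.98}
1 {"dx": 0.01, "dy": -0.98}
2 {"dx": 0.01, "dy": -0.98}
3 {"dx": 0.01, "dy": -0.98}
end [0.6121 0.1067 0.1968]
```

View pics/d7.png

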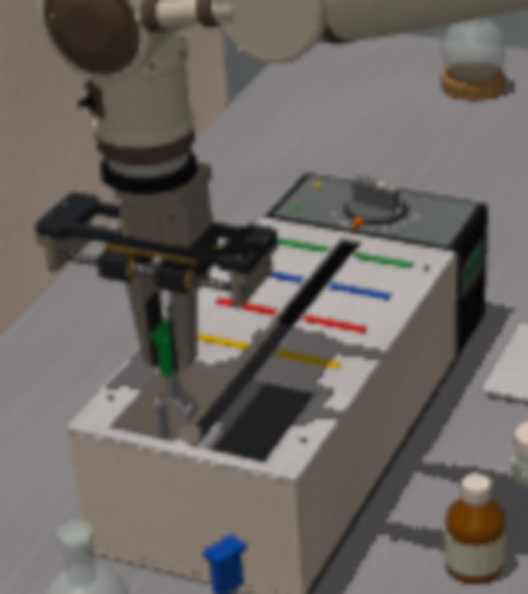

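View pics/w9.png

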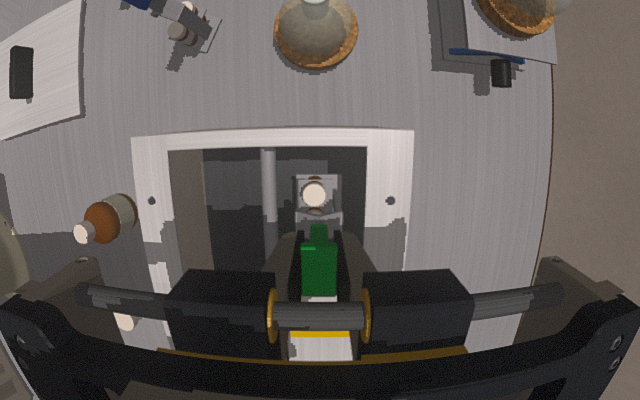

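Call:
apply_moves --rows '[{"gripper":0.5,"dx":0.2,"dy":-0.5,"dz":-0.2,"ax":0,"ay":0,"az":0},{"gripper":0.5,"dx":0,"dy":-1,"dz":0,"ax":0,"ay":0,"az":0},{"gripper":0.5,"dx":0,"dy":-1,"dz":0,"ax":0,"ay":0,"az":0},{"gripper":0.5,"dx":0,"dy":-1,"dz":0,"ax":0,"ay":0,"az":0},{"gripper":0.5,"dx":0,"dy":-0.3,"dz":0,"ax":0,"ay":0,"az":0},{"gripper":0.5,"dx":0,"dy":0,"dz":0,"ax":0,"ay":0,"az":0},{"gripper":0.5,"dx":0,"dy":0,"dz":0,"ax":0,"ay":0,"az":0},{"gripper":0.5,"dx":0,"dy":0,"dz":0,"ax":0,"ay":0,"az":0}]'

```text
time: 20.2
tool_pos: [0.6131, 0.1082, 0.1983]
tool_rot: [[0.041, 0.999, 0.0], [0.999, -0.041, -0.0], [-0.0, 0.0, -1.0]]
wrist_force: [0.4, -0.2, -1.4]
grip_width: 0.0172
```

Run:
```python
from h import *
s=sensors.get_state(); print(s["tool_pos"],s["grip_width"],s["wrist_force"],s["moment"])
D=cams.capture("side"); save("pics/d8.png",D["img"],(190,140,310,240),5)
w=cams.capture("wrist"); save("pics/w10.png",w["img"],(150,110,450,310),2.6)
plan([((.6122,.1067,.173),-.0414,4)])
```

```text
[0.6131 0.1082 0.1983] 0.017177780549733304 [ 0.3884 -0.1636 -1.4335] [-0.0671 -0.0326 -0.0344]
0 {"dx": -0.04, "dy": -0.02, "dz": 0.63}
1 {"dx": -0.04, "dy": -0.02, "dz": 0.63}
2 {"dx": -0.04, "dy": -0.02, "dz": 0.63}
3 {"dx": -0.04, "dy": -0.02, "dz": 0.63}
end [0.6122 0.1066 0.173 ]
```

View pics/d8.png

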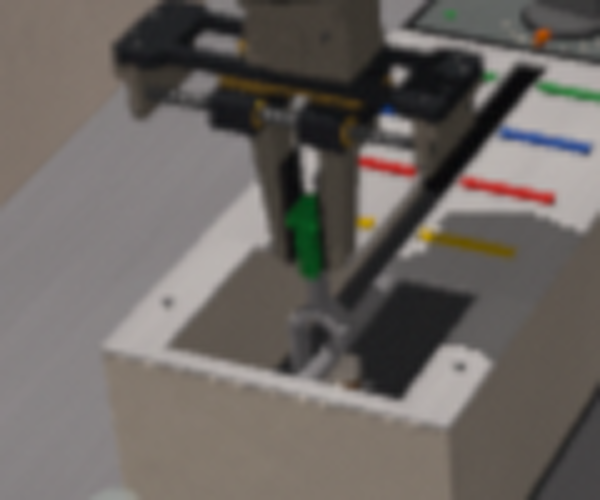

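View pics/w10.png

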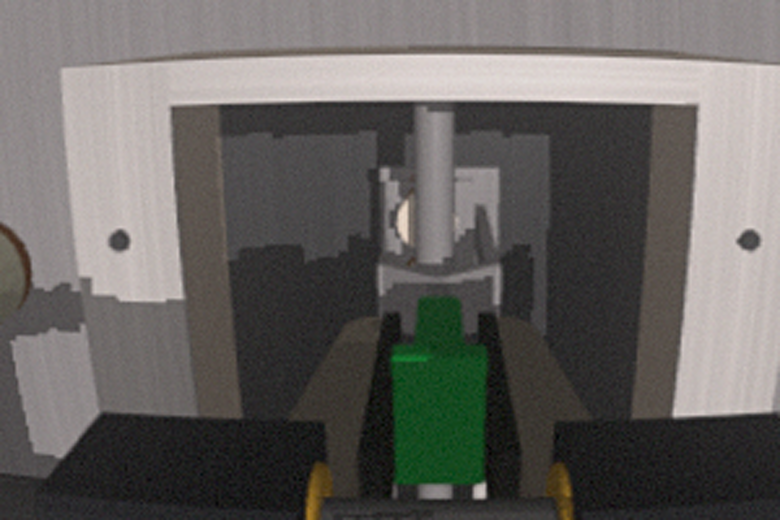

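The rail (crop x 434) lies under the ridge (439). I lower it to just above the seat.

Call:
apply_moves --rows '[{"gripper":0.5,"dx":-0.1,"dy":-0.1,"dz":0.6,"ax":0,"ay":0,"az":0},{"gripper":0.5,"dx":0,"dy":0,"dz":0.6,"ax":0,"ay":0,"az":0},{"gripper":0.5,"dx":0,"dy":0,"dz":0.6,"ax":0,"ay":0,"az":0},{"gripper":0.5,"dx":0,"dy":0,"dz":0.6,"ax":0,"ay":0,"az":0},{"gripper":0.5,"dx":0,"dy":0,"dz":0,"ax":0,"ay":0,"az":0},{"gripper":0.5,"dx":0,"dy":0,"dz":0,"ax":0,"ay":0,"az":0},{"gripper":0.5,"dx":0,"dy":0,"dz":0,"ax":0,"ay":0,"az":0},{"gripper":0.5,"dx":0,"dy":0,"dz":0,"ax":0,"ay":0,"az":0}]'

```text
time: 21.3
tool_pos: [0.612, 0.1073, 0.1746]
tool_rot: [[0.041, 0.999, 0.0], [0.999, -0.041, -0.0], [0.0, 0.0, -1.0]]
wrist_force: [-1.1, -0.0, -2.3]
grip_width: 0.0167
```

Run:
```python
from h import *
s=sensors.get_state(); print(s["tool_pos"],s["grip_width"],s["wrist_force"],s["moment"])
plan([((.6005,-.1757,.1738),-.0414,14)])
```

```text
[0.612  0.1073 0.1746] 0.016725815211993348 [-1.0602 -0.0291 -2.2547] [-0.0246 -0.021  -0.0018]
0 {"dx": -2.02, "dz": 0.01}
1 {"dx": -2.02, "dz": 0.01}
2 {"dx": -2.02, "dz": 0.01}
3 {"dx": -2.02, "dz": 0.01}
4 {"dx": -2.02, "dz": 0.01}
5 {"dx": -2.02, "dz": 0.01}
6 {"dx": -2.02, "dz": 0.01}
7 {"dx": -2.02, "dz": 0.01}
8 {"dx": -2.02, "dz": 0.01}
9 {"dx": -2.02, "dz": 0.01}
10 {"dx": -2.02, "dz": 0.01}
11 {"dx": -2.02, "dz": 0.01}
12 {"dx": -2.02, "dz": 0.01}
13 {"dx": -2.02, "dz": 0.01}
end [ 0.6004 -0.1753  0.1732]
```

Call:
apply_moves --rows '[{"gripper":0.5,"dx":-1,"dy":0,"dz":0,"ax":0,"ay":0,"az":0},{"gripper":0.5,"dx":-2,"dy":0,"dz":0,"ax":0,"ay":0,"az":0},{"gripper":0.5,"dx":-2,"dy":0,"dz":0,"ax":0,"ay":0,"az":0},{"gripper":0.5,"dx":-2,"dy":0,"dz":0,"ax":0,"ay":0,"az":0},{"gripper":0.5,"dx":-2,"dy":0,"dz":0,"ax":0,"ay":0,"az":0},{"gripper":0.5,"dx":-2,"dy":0,"dz":0,"ax":0,"ay":0,"az":0},{"gripper":0.5,"dx":-2,"dy":0,"dz":0,"ax":0,"ay":0,"az":0},{"gripper":0.5,"dx":-2,"dy":0,"dz":0,"ax":0,"ay":0,"az":0}]'

```text
time: 22.3
tool_pos: [0.6057, -0.044, 0.1743]
tool_rot: [[0.041, 0.999, 0.0], [0.999, -0.041, 0.0], [0.0, 0.0, -1.0]]
wrist_force: [-0.7, -0.1, -3.0]
grip_width: 0.0175
```

Run:
```python
from h import *
s=sensors.get_state(); print(s["tool_pos"],s["grip_width"],s["wrist_force"],s["moment"])
w=cams.capture("wrist"); save("pics/w11.png",w["img"],(150,110,450,310),2.6)
plan([((.6005,-.1757,.1738),-.0414,8)])
```

```text
[ 0.6057 -0.044   0.1743] 0.017485945617603523 [-0.7081 -0.0515 -2.9786] [-0.0198 -0.0673 -0.0137]
0 {"dx": -1.62, "dz": 0.01}
1 {"dx": -1.62, "dz": 0.01}
2 {"dx": -1.62, "dz": 0.01}
3 {"dx": -1.62, "dz": 0.01}
4 {"dx": -1.62, "dz": 0.01}
5 {"dx": -1.62, "dz": 0.01}
6 {"dx": -1.62, "dz": 0.01}
7 {"dx": -1.62, "dz": 0.01}
end [ 0.6001 -0.1759  0.1738]
```

View pics/w11.png

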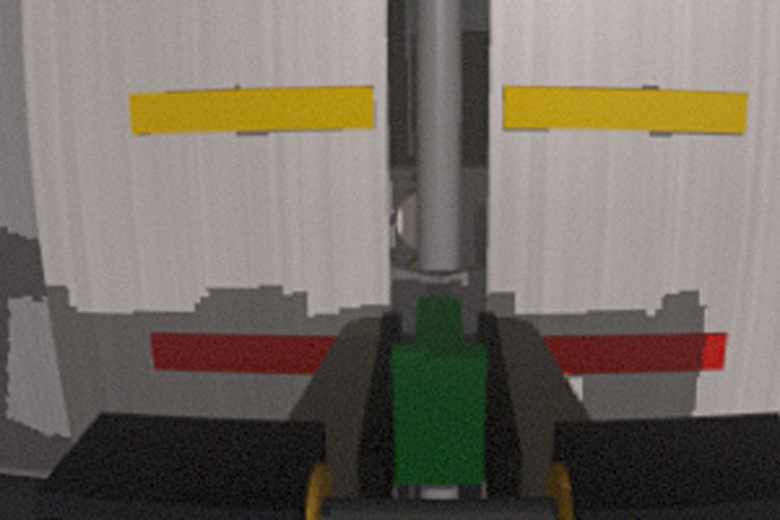

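The stem rides in the slot, centred over the rail. I go on.

Call:
apply_moves --rows '[{"gripper":0.5,"dx":-1.9,"dy":0,"dz":0,"ax":0,"ay":0,"az":0},{"gripper":0.5,"dx":-1.9,"dy":0,"dz":0,"ax":0,"ay":0,"az":0},{"gripper":0.5,"dx":-1.9,"dy":0,"dz":0,"ax":0,"ay":0,"az":0},{"gripper":0.5,"dx":-1.9,"dy":0,"dz":0,"ax":0,"ay":0,"az":0},{"gripper":0.5,"dx":-1.9,"dy":0,"dz":0,"ax":0,"ay":0,"az":0},{"gripper":0.5,"dx":-1.9,"dy":0,"dz":0,"ax":0,"ay":0,"az":0},{"gripper":0.5,"dx":-1.6,"dy":0,"dz":0,"ax":0,"ay":0,"az":0},{"gripper":0.5,"dx":0,"dy":0,"dz":0,"ax":0,"ay":0,"az":0}]'

```text
time: 23.35
tool_pos: [0.6004, -0.1738, 0.1743]
tool_rot: [[0.043, 0.999, 0.0], [0.999, -0.043, -0.0], [-0.0, 0.0, -1.0]]
wrist_force: [-0.3, 0.8, -0.9]
grip_width: 0.0172
```

Run:
```python
from h import *
s=sensors.get_state(); print(s["tool_pos"],s["grip_width"],s["wrist_force"],s["moment"])
w=cams.capture("wrist"); save("pics/w12.png",w["img"],(150,110,450,310),2.6)
D=cams.capture("side"); save("pics/d9.png",D["img"],(200,90,350,240),4)
plan([((.6005,-.1757,.172),-.0414,1)])
```

```text
[ 0.6004 -0.1738  0.1743] 0.017164396805207396 [-0.2668  0.7867 -0.8821] [ 0.0615 -0.0842 -0.0001]
0 {"dx": -0.34, "dy": 0.02, "dz": 0.22}
end [ 0.6005 -0.1757  0.172 ]
```

View pics/w12.png

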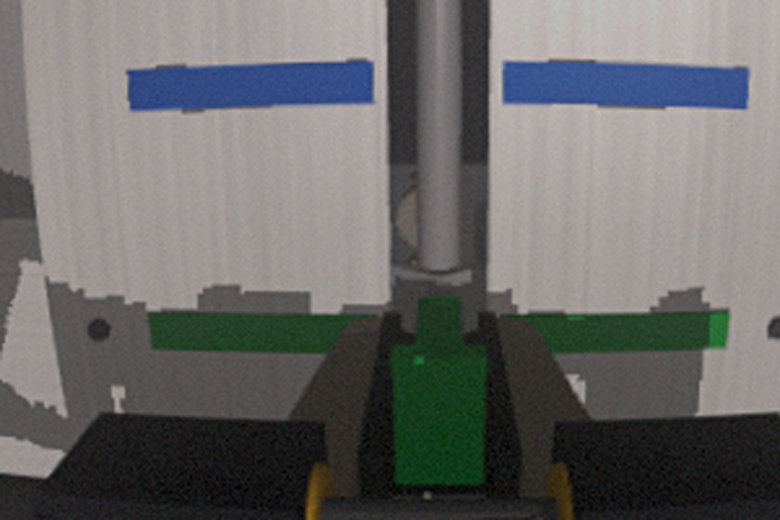

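View pics/d9.png

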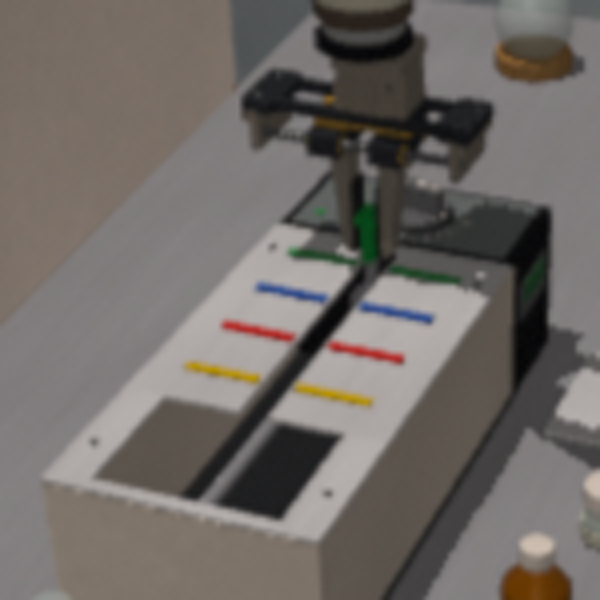

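Call:
apply_moves --rows '[{"gripper":0.5,"dx":-0.2,"dy":0,"dz":0.1,"ax":0,"ay":0,"az":0},{"gripper":0.5,"dx":0,"dy":0,"dz":0.1,"ax":0,"ay":0,"az":0},{"gripper":0.5,"dx":0,"dy":0,"dz":0,"ax":0,"ay":0,"az":0},{"gripper":4.5,"dx":0,"dy":0,"dz":0,"ax":0,"ay":0,"az":0},{"gripper":4.5,"dx":0,"dy":0,"dz":0,"ax":0,"ay":0,"az":0},{"gripper":4.5,"dx":0,"dy":0,"dz":0,"ax":0,"ay":0,"az":0},{"gripper":4.5,"dx":0,"dy":0,"dz":-2,"ax":0,"ay":0,"az":0},{"gripper":4.5,"dx":0,"dy":0,"dz":-4,"ax":0,"ay":0,"az":0}]'

```text
time: 24.45
tool_pos: [0.5995, -0.1741, 0.2324]
tool_rot: [[0.041, 0.999, -0.003], [0.999, -0.041, 0.001], [0.001, -0.003, -1.0]]
wrist_force: [-0.5, -0.9, 0.3]
grip_width: 0.0449
```

Run:
```python
from h import *
s=sensors.get_state(); print(s["tool_pos"],s["grip_width"])
w=cams.capture("wrist"); save("pics/w13.png",w["img"],(150,110,450,310),2.6)
S=cams.capture("scene"); save("pics/s9.png",S["img"],(260,100,460,280),3.3)
m=mask(w["img"],'green',110,40); n,l,st,ct=cv2.connectedComponentsWithStats(m)
for i in range(1,n):
    if st[i][4]>60: print(st[i],ct[i],onz(w,*ct[i],.188,1),onz(w,*ct[i],.1396,1))
plan([((.585,-.02,.36),-.1,4),((.53,.22,.37),-.25,6),((.52,.26,.34),-.4,3)])
```

```text
[ 0.5995 -0.1741  0.2324] 0.04494818789459064
[ 307  203   27   47 1006] [319.993  228.3976] [ 0.601  -0.1729  0.188 ] [ 0.6004 -0.1901  0.1396]
[232 207  70  11 711] [267.6779 211.8172] [ 0.5664 -0.1599  0.188 ] [ 0.5574 -0.1739  0.1396]
[339 207  70  11 728] [373.2253 211.8146] [ 0.6371 -0.1627  0.188 ] [ 0.6454 -0.1774  0.1396]
0 {"dx": 3.86, "dy": -0.58, "dz": -3.04, "ax": 0.003, "az": 0.015}
1 {"dx": 3.85, "dy": -0.65, "dz": -3.03, "ax": 0.003, "az": 0.015}
2 {"dx": 3.85, "dy": -0.72, "dz": -3.02, "ax": 0.003, "az": 0.015}
3 {"dx": 3.84, "dy": -0.78, "dz": -3.02, "ax": 0.003, "az": 0.015}
4 {"dx": 3.89, "dy": -1.32, "dz": -0.17, "az": 0.025}
5 {"dx": 3.85, "dy": -1.41, "dz": -0.17, "az": 0.025}
6 {"dx": 3.82, "dy": -1.51, "dz": -0.17, "az": 0.025}
7 {"dx": 3.78, "dy": -1.6, "dz": -0.17, "az": 0.025}
8 {"dx": 3.74, "dy": -1.7, "dz": -0.17, "az": 0.025}
9 {"dx": 3.69, "dy": -1.79, "dz": -0.17, "az": 0.025}
10 {"dx": 1.21, "dy": -0.65, "dz": 1.01, "az": 0.05}
11 {"dx": 1.17, "dy": -0.71, "dz": 1.01, "az": 0.05}
12 {"dx": 1.14, "dy": -0.77, "dz": 1.01, "az": 0.05}
end [0.52 0.26 0.34]
```

View pics/w13.png

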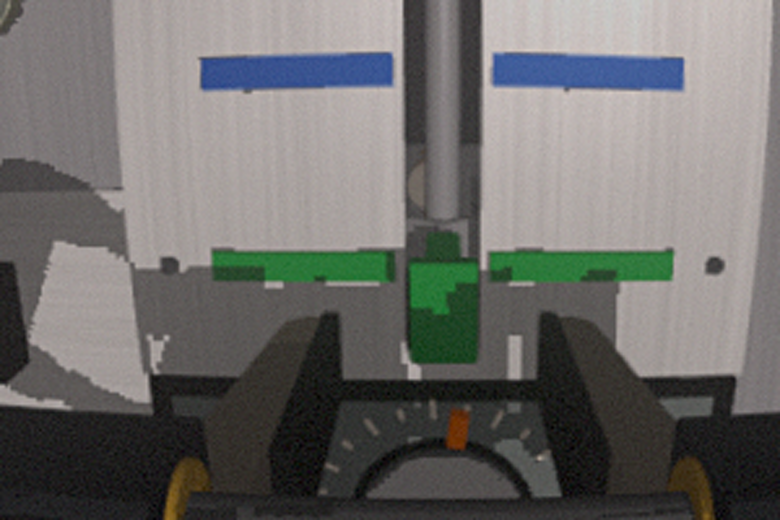

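View pics/s9.png

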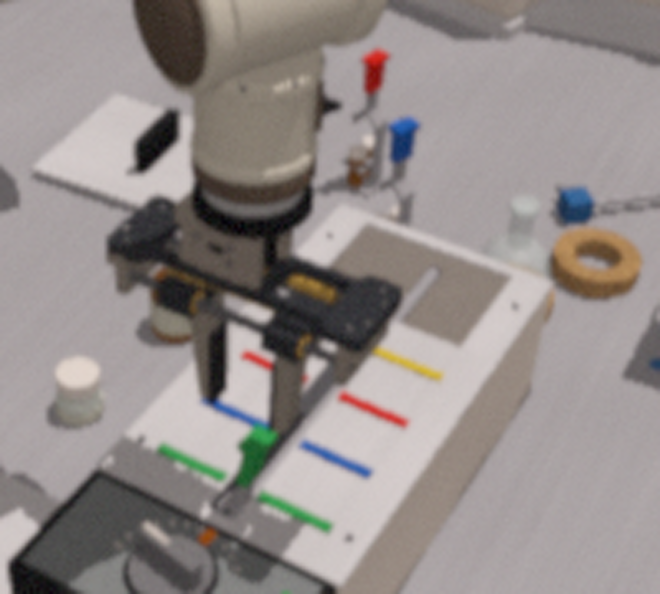

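Green hangs at its stripe, bead at crop (443,310) between the stripe halves, about 2 mm off by measurement. Next is blue.

Call:
apply_moves --rows '[{"gripper":5,"dx":3.9,"dy":-0.6,"dz":-3,"ax":0,"ay":0,"az":0.015},{"gripper":5,"dx":3.9,"dy":-0.6,"dz":-3,"ax":0,"ay":0,"az":0.015},{"gripper":5,"dx":3.9,"dy":-0.7,"dz":-3,"ax":0,"ay":0,"az":0.015},{"gripper":5,"dx":3.9,"dy":-0.8,"dz":-3,"ax":0,"ay":0,"az":0.015},{"gripper":5,"dx":3.9,"dy":-1.3,"dz":0,"ax":0,"ay":0,"az":0.025},{"gripper":5,"dx":3.9,"dy":-1.4,"dz":0,"ax":0,"ay":0,"az":0.025},{"gripper":5,"dx":3.8,"dy":-1.5,"dz":0,"ax":0,"ay":0,"az":0.025},{"gripper":5,"dx":3.8,"dy":-1.6,"dz":0,"ax":0,"ay":0,"az":0.025}]'

```text
time: 25.55
tool_pos: [0.5467, 0.1448, 0.3529]
tool_rot: [[0.201, 0.98, 0.001], [0.98, -0.201, 0.0], [0.0, 0.001, -1.0]]
wrist_force: [0.7, -0.0, 0.6]
grip_width: 0.0503
```

```bash
cat >> h.py <<'E'
def beads(w,z,cols=('red','green','blue'),amin=100):
    for k in cols:
        m=mask(w["img"],k,110,40); n,l,st,ct=cv2.connectedComponentsWithStats(m)
        for i in range(1,n):
            if st[i][4]>amin:
                ys,xs=np.nonzero(l==i); pts=np.array([onz(w,x,y,z,1)[:2] for x,y in zip(xs,ys)])
                r=cv2.minAreaRect((pts*1000).astype(np.float32)); print(k,st[i],ct[i].round(1),np.round(r[0],1),np.round(r[1],1),round(r[2],1))
E
python3 - <<'E'
from h import *
s=sensors.get_state(); print(s["tool_pos"],s["grip_width"])
w=cams.capture("wrist"); save("pics/w14.png",w["img"])
beads(w,.162)
plan([((.5186,.2974,.22),-.428,5),((.5186,.2974,.145),-.428,3)])
E
```

```text
[0.5467 0.1448 0.3529] 0.05028624354679641
red [180   0  23  19 346] [191.9   7.9] [443.3 387.5] [23.9 33.1] 67.9
blue [255  47  21  28 405] [265.5  60. ] [519.4 296.2] [29.1 20.2] 64.3
blue [340 340  39  10 175] [358.9 344.5] [558.5 -92.2] [ 9.1 55.3] 88.0
0 {"dx": 2.79, "dy": -1.11, "dz": 2.67, "az": 0.046}
1 {"dx": 2.74, "dy": -1.24, "dz": 2.67, "az": 0.046}
2 {"dx": 2.68, "dy": -1.36, "dz": 2.67, "az": 0.046}
3 {"dx": 2.62, "dy": -1.48, "dz": 2.67, "az": 0.046}
4 {"dx": 2.55, "dy": -1.6, "dz": 2.66, "az": 0.046}
5 {"dz": 2.5}
6 {"dz": 2.5}
7 {"dz": 2.5}
end [0.5185 0.2974 0.145 ]
```

View pics/w14.png

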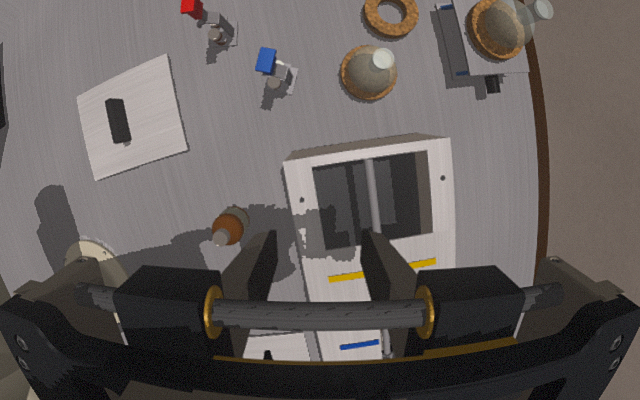

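Blue still stands at (265,60), unchanged. I approach it.

Call:
apply_moves --rows '[{"gripper":5,"dx":2.8,"dy":-1.1,"dz":2.6,"ax":0,"ay":0,"az":0.046},{"gripper":5,"dx":2.7,"dy":-1.2,"dz":2.6,"ax":0,"ay":0,"az":0.046},{"gripper":5,"dx":2.7,"dy":-1.4,"dz":2.6,"ax":0,"ay":0,"az":0.046},{"gripper":5,"dx":2.6,"dy":-1.5,"dz":2.6,"ax":0,"ay":0,"az":0.046},{"gripper":5,"dx":2.6,"dy":-1.6,"dz":2.6,"ax":0,"ay":0,"az":0.046},{"gripper":5,"dx":0,"dy":0,"dz":1,"ax":0,"ay":0,"az":0},{"gripper":5,"dx":0,"dy":0,"dz":0,"ax":0,"ay":0,"az":0},{"gripper":5,"dx":0,"dy":0,"dz":0,"ax":0,"ay":0,"az":0}]'

```text
time: 26.6
tool_pos: [0.5218, 0.2911, 0.2138]
tool_rot: [[0.419, 0.908, 0.002], [0.908, -0.419, 0.0], [0.001, 0.002, -1.0]]
wrist_force: [-0.5, 0.7, 0.4]
grip_width: 0.0501
```

Run:
```python
from h import *
w=cams.capture("wrist"); save("pics/w15.png",w["img"],(150,110,450,310),2.6)
beads(w,.162,('blue',))
plan([((.5186,.2974,.145),-.428,4)])
```

```text
blue [356   0  32  20 419] [371.9   7.2] [619.1 416.2] [16.8 18.1] 46.0
blue [ 297  192   26   48 1085] [309.3 217.9] [520.  300.6] [34.1 17.7] 65.2
0 {"dx": 0.11, "dy": -0.14, "dz": 1.72}
1 {"dx": 0.11, "dy": -0.14, "dz": 1.72}
2 {"dx": 0.11, "dy": -0.14, "dz": 1.72}
3 {"dx": 0.11, "dy": -0.14, "dz": 1.72}
end [0.5187 0.2975 0.1451]
```

View pics/w15.png

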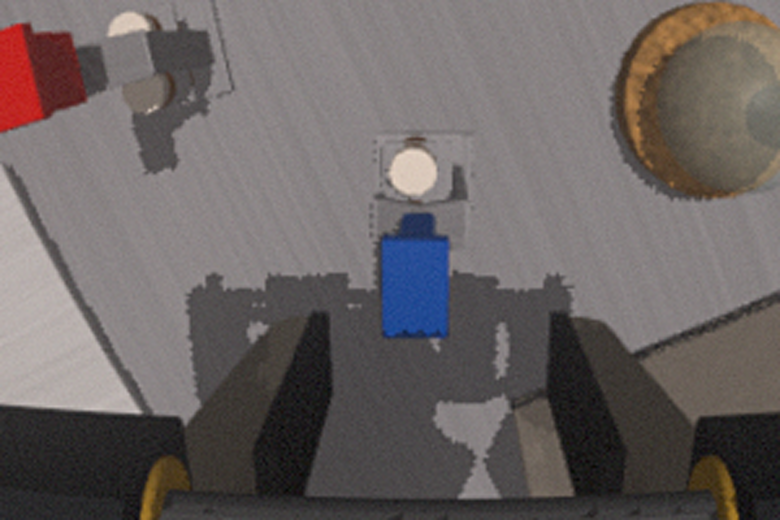

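Call:
apply_moves --rows '[{"gripper":4.5,"dx":0.5,"dy":-0.5,"dz":1.5,"ax":0,"ay":0,"az":0},{"gripper":4.5,"dx":0,"dy":0,"dz":3.4,"ax":0,"ay":0,"az":0},{"gripper":4.5,"dx":0,"dy":0,"dz":2,"ax":0,"ay":0,"az":0},{"gripper":4.5,"dx":0,"dy":0,"dz":0,"ax":0,"ay":0,"az":0},{"gripper":0.5,"dx":0,"dy":0,"dz":0,"ax":0,"ay":0,"az":0},{"gripper":0.5,"dx":0,"dy":0,"dz":0,"ax":0,"ay":0,"az":0},{"gripper":0.5,"dx":0,"dy":0,"dz":0,"ax":0,"ay":0,"az":0},{"gripper":0.5,"dx":0,"dy":0,"dz":0,"ax":0,"ay":0,"az":0}]' --force 50

```text
time: 27.65
tool_pos: [0.5187, 0.2986, 0.1443]
tool_rot: [[0.418, 0.909, 0.001], [0.909, -0.418, 0.001], [0.001, 0.001, -1.0]]
wrist_force: [-0.7, 0.2, 3.5]
grip_width: 0.0171
```

Run:
```python
from h import *
s=sensors.get_state(); print(s["tool_pos"],s["grip_width"],s["wrist_force"])
q=(.6511,.1054)
plan([((.519,.297,.34),-.428,5),((*q,.335),-.0414,6)])
```

```text
[0.5187 0.2986 0.1443] 0.017113594608390254 [-0.6851  0.2081  3.5193]
0 {"dx": -0.02, "dy": 0.02, "dz": -3.91}
1 {"dx": -0.02, "dy": 0.02, "dz": -3.91}
2 {"dx": -0.02, "dy": 0.02, "dz": -3.91}
3 {"dx": -0.02, "dy": 0.02, "dz": -3.91}
4 {"dx": -0.02, "dy": 0.02, "dz": -3.91}
5 {"dx": -2.0, "dy": 3.33, "dz": 0.08, "az": -0.064}
6 {"dx": -2.21, "dy": 3.19, "dz": 0.08, "az": -0.064}
7 {"dx": -2.41, "dy": 3.04, "dz": 0.08, "az": -0.064}
8 {"dx": -2.6, "dy": 2.88, "dz": 0.08, "az": -0.064}
9 {"dx": -2.78, "dy": 2.71, "dz": 0.08, "az": -0.064}
10 {"dx": -2.95, "dy": 2.53, "dz": 0.08, "az": -0.064}
end [0.6511 0.1053 0.3351]
```

Call:
apply_moves --rows '[{"gripper":0.5,"dx":0,"dy":0,"dz":-2,"ax":0,"ay":0,"az":0},{"gripper":0.5,"dx":0,"dy":0,"dz":-4.4,"ax":0,"ay":0,"az":0},{"gripper":0.5,"dx":0,"dy":0,"dz":-4.4,"ax":0,"ay":0,"az":0},{"gripper":0.5,"dx":0,"dy":0,"dz":-4.4,"ax":0,"ay":0,"az":0},{"gripper":0.5,"dx":0,"dy":0,"dz":-4,"ax":0,"ay":0,"az":0},{"gripper":0.5,"dx":-2,"dy":3.3,"dz":0,"ax":0,"ay":0,"az":-0.064},{"gripper":0.5,"dx":-2.2,"dy":3.2,"dz":0,"ax":0,"ay":0,"az":-0.064},{"gripper":0.5,"dx":-2.4,"dy":3,"dz":0,"ax":0,"ay":0,"az":-0.064}]'

```text
time: 28.65
tool_pos: [0.5836, 0.2016, 0.3362]
tool_rot: [[0.234, 0.972, 0.0], [0.972, -0.234, 0.0], [0.0, 0.0, -1.0]]
wrist_force: [0.4, 0.1, -3.0]
grip_width: 0.0174
```

Call:
apply_moves --rows '[{"gripper":0.5,"dx":-2.6,"dy":2.9,"dz":0,"ax":0,"ay":0,"az":-0.064},{"gripper":0.5,"dx":-2.8,"dy":2.7,"dz":0,"ax":0,"ay":0,"az":-0.064},{"gripper":0.5,"dx":-3,"dy":2.5,"dz":0,"ax":0,"ay":0,"az":-0.064},{"gripper":0.5,"dx":0,"dy":0,"dz":0,"ax":0,"ay":0,"az":0},{"gripper":0.5,"dx":0,"dy":0,"dz":0,"ax":0,"ay":0,"az":0},{"gripper":0.5,"dx":0,"dy":0,"dz":0,"ax":0,"ay":0,"az":0},{"gripper":0.5,"dx":0,"dy":0,"dz":0,"ax":0,"ay":0,"az":0},{"gripper":0.5,"dx":0,"dy":0,"dz":0,"ax":0,"ay":0,"az":0}]'

```text
time: 29.65
tool_pos: [0.6483, 0.1061, 0.3355]
tool_rot: [[0.046, 0.999, 0.0], [0.999, -0.046, 0.0], [0.0, 0.0, -1.0]]
wrist_force: [-0.2, 0.1, -2.5]
grip_width: 0.0171
```

Run:
```python
from h import *
s=sensors.get_state(); print(s["tool_pos"],s["tool_rot"][:,1],s["grip_width"],s["wrist_force"])
w=cams.capture("wrist"); save("pics/w16.png",w["img"])
D=cams.capture("side"); save("pics/d16.png",D["img"],(190,80,350,260),3.3)
plan([((.6508,.1054,.195),-.0414,7)])
```

```text
[0.6483 0.1061 0.3355] [ 0.9989 -0.0463  0.0001] 0.017101222171558492 [-0.1569  0.13   -2.4656]
0 {"dx": -0.01, "dy": 0.03, "dz": 2.01}
1 {"dx": -0.01, "dy": 0.03, "dz": 2.01}
2 {"dx": -0.01, "dy": 0.03, "dz": 2.01}
3 {"dx": -0.01, "dy": 0.03, "dz": 2.01}
4 {"dx": -0.01, "dy": 0.03, "dz": 2.01}
5 {"dx": -0.01, "dy": 0.03, "dz": 2.01}
6 {"dx": -0.01, "dy": 0.03, "dz": 2.01}
end [0.6505 0.1051 0.1947]
```

View pics/w16.png

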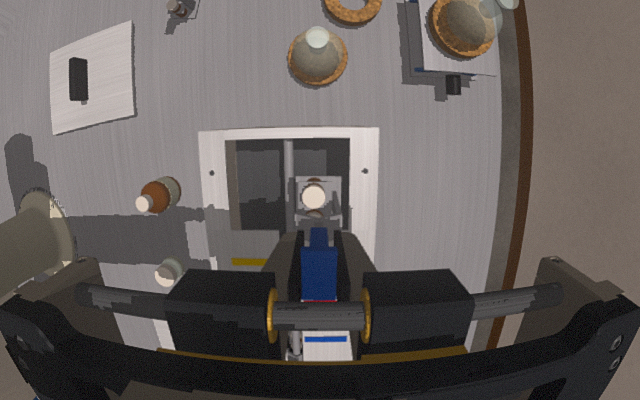

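View pics/d16.png

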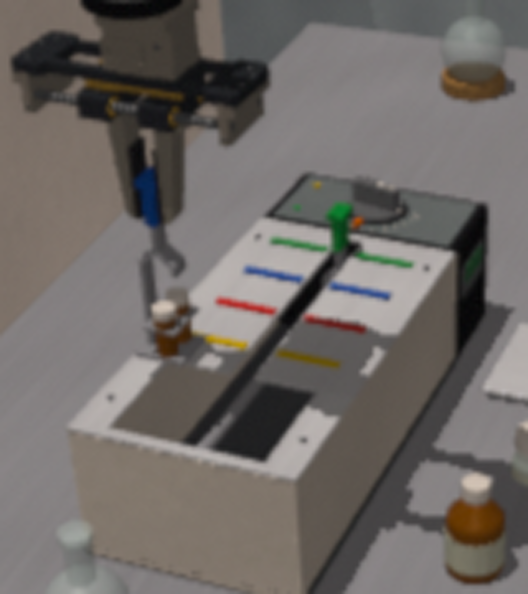

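Blue is upright in the grip, foot at (318,200); green hangs at its stripe in the side crop (340,228). I lower blue.

Call:
apply_moves --rows '[{"gripper":0.5,"dx":0,"dy":0.2,"dz":2,"ax":0,"ay":0,"az":-0.005},{"gripper":0.5,"dx":0,"dy":0,"dz":2,"ax":0,"ay":0,"az":0},{"gripper":0.5,"dx":0,"dy":0,"dz":2,"ax":0,"ay":0,"az":0},{"gripper":0.5,"dx":0,"dy":0,"dz":2,"ax":0,"ay":0,"az":0},{"gripper":0.5,"dx":0,"dy":0,"dz":2,"ax":0,"ay":0,"az":0},{"gripper":0.5,"dx":0,"dy":0,"dz":2,"ax":0,"ay":0,"az":0},{"gripper":0.5,"dx":0,"dy":0,"dz":2,"ax":0,"ay":0,"az":0},{"gripper":0.5,"dx":0,"dy":0,"dz":0,"ax":0,"ay":0,"az":0}]'

```text
time: 30.75
tool_pos: [0.6492, 0.1055, 0.1926]
tool_rot: [[0.042, 0.999, -0.005], [0.999, -0.042, 0.0], [-0.0, -0.005, -1.0]]
wrist_force: [-0.3, 0.1, -3.4]
grip_width: 0.0173
```

Run:
```python
from h import *
s=sensors.get_state(); print(s["tool_pos"],s["tool_rot"][:,1],s["grip_width"],s["wrist_force"])
w=cams.capture("wrist"); save("pics/w17.png",w["img"],(150,110,450,310),2.6)
plan([((.6122,.107,.195),-.0414,4)])
```

```text
[0.6492 0.1055 0.1926] [ 0.9991 -0.042  -0.0046] 0.017275532898256698 [-0.303   0.1381 -3.3916]
0 {"dy": -0.95, "dz": -0.01}
1 {"dy": -0.95, "dz": -0.01}
2 {"dy": -0.95, "dz": -0.01}
3 {"dy": -0.95, "dz": -0.01}
end [0.6122 0.1071 0.1948]
```

View pics/w17.png

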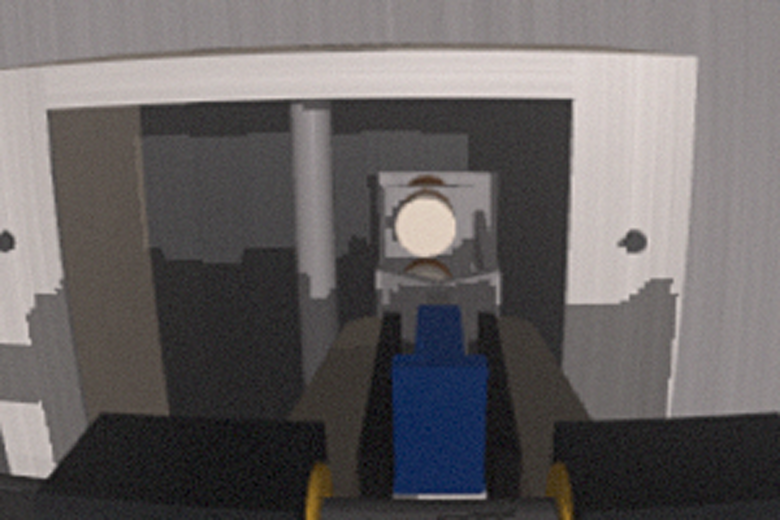

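Call:
apply_moves --rows '[{"gripper":0.5,"dx":0.1,"dy":-0.5,"dz":-0.1,"ax":0,"ay":0,"az":0},{"gripper":0.5,"dx":0,"dy":-1,"dz":0,"ax":0,"ay":0,"az":0},{"gripper":0.5,"dx":0,"dy":-1,"dz":0,"ax":0,"ay":0,"az":0},{"gripper":0.5,"dx":0,"dy":-1,"dz":0,"ax":0,"ay":0,"az":0},{"gripper":0.5,"dx":0,"dy":-0.3,"dz":0,"ax":0,"ay":0,"az":0},{"gripper":0.5,"dx":0,"dy":0,"dz":0,"ax":0,"ay":0,"az":0},{"gripper":0.5,"dx":0,"dy":0,"dz":0,"ax":0,"ay":0,"az":0},{"gripper":0.5,"dx":0,"dy":0,"dz":0,"ax":0,"ay":0,"az":0}]'

```text
time: 31.8
tool_pos: [0.6129, 0.1081, 0.1963]
tool_rot: [[0.042, 0.999, 0.0], [0.999, -0.042, -0.0], [-0.0, 0.0, -1.0]]
wrist_force: [0.8, 0.6, -2.4]
grip_width: 0.0175
```

Run:
```python
from h import *
s=sensors.get_state(); print(s["tool_pos"],s["grip_width"],s["wrist_force"],s["moment"])
w=cams.capture("wrist"); save("pics/w18.png",w["img"],(150,110,450,310),2.6)
plan([((.612,.107,.172),-.0414,4)])
```

```text
[0.6129 0.1081 0.1963] 0.017450459504363473 [ 0.7814  0.6497 -2.4004] [-0.0454 -0.0545  0.0291]
0 {"dx": -0.03, "dy": -0.02, "dz": 0.61}
1 {"dx": -0.03, "dy": -0.02, "dz": 0.61}
2 {"dx": -0.03, "dy": -0.02, "dz": 0.61}
3 {"dx": -0.03, "dy": -0.02, "dz": 0.61}
end [0.612  0.1069 0.1718]
```

View pics/w18.png

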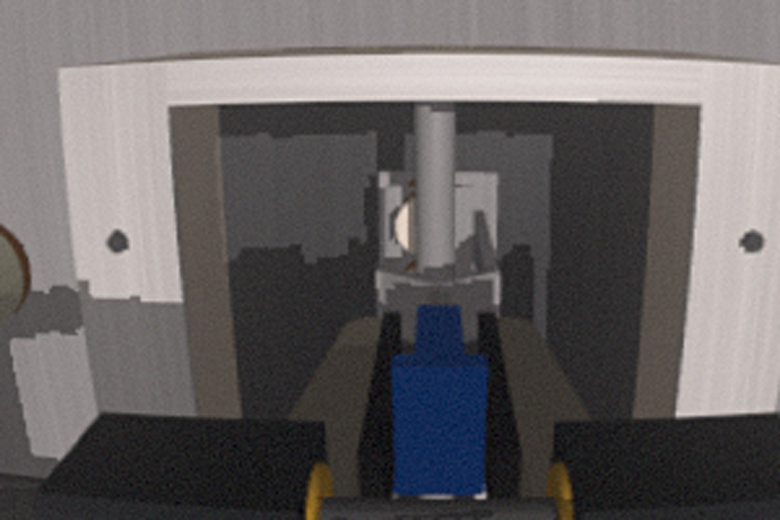

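Call:
apply_moves --rows '[{"gripper":0.5,"dx":0,"dy":-0.1,"dz":0.7,"ax":0,"ay":0,"az":0},{"gripper":0.5,"dx":0,"dy":0,"dz":0.7,"ax":0,"ay":0,"az":0},{"gripper":0.5,"dx":0,"dy":0,"dz":0.7,"ax":0,"ay":0,"az":0},{"gripper":0.5,"dx":0,"dy":0,"dz":0.3,"ax":0,"ay":0,"az":0},{"gripper":0.5,"dx":0,"dy":0,"dz":0,"ax":0,"ay":0,"az":0},{"gripper":0.5,"dx":0,"dy":0,"dz":0,"ax":0,"ay":0,"az":0},{"gripper":0.5,"dx":-1,"dy":0,"dz":0,"ax":0,"ay":0,"az":0},{"gripper":0.5,"dx":-2,"dy":0,"dz":0,"ax":0,"ay":0,"az":0}]'

```text
time: 32.85
tool_pos: [0.6104, 0.0775, 0.1725]
tool_rot: [[0.041, 0.999, 0.0], [0.999, -0.041, -0.0], [-0.0, 0.0, -1.0]]
wrist_force: [0.0, -0.8, -2.1]
grip_width: 0.017
```

Run:
```python
from h import *
s=sensors.get_state(); print(s["tool_pos"],s["grip_width"],s["wrist_force"],s["moment"])
plan([((.603,-.1138,.172),-.0414,10)])
```

```text
[0.6104 0.0775 0.1725] 0.017007798850360627 [ 0.0162 -0.8215 -2.1145] [-0.1534 -0.0754 -0.0021]
0 {"dx": -1.91, "dz": 0.01}
1 {"dx": -1.91, "dz": 0.01}
2 {"dx": -1.91, "dz": 0.01}
3 {"dx": -1.91, "dz": 0.01}
4 {"dx": -1.91, "dz": 0.01}
5 {"dx": -1.91, "dz": 0.01}
6 {"dx": -1.91, "dz": 0.01}
7 {"dx": -1.91, "dz": 0.01}
8 {"dx": -1.91, "dz": 0.01}
9 {"dx": -1.91, "dz": 0.01}
end [ 0.6026 -0.1133  0.1715]
```

Call:
apply_moves --rows '[{"gripper":0.5,"dx":-2.2,"dy":0,"dz":0,"ax":0,"ay":0,"az":0},{"gripper":0.5,"dx":-2.2,"dy":0,"dz":0,"ax":0,"ay":0,"az":0},{"gripper":0.5,"dx":-2.2,"dy":0,"dz":0,"ax":0,"ay":0,"az":0},{"gripper":0.5,"dx":-2.2,"dy":0,"dz":0,"ax":0,"ay":0,"az":0},{"gripper":0.5,"dx":-2.2,"dy":0,"dz":0,"ax":0,"ay":0,"az":0},{"gripper":0.5,"dx":-2.2,"dy":0,"dz":0,"ax":0,"ay":0,"az":0},{"gripper":0.5,"dx":-2.2,"dy":0,"dz":0,"ax":0,"ay":0,"az":0},{"gripper":0.5,"dx":-2.2,"dy":0,"dz":0,"ax":0,"ay":0,"az":0}]'

```text
time: 33.85
tool_pos: [0.6029, -0.0991, 0.1723]
tool_rot: [[0.042, 0.999, 0.0], [0.999, -0.042, -0.0], [-0.0, 0.0, -1.0]]
wrist_force: [0.4, 0.3, -1.8]
grip_width: 0.0174
```

Call:
apply_moves --rows '[{"gripper":0.5,"dx":-1.4,"dy":0,"dz":0,"ax":0,"ay":0,"az":0},{"gripper":0.5,"dx":0,"dy":0,"dz":0,"ax":0,"ay":0,"az":0},{"gripper":0.5,"dx":0,"dy":0,"dz":0,"ax":0,"ay":0,"az":0},{"gripper":0.5,"dx":0,"dy":0,"dz":0,"ax":0,"ay":0,"az":0},{"gripper":0.5,"dx":0,"dy":0,"dz":0,"ax":0,"ay":0,"az":0},{"gripper":0.5,"dx":0,"dy":0,"dz":0,"ax":0,"ay":0,"az":0},{"gripper":0.5,"dx":0,"dy":0,"dz":0,"ax":0,"ay":0,"az":0},{"gripper":0.5,"dx":0,"dy":0,"dz":0,"ax":0,"ay":0,"az":0}]'

```text
time: 34.85
tool_pos: [0.6024, -0.1116, 0.1723]
tool_rot: [[0.042, 0.999, 0.0], [0.999, -0.042, 0.0], [0.0, 0.0, -1.0]]
wrist_force: [0.2, -0.6, -2.5]
grip_width: 0.0169
```

Run:
```python
from h import *
w=cams.capture("wrist"); save("pics/w19.png",w["img"],(150,110,450,310),2.6)
s=sensors.get_state(); print(s["tool_pos"],s["grip_width"],s["wrist_force"],s["moment"])
beads(w,.1396,('blue',))
plan([((.603,-.1138,.1705),-.0414,1)])
```

```text
[ 0.6024 -0.1116  0.1723] 0.01737935809521751 [ 0.7595 -0.4219 -2.3424] [-0.1127 -0.075   0.0116]
blue [ 300  228   38   73 2197] [318.5 268.1] [ 602.1 -132.9] [53.9 24.5] 87.6
blue [353 231  79  16 971] [393.7 238.6] [ 651.6 -115.9] [ 9.9 53.3] 87.7
blue [207 232  77  15 966] [243.5 238.7] [ 554.2 -111.8] [ 9.8 51.9] 87.7
0 {"dx": -0.21, "dy": 0.07, "dz": 0.18}
end [ 0.603  -0.1138  0.1705]
```

View pics/w19.png

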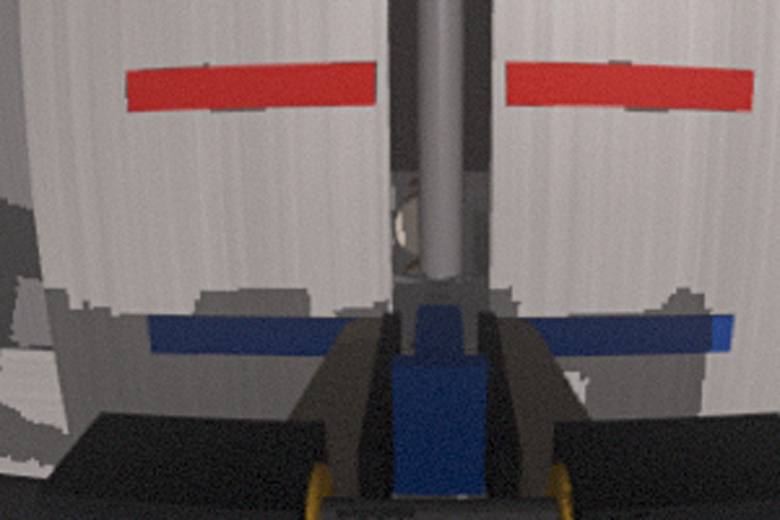

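Run:
```python
from h import *
w=cams.capture("wrist"); s=sensors.get_state()
for nm,row,off in (('green',345,.016),('blue',355,.0177)):
    p=onz(w,150+440/2.6,110+row/2.6,s["tool_pos"][2]+off,1); print(nm,(s["tool_rot"].T@(p-s["tool_pos"]))*1000)
```

```text
green [ 15.5714   0.843  -15.9998]
blue [ 14.3033   0.8392 -17.6998]
```

Call:
apply_moves --rows '[{"gripper":0.5,"dx":-0.3,"dy":0,"dz":0.1,"ax":0,"ay":0,"az":0},{"gripper":0.5,"dx":0,"dy":0,"dz":0.1,"ax":0,"ay":0,"az":0},{"gripper":0.5,"dx":0,"dy":0,"dz":0,"ax":0,"ay":0,"az":0},{"gripper":4.5,"dx":0,"dy":0,"dz":0,"ax":0,"ay":0,"az":0},{"gripper":4.5,"dx":0,"dy":0,"dz":0,"ax":0,"ay":0,"az":0},{"gripper":4.5,"dx":0,"dy":0,"dz":0,"ax":0,"ay":0,"az":0},{"gripper":4.5,"dx":0,"dy":0,"dz":-2,"ax":0,"ay":0,"az":0},{"gripper":4.5,"dx":0,"dy":0,"dz":-4,"ax":0,"ay":0,"az":0}]'

```text
time: 35.95
tool_pos: [0.6014, -0.1143, 0.2304]
tool_rot: [[0.042, 0.999, -0.003], [0.999, -0.042, 0.001], [0.001, -0.003, -1.0]]
wrist_force: [-0.3, -0.3, 0.3]
grip_width: 0.0452
```

Run:
```python
from h import *
w=cams.capture("wrist"); save("pics/w20.png",w["img"],(150,110,450,310),2.6)
s=sensors.get_state(); print(s["tool_pos"],s["grip_width"],s["wrist_force"])
beads(w,.188,('blue',)); beads(w,.1396,('blue',))
S=cams.capture("scene"); save("pics/s20.png",S["img"],(260,100,460,280),3.3)
plan([((.57,.02,.34),-.1,4),((.48,.30,.37),-.19,8)])
```

```text
[ 0.6048 -0.1155  0.2386] 0.04508913644407894 [1.8962 0.1902 4.9026]
blue [ 307  203   27   51 1135] [320.3 230.9] [ 602.8 -112.6] [35.7 17.4] 88.5
blue [231 205  71  12 772] [266.8 210. ] [567.3 -98.5] [ 7.6 47.3] 87.7
blue [340 205  70  12 762] [374.4 210. ] [ 640.  -101.5] [ 7.6 47.2] 87.6
blue [  0 377  38  23 304] [ 21.1 393.3] [ -13.8 -445.3] [285.2  50.1] 22.9
blue [ 307  203   27   51 1135] [320.3 230.9] [ 602.2 -129.9] [44.6 21.8] 88.5
blue [231 205  71  12 772] [266.8 210. ] [ 557.9 -112.3] [ 9.5 59.1] 87.7
blue [340 205  70  12 762] [374.4 210. ] [ 648.7 -116. ] [ 9.5 58.9] 87.6
blue [  0 377  38  23 304] [ 21.1 393.3] [-167.5 -545.2] [356.   62.6] 22.9
0 {"dx": 3.34, "dy": -1.0, "dz": -2.59, "ax": 0.003, "az": 0.015}
1 {"dx": 3.33, "dy": -1.05, "dz": -2.58, "ax": 0.003, "az": 0.015}
2 {"dx": 3.32, "dy": -1.11, "dz": -2.57, "ax": 0.003, "az": 0.015}
3 {"dx": 3.3, "dy": -1.17, "dz": -2.57, "ax": 0.003, "az": 0.015}
4 {"dx": 3.37, "dy": -1.48, "dz": -0.37, "az": 0.011}
5 {"dx": 3.35, "dy": -1.51, "dz": -0.37, "az": 0.011}
6 {"dx": 3.33, "dy": -1.55, "dz": -0.37, "az": 0.011}
7 {"dx": 3.32, "dy": -1.59, "dz": -0.37, "az": 0.011}
8 {"dx": 3.3, "dy": -1.62, "dz": -0.37, "az": 0.011}
9 {"dx": 3.28, "dy": -1.66, "dz": -0.37, "az": 0.011}
10 {"dx": 3.26, "dy": -1.69, "dz": -0.37, "az": 0.011}
11 {"dx": 3.24, "dy": -1.73, "dz": -0.37, "az": 0.011}
end [0.48   0.2999 0.3699]
```

View pics/w20.png

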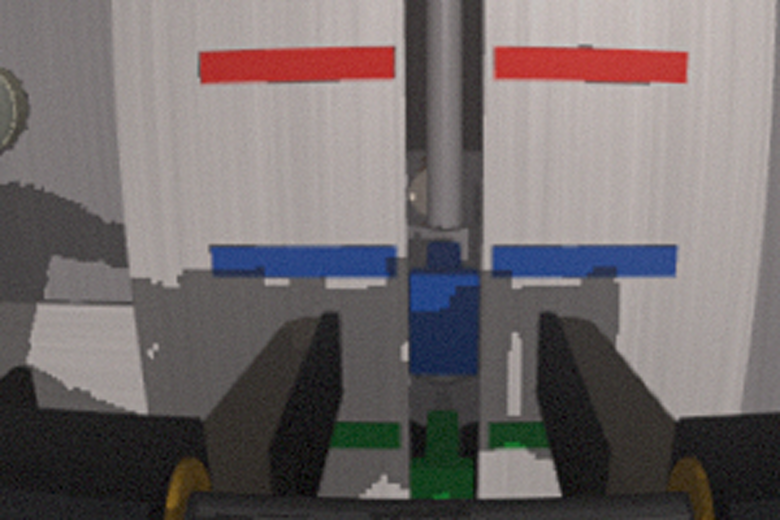

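View pics/s20.png

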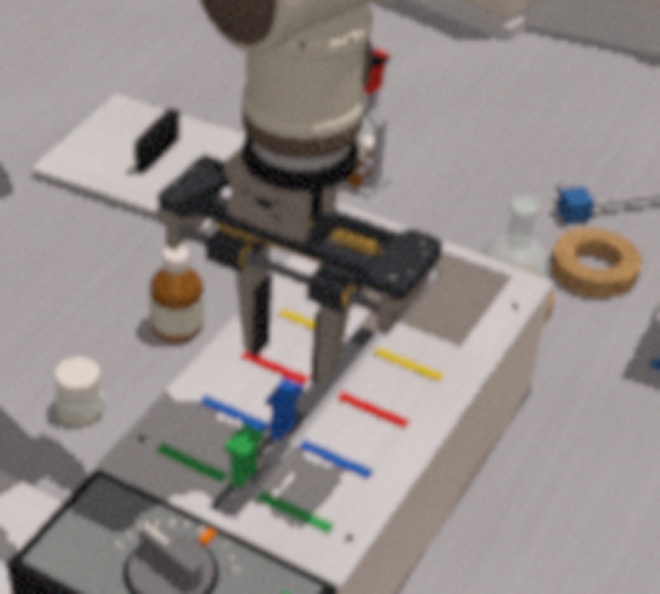

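Blue hangs at its stripe. Green's tab appears moved in the scene crop: (243,457) now against (258,455) before. I check it from a clear pose.

Call:
apply_moves --rows '[{"gripper":5,"dx":3.3,"dy":-1,"dz":-2.6,"ax":0,"ay":0,"az":0.015},{"gripper":5,"dx":3.3,"dy":-1,"dz":-2.6,"ax":0,"ay":0,"az":0.015},{"gripper":5,"dx":3.3,"dy":-1.1,"dz":-2.6,"ax":0,"ay":0,"az":0.015},{"gripper":5,"dx":3.3,"dy":-1.1,"dz":-2.6,"ax":0,"ay":0,"az":0.015},{"gripper":5,"dx":3.4,"dy":-1.5,"dz":-0.4,"ax":0,"ay":0,"az":0.011},{"gripper":5,"dx":3.4,"dy":-1.5,"dz":-0.4,"ax":0,"ay":0,"az":0.011},{"gripper":5,"dx":3.3,"dy":-1.6,"dz":-0.4,"ax":0,"ay":0,"az":0.011},{"gripper":5,"dx":3.3,"dy":-1.6,"dz":-0.4,"ax":0,"ay":0,"az":0.011}]'

```text
time: 37.05
tool_pos: [0.5226, 0.1613, 0.3511]
tool_rot: [[0.146, 0.989, 0.001], [0.989, -0.146, 0.0], [0.0, 0.001, -1.0]]
wrist_force: [-0.6, -0.7, 0.4]
grip_width: 0.0503
```

Run:
```python
from h import *
w=cams.capture("wrist"); save("pics/w21.png",w["img"])
s=sensors.get_state(); print(s["tool_pos"],s["grip_width"])
beads(w,.162,('red',))
S=cams.capture("scene"); save("pics/s21.png",S["img"],(260,130,430,290),4)
D=cams.capture("side"); save("pics/d21.png",D["img"],(210,120,350,240),5)
```

```text
[0.5214 0.1651 0.3519] 0.04979006689883958
red [209   0  22  19 306] [220.5   7.3] [441.5 386.1] [23.3 27.7] 73.4
```

View pics/w21.png

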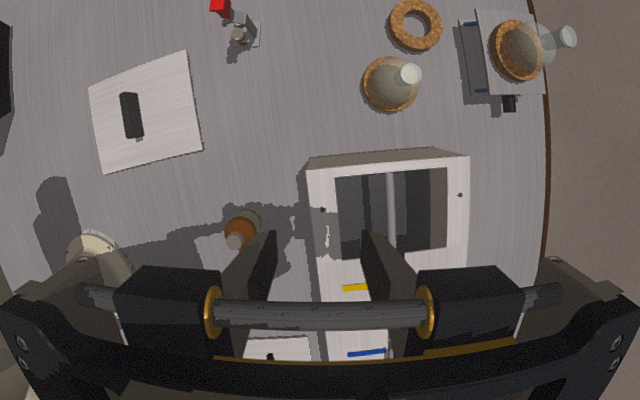

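View pics/s21.png

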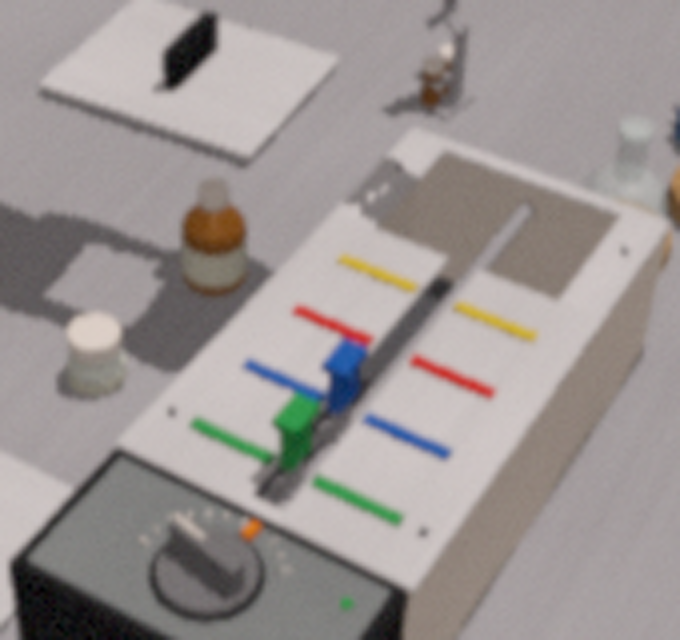

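View pics/d21.png

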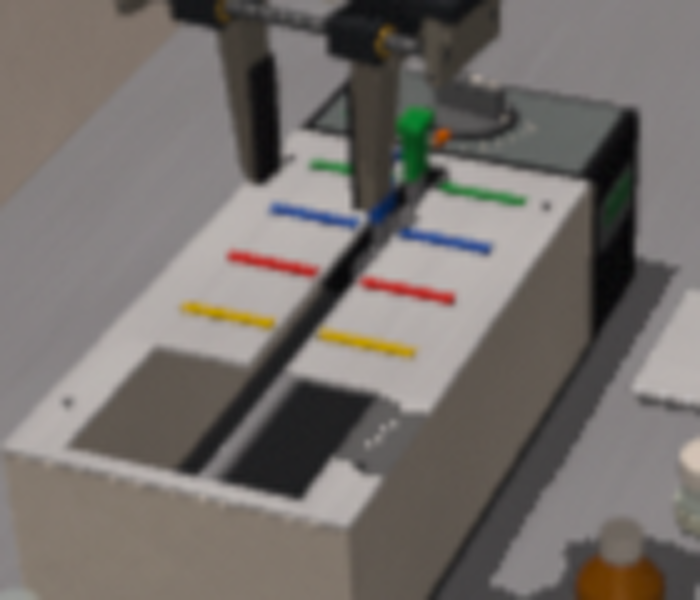

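In clear view both hang right: the tab bottoms of green (291,468) and blue (342,408) sit midway between their stripe halves. The earlier shift came from green still swinging or tilted. Now red.

Run:
```python
from h import *
plan([((.4403,.400,.22),-.19,6)])
```

```text
0 {"dx": 3.74, "dy": -1.93, "dz": 2.18, "az": 0.008}
1 {"dx": 3.72, "dy": -1.96, "dz": 2.18, "az": 0.008}
2 {"dx": 3.71, "dy": -1.99, "dz": 2.18, "az": 0.008}
3 {"dx": 3.69, "dy": -2.02, "dz": 2.18, "az": 0.008}
4 {"dx": 3.68, "dy": -2.05, "dz": 2.18, "az": 0.008}
5 {"dx": 3.66, "dy": -2.08, "dz": 2.18, "az": 0.008}
end [0.4404 0.3999 0.2202]
```

Call:
apply_moves --rows '[{"gripper":5,"dx":3.7,"dy":-1.9,"dz":2.2,"ax":0,"ay":0,"az":0.008},{"gripper":5,"dx":3.7,"dy":-2,"dz":2.2,"ax":0,"ay":0,"az":0.008},{"gripper":5,"dx":3.7,"dy":-2,"dz":2.2,"ax":0,"ay":0,"az":0.008},{"gripper":5,"dx":3.7,"dy":-2,"dz":2.2,"ax":0,"ay":0,"az":0.008},{"gripper":5,"dx":3.7,"dy":-2,"dz":2.2,"ax":0,"ay":0,"az":0.008},{"gripper":5,"dx":3.6,"dy":-2.1,"dz":2.2,"ax":0,"ay":0,"az":0.008},{"gripper":5,"dx":0,"dy":0,"dz":0,"ax":0,"ay":0,"az":0},{"gripper":5,"dx":0,"dy":0,"dz":0,"ax":0,"ay":0,"az":0}]'

```text
time: 38.2
tool_pos: [0.4424, 0.397, 0.2187]
tool_rot: [[0.194, 0.981, 0.001], [0.981, -0.194, -0.0], [-0.0, 0.001, -1.0]]
wrist_force: [0.5, -0.2, 1.6]
grip_width: 0.0502
```

Run:
```python
from h import *
w=cams.capture("wrist"); save("pics/w22.png",w["img"],(150,110,450,310),2.6)
s=sensors.get_state(); print(s["tool_pos"],s["grip_width"])
beads(w,.162,('red',))
plan([((.4403,.400,.1455),-.19,4)])
```

```text
[0.4427 0.397  0.2192] 0.05019382941571317
red [ 302  193   26   47 1063] [314.  217.9] [441.3 403.1] [34.4 17.7] 78.0
0 {"dx": 0.06, "dy": -0.08, "dz": 1.84}
1 {"dx": 0.06, "dy": -0.08, "dz": 1.84}
2 {"dx": 0.06, "dy": -0.08, "dz": 1.84}
3 {"dx": 0.06, "dy": -0.08, "dz": 1.84}
end [0.4401 0.4    0.1456]
```

View pics/w22.png

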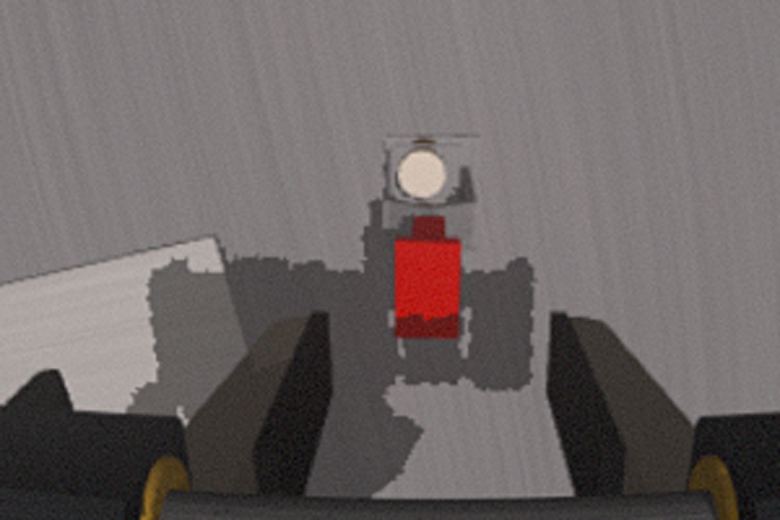

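Call:
apply_moves --rows '[{"gripper":4.5,"dx":0.3,"dy":-0.2,"dz":1.9,"ax":0,"ay":0,"az":0.006},{"gripper":4.5,"dx":0,"dy":0,"dz":3.4,"ax":0,"ay":0,"az":0},{"gripper":4.5,"dx":0,"dy":0,"dz":2,"ax":0,"ay":0,"az":0},{"gripper":4.5,"dx":0,"dy":0,"dz":0,"ax":0,"ay":0,"az":0},{"gripper":0.5,"dx":0,"dy":0,"dz":0,"ax":0,"ay":0,"az":0},{"gripper":0.5,"dx":0,"dy":0,"dz":0,"ax":0,"ay":0,"az":0},{"gripper":0.5,"dx":0,"dy":0,"dz":0,"ax":0,"ay":0,"az":0},{"gripper":0.5,"dx":0,"dy":0,"dz":0,"ax":0,"ay":0,"az":0}]' --force 50

```text
time: 39.25
tool_pos: [0.4404, 0.4017, 0.1464]
tool_rot: [[0.198, 0.98, 0.001], [0.98, -0.198, 0.001], [0.001, 0.001, -1.0]]
wrist_force: [-1.2, -0.3, 3.8]
grip_width: 0.0171
```

Run:
```python
from h import *
s=sensors.get_state(); print(s["tool_pos"],s["grip_width"],s["wrist_force"])
q=(.6508,.1058)
plan([((.44,.40,.34),-.198,5),((*q,.335),-.0414,8)])
```

```text
[0.4404 0.4017 0.1464] 0.01706577897351758 [-1.2347 -0.3421  3.7931]
0 {"dx": -0.03, "dz": -3.87}
1 {"dx": -0.03, "dz": -3.87}
2 {"dx": -0.03, "dz": -3.87}
3 {"dx": -0.03, "dz": -3.87}
4 {"dx": -0.03, "dz": -3.87}
5 {"dx": -3.08, "dy": 3.32, "dz": 0.06, "az": -0.02}
6 {"dx": -3.15, "dy": 3.25, "dz": 0.06, "az": -0.02}
7 {"dx": -3.21, "dy": 3.19, "dz": 0.06, "az": -0.02}
8 {"dx": -3.28, "dy": 3.12, "dz": 0.06, "az": -0.02}
9 {"dx": -3.34, "dy": 3.06, "dz": 0.06, "az": -0.02}
10 {"dx": -3.4, "dy": 2.99, "dz": 0.06, "az": -0.02}
11 {"dx": -3.46, "dy": 2.92, "dz": 0.06, "az": -0.02}
12 {"dx": -3.51, "dy": 2.85, "dz": 0.06, "az": -0.02}
end [0.6507 0.1057 0.3351]
```

Call:
apply_moves --rows '[{"gripper":0.5,"dx":0,"dy":0,"dz":-2,"ax":0,"ay":0,"az":0},{"gripper":0.5,"dx":0,"dy":0,"dz":-4.3,"ax":0,"ay":0,"az":0},{"gripper":0.5,"dx":0,"dy":0,"dz":-4.3,"ax":0,"ay":0,"az":0},{"gripper":0.5,"dx":0,"dy":0,"dz":-4.3,"ax":0,"ay":0,"az":0},{"gripper":0.5,"dx":0,"dy":0,"dz":-4,"ax":0,"ay":0,"az":0},{"gripper":0.5,"dx":-3.1,"dy":3.3,"dz":0,"ax":0,"ay":0,"az":-0.02},{"gripper":0.5,"dx":-3.1,"dy":3.3,"dz":0,"ax":0,"ay":0,"az":-0.02},{"gripper":0.5,"dx":-3.2,"dy":3.2,"dz":0,"ax":0,"ay":0,"az":-0.02}]'

```text
time: 40.25
tool_pos: [0.52, 0.2902, 0.3353]
tool_rot: [[0.138, 0.99, 0.001], [0.99, -0.138, 0.0], [0.0, 0.001, -1.0]]
wrist_force: [-0.3, 0.4, -2.1]
grip_width: 0.0173
```

Call:
apply_moves --rows '[{"gripper":0.5,"dx":-3.3,"dy":3.1,"dz":0,"ax":0,"ay":0,"az":-0.02},{"gripper":0.5,"dx":-3.3,"dy":3.1,"dz":0,"ax":0,"ay":0,"az":-0.02},{"gripper":0.5,"dx":-3.4,"dy":3,"dz":0,"ax":0,"ay":0,"az":-0.02},{"gripper":0.5,"dx":-3.5,"dy":2.9,"dz":0,"ax":0,"ay":0,"az":-0.02},{"gripper":0.5,"dx":-3.5,"dy":2.9,"dz":0,"ax":0,"ay":0,"az":-0.02},{"gripper":0.5,"dx":0,"dy":0,"dz":0,"ax":0,"ay":0,"az":0},{"gripper":0.5,"dx":0,"dy":0,"dz":0,"ax":0,"ay":0,"az":0},{"gripper":0.5,"dx":0,"dy":0,"dz":0,"ax":0,"ay":0,"az":0}]'

```text
time: 41.25
tool_pos: [0.6513, 0.1083, 0.3348]
tool_rot: [[0.039, 0.999, 0.0], [0.999, -0.039, 0.0], [0.0, 0.0, -1.0]]
wrist_force: [0.3, -0.3, -2.5]
grip_width: 0.0173
```

Run:
```python
from h import *
w=cams.capture("wrist"); save("pics/w23.png",w["img"])
D=cams.capture("side"); save("pics/d23.png",D["img"],(190,80,350,260),3.3)
s=sensors.get_state(); print(s["tool_pos"],s["tool_rot"][:,1],s["grip_width"],s["wrist_force"])
plan([((.6508,.1054,.197),-.0414,7)])
```

```text
[0.6514 0.1082 0.3347] [ 0.9993 -0.0385  0.0003] 0.01745184693254696 [ 1.0881 -0.5723 -2.5235]
0 {"dx": -0.04, "dy": -0.01, "dz": 1.97}
1 {"dx": -0.04, "dy": -0.01, "dz": 1.97}
2 {"dx": -0.04, "dy": -0.01, "dz": 1.97}
3 {"dx": -0.04, "dy": -0.01, "dz": 1.97}
4 {"dx": -0.04, "dy": -0.01, "dz": 1.97}
5 {"dx": -0.04, "dy": -0.01, "dz": 1.97}
6 {"dx": -0.04, "dy": -0.01, "dz": 1.97}
end [0.6506 0.1054 0.1968]
```

View pics/w23.png

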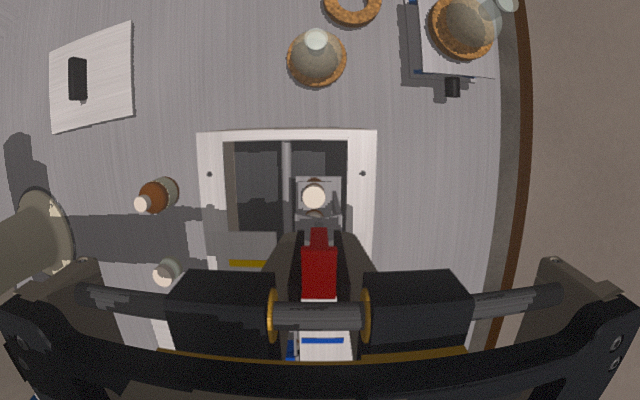

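View pics/d23.png

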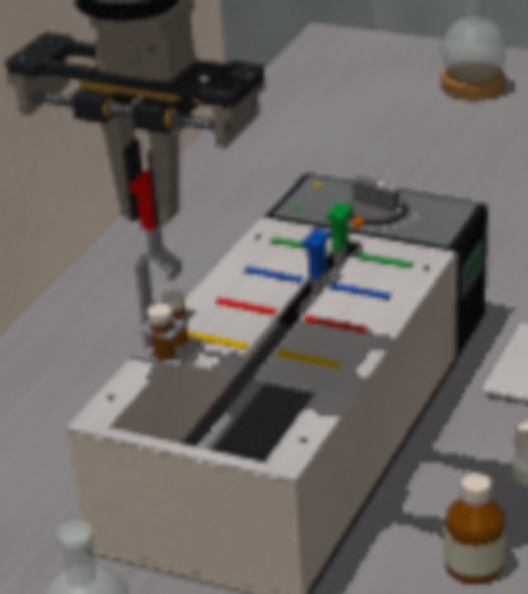

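Red is upright over the +x half, foot at (318,198). I lower it.

Call:
apply_moves --rows '[{"gripper":0.5,"dx":-0.2,"dy":0,"dz":2,"ax":0,"ay":0,"az":0.003},{"gripper":0.5,"dx":0,"dy":0,"dz":2,"ax":0,"ay":0,"az":0},{"gripper":0.5,"dx":0,"dy":0,"dz":2,"ax":0,"ay":0,"az":0},{"gripper":0.5,"dx":0,"dy":0,"dz":2,"ax":0,"ay":0,"az":0},{"gripper":0.5,"dx":0,"dy":0,"dz":2,"ax":0,"ay":0,"az":0},{"gripper":0.5,"dx":0,"dy":0,"dz":2,"ax":0,"ay":0,"az":0},{"gripper":0.5,"dx":0,"dy":0,"dz":1.7,"ax":0,"ay":0,"az":0},{"gripper":0.5,"dx":0,"dy":0,"dz":0,"ax":0,"ay":0,"az":0}]'

```text
time: 42.35
tool_pos: [0.6507, 0.1051, 0.1951]
tool_rot: [[0.043, 0.999, -0.004], [0.999, -0.043, 0.0], [-0.0, -0.004, -1.0]]
wrist_force: [-0.2, 0.4, -2.4]
grip_width: 0.0173
```

Run:
```python
from h import *
s=sensors.get_state(); print(s["tool_pos"],s["tool_rot"][:,1],s["grip_width"],s["wrist_force"])
w=cams.capture("wrist"); save("pics/w24.png",w["img"],(150,110,450,310),2.6)
plan([((.6122,.107,.1965),-.0414,4)])
```

```text
[0.6507 0.1051 0.1951] [ 0.9991 -0.043  -0.0036] 0.017284945457122336 [-0.1857  0.4422 -2.4257]
0 {"dy": -0.98}
1 {"dy": -0.98}
2 {"dy": -0.98}
3 {"dy": -0.98}
end [0.6123 0.1068 0.1967]
```

View pics/w24.png

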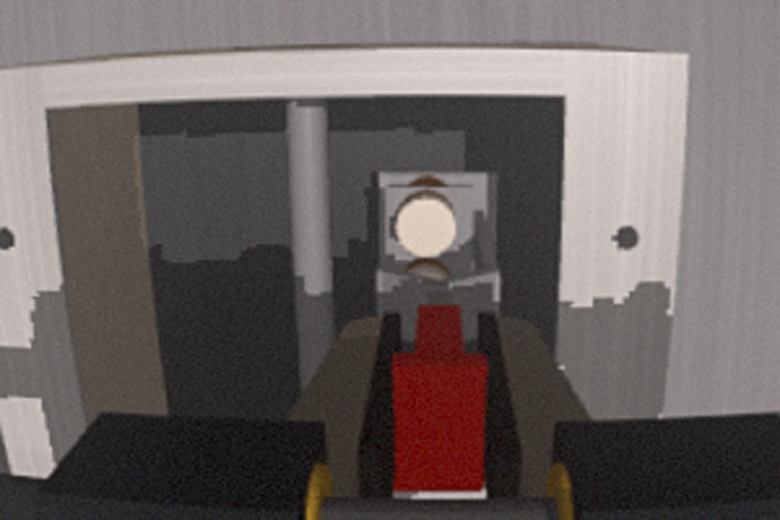

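Call:
apply_moves --rows '[{"gripper":0.5,"dx":0.1,"dy":-0.6,"dz":0,"ax":0,"ay":0,"az":0},{"gripper":0.5,"dx":0,"dy":-1,"dz":0,"ax":0,"ay":0,"az":0},{"gripper":0.5,"dx":0,"dy":-1,"dz":0,"ax":0,"ay":0,"az":0},{"gripper":0.5,"dx":0,"dy":-1,"dz":0,"ax":0,"ay":0,"az":0},{"gripper":0.5,"dx":0,"dy":-0.3,"dz":0,"ax":0,"ay":0,"az":0},{"gripper":0.5,"dx":0,"dy":0,"dz":0,"ax":0,"ay":0,"az":0},{"gripper":0.5,"dx":0,"dy":0,"dz":0,"ax":0,"ay":0,"az":0},{"gripper":0.5,"dx":0,"dy":0,"dz":0,"ax":0,"ay":0,"az":0}]'

```text
time: 43.4
tool_pos: [0.6131, 0.1078, 0.1972]
tool_rot: [[0.043, 0.999, 0.0], [0.999, -0.043, 0.0], [0.0, 0.0, -1.0]]
wrist_force: [0.4, -0.7, -1.8]
grip_width: 0.0171
```

Run:
```python
from h import *
s=sensors.get_state(); print(s["tool_pos"],s["grip_width"],s["wrist_force"],s["moment"])
w=cams.capture("wrist"); save("pics/w25.png",w["img"],(150,110,450,310),2.6)
plan([((.612,.107,.174),-.0414,4)])
```

```text
[0.6131 0.1078 0.1972] 0.017127720962563767 [ 0.3924 -0.7049 -1.7939] [-0.0518 -0.0354 -0.0019]
0 {"dx": -0.02, "dy": -0.03, "dz": 0.58}
1 {"dx": -0.02, "dy": -0.03, "dz": 0.58}
2 {"dx": -0.02, "dy": -0.03, "dz": 0.58}
3 {"dx": -0.02, "dy": -0.03, "dz": 0.58}
end [0.6118 0.107  0.1741]
```

View pics/w25.png

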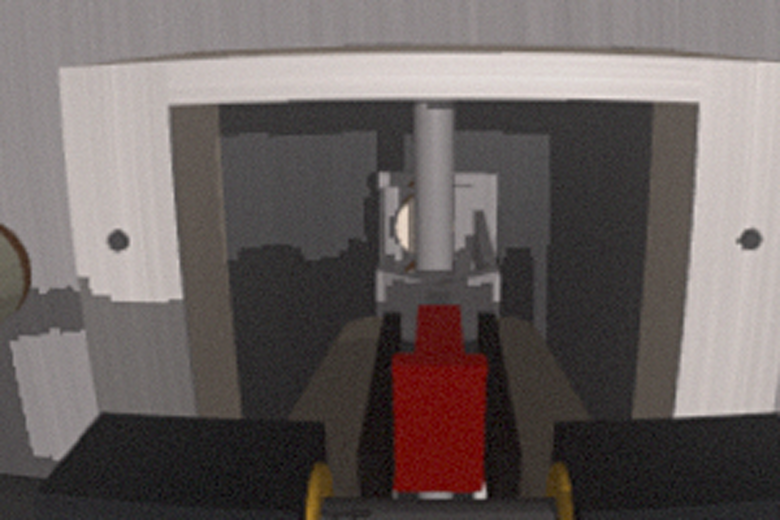

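The rail is under the ridge. I lower and start the slide.

Call:
apply_moves --rows '[{"gripper":0.5,"dx":0,"dy":-0.1,"dz":0.7,"ax":0,"ay":0,"az":0},{"gripper":0.5,"dx":0,"dy":0,"dz":0.7,"ax":0,"ay":0,"az":0},{"gripper":0.5,"dx":0,"dy":0,"dz":0.7,"ax":0,"ay":0,"az":0},{"gripper":0.5,"dx":0,"dy":0,"dz":0.2,"ax":0,"ay":0,"az":0},{"gripper":0.5,"dx":0,"dy":0,"dz":0,"ax":0,"ay":0,"az":0},{"gripper":0.5,"dx":0,"dy":0,"dz":0,"ax":0,"ay":0,"az":0},{"gripper":0.5,"dx":-1,"dy":0,"dz":0,"ax":0,"ay":0,"az":0},{"gripper":0.5,"dx":-2,"dy":0,"dz":0,"ax":0,"ay":0,"az":0}]'

```text
time: 44.45
tool_pos: [0.6106, 0.0772, 0.1745]
tool_rot: [[0.042, 0.999, 0.0], [0.999, -0.042, -0.0], [-0.0, 0.0, -1.0]]
wrist_force: [0.9, 0.1, -2.1]
grip_width: 0.0172
```

Call:
apply_moves --rows '[{"gripper":0.5,"dx":-2.2,"dy":0,"dz":0,"ax":0,"ay":0,"az":0},{"gripper":0.5,"dx":-2.2,"dy":0,"dz":0,"ax":0,"ay":0,"az":0},{"gripper":0.5,"dx":-2.2,"dy":0,"dz":0,"ax":0,"ay":0,"az":0},{"gripper":0.5,"dx":-2.2,"dy":0,"dz":0,"ax":0,"ay":0,"az":0},{"gripper":0.5,"dx":-2.2,"dy":0,"dz":0,"ax":0,"ay":0,"az":0},{"gripper":0.5,"dx":-1.9,"dy":0,"dz":0,"ax":0,"ay":0,"az":0},{"gripper":0.5,"dx":0,"dy":0,"dz":0,"ax":0,"ay":0,"az":0},{"gripper":0.5,"dx":0,"dy":0,"dz":0,"ax":0,"ay":0,"az":0}]'

```text
time: 45.45
tool_pos: [0.605, -0.0505, 0.1743]
tool_rot: [[0.043, 0.999, -0.0], [0.999, -0.043, 0.001], [0.001, -0.0, -1.0]]
wrist_force: [-0.4, -0.3, -2.8]
grip_width: 0.0168
```

Run:
```python
from h import *
w=cams.capture("wrist"); save("pics/w26.png",w["img"],(150,110,450,310),2.6)
s=sensors.get_state(); print(s["tool_pos"],s["grip_width"],s["wrist_force"],s["moment"])
beads(w,.1396,('red',))
plan([((.6054,-.0522,.1725),-.0414,1)])
```

```text
[ 0.605  -0.0503  0.1743] 0.01701104138989208 [ 0.2871 -0.6425 -1.917 ] [ 0.0109 -0.0547 -0.0049]
red [ 300  227   38   73 2250] [318.5 266.6] [604.7 -72.1] [54.3 24.7] 87.4
red [ 208  229   88   16 1069] [245.9 236.4] [560.4 -50.1] [10.3 59.9] 87.5
red [ 343  229   88   16 1098] [391.7 236. ] [651.1 -53.7] [10.4 59.7] 87.8
0 {"dx": -0.19, "dy": 0.04, "dz": 0.18}
end [ 0.6053 -0.0522  0.1725]
```

View pics/w26.png

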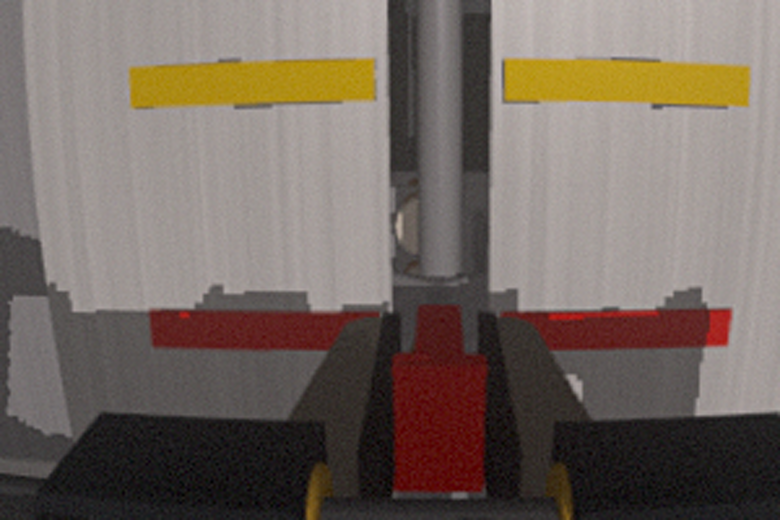

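Call:
apply_moves --rows '[{"gripper":0.5,"dx":-0.2,"dy":0,"dz":0.1,"ax":0,"ay":0,"az":0},{"gripper":0.5,"dx":0,"dy":0,"dz":0.1,"ax":0,"ay":0,"az":0},{"gripper":0.5,"dx":0,"dy":0,"dz":0,"ax":0,"ay":0,"az":0},{"gripper":4.5,"dx":0,"dy":0,"dz":0,"ax":0,"ay":0,"az":0},{"gripper":4.5,"dx":0,"dy":0,"dz":0,"ax":0,"ay":0,"az":0},{"gripper":4.5,"dx":0,"dy":0,"dz":0,"ax":0,"ay":0,"az":0},{"gripper":4.5,"dx":0,"dy":0,"dz":-2,"ax":0,"ay":0,"az":0},{"gripper":4.5,"dx":0,"dy":0,"dz":-4,"ax":0,"ay":0,"az":0}]'

```text
time: 46.5
tool_pos: [0.604, -0.0528, 0.2324]
tool_rot: [[0.043, 0.999, -0.003], [0.999, -0.043, 0.001], [0.001, -0.003, -1.0]]
wrist_force: [0.3, -0.2, -0.8]
grip_width: 0.045
```

Run:
```python
from h import *
plan([((.49,-.16,.42),-.0414,5)])
```

```text
0 {"dx": -2.24, "dy": -2.2, "dz": -3.75}
1 {"dx": -2.24, "dy": -2.19, "dz": -3.75}
2 {"dx": -2.24, "dy": -2.19, "dz": -3.75}
3 {"dx": -2.24, "dy": -2.19, "dz": -3.75}
4 {"dx": -2.24, "dy": -2.18, "dz": -3.76}
end [ 0.49   -0.1601  0.42  ]
```

Call:
apply_moves --rows '[{"gripper":5,"dx":0,"dy":0,"dz":-3.8,"ax":0,"ay":0,"az":0},{"gripper":5,"dx":-3.3,"dy":-2.2,"dz":-3.8,"ax":0,"ay":0,"az":0},{"gripper":5,"dx":-3.3,"dy":-2.2,"dz":-3.8,"ax":0,"ay":0,"az":0},{"gripper":5,"dx":-3.3,"dy":-2.2,"dz":-3.8,"ax":0,"ay":0,"az":0},{"gripper":5,"dx":-3.3,"dy":-2.2,"dz":-3.8,"ax":0,"ay":0,"az":0},{"gripper":5,"dx":-3.3,"dy":-2.2,"dz":0,"ax":0,"ay":0,"az":0},{"gripper":5,"dx":-3.3,"dy":-2.2,"dz":0,"ax":0,"ay":0,"az":0},{"gripper":5,"dx":0,"dy":0,"dz":0,"ax":0,"ay":0,"az":0}]'

```text
time: 47.5
tool_pos: [0.4633, -0.2468, 0.424]
tool_rot: [[0.047, 0.999, 0.001], [0.999, -0.047, -0.002], [-0.002, 0.001, -1.0]]
wrist_force: [-0.4, -0.8, 1.4]
grip_width: 0.0498
```

Run:
```python
from h import *
w=cams.capture("wrist"); save("pics/w27.png",w["img"]); np.save("w27.npy",w,allow_pickle=True)
s=sensors.get_state(); print(s["tool_pos"],s["tool_rot"])
S=cams.capture("scene"); save("pics/s27.png",S["img"],(200,130,430,310),3.4)
D=cams.capture("side"); save("pics/d27.png",D["img"],(210,110,410,240),3.9)
beads(w,.188);
```

```text
[ 0.4641 -0.2456  0.4238] [[ 0.045   0.999   0.0017]
 [ 0.999  -0.045  -0.0009]
 [-0.0008  0.0017 -1.    ]]
red [410  20  48  26 492] [427.9  34.8] [622.8 -56.3] [68.3 33.9] 3.1
red [359  31  42   8 254] [379.9  34.6] [550.2 -63.7] [ 8.5 53.2] 87.8
red [ 12 168  13  13 128] [ 18.2 173.7] [-100.1 -196.2] [46.  20.4] 1.7
red [ 22 223  15  28 228] [ 28.7 236.4] [-112.3 -322. ] [37.4 57. ] 0.4
green [415 108  43  21 418] [429.6 119.8] [ 621.4 -172.6] [60.6 26. ] 0.2
green [361 116  39   7 223] [379.8 119. ] [ 545.4 -174. ] [ 7.1 49.1] 87.2
blue [416  65  43  21 421] [430.2  77.4] [ 624.3 -115.5] [60.9 26.5] 1.9
blue [361  73  40   8 242] [380.5  76. ] [ 548.2 -118.8] [ 7.9 50.1] 87.3
blue [  0 331  17  51 426] [  5.8 359.8] [-614.5 -808.4] [442.1  81.8] 44.7
blue [  0 378  19  22 191] [  8.4 389.8] [-787.3 -981.2] [467.   45.6] 30.0
```

View pics/w27.png

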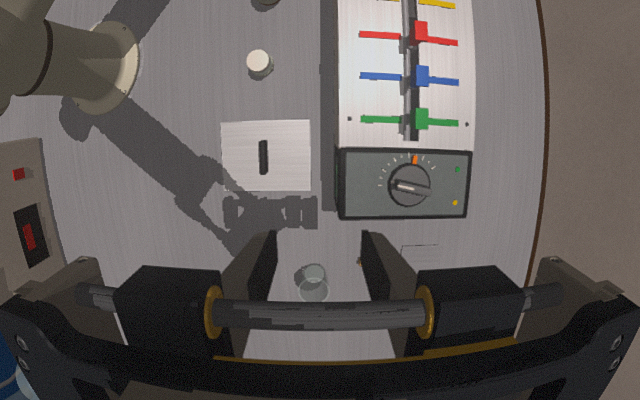

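View pics/s27.png

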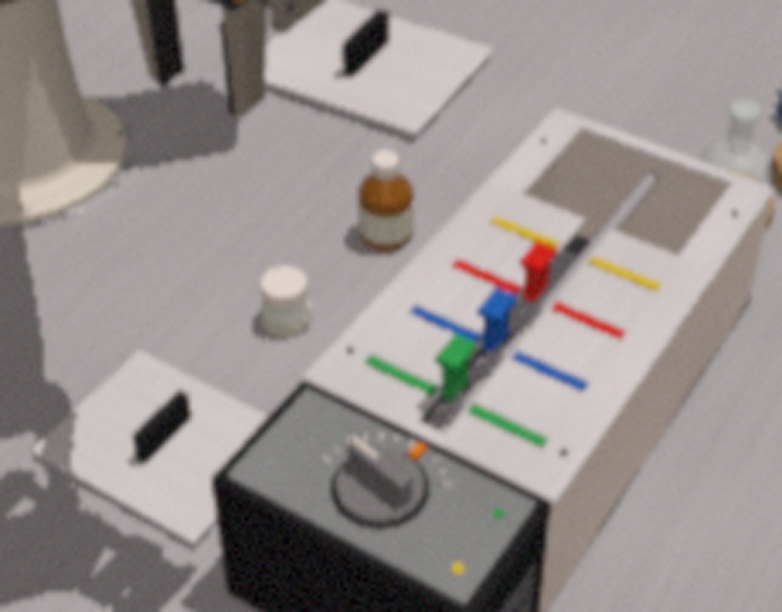

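View pics/d27.png

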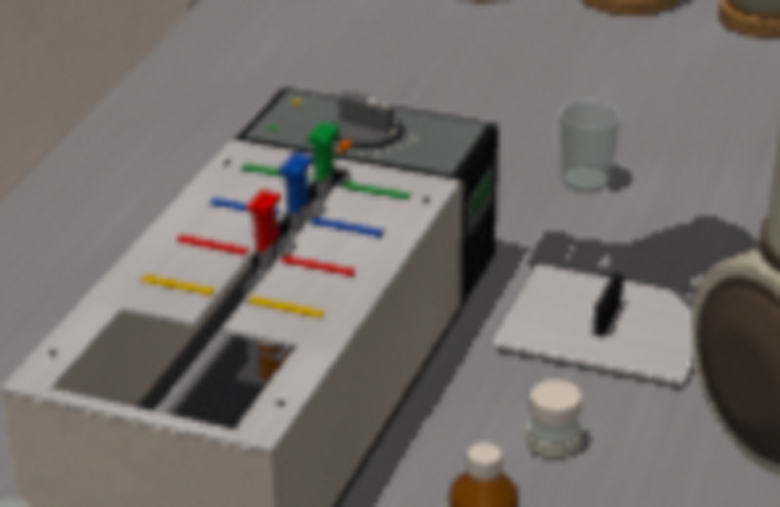

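All three hang at their stripes: wrist view red (420,33), blue (422,76), green (423,119). The lid lies at (264,157), handle upright. I measure the beads, the lid and the dial.

Run:
```python
from h import *
w=np.load("w27.npy",allow_pickle=True).item()
save("pics/w27a.png",w["img"],(330,0,490,240),2.5)
save("pics/w27b.png",w["img"],(200,100,340,210),5.5)
B=np.array([.6046,-.0758]); a=-.0414; M=np.array([[np.cos(a),-np.sin(a)],[np.sin(a),np.cos(a)]])
tb=lambda p:(M.T@(p[:2]-B))*1000
for k in ('red','green','blue'):
    m=mask(w["img"],k,110,40); m[:,:414]=0; m[:,429:]=0
    m2=m.copy(); ys,xs=np.nonzero(m[:135]); 
    # rows spanned per column
    print(k,ys.min(),ys.max(),xs.min(),xs.max(), 'far/near edge bath y', tb(onz(w,421,ys.min()-.5,.188,1)),tb(onz(w,421,ys.max()+.5,.188,1)))
g=cv2.cvtColor(w["img"],cv2.COLOR_RGB2GRAY); m=(g<60).astype(np.uint8); m[:, :240]=0;m[:,290:]=0;m[:130]=0;m[180:]=0
n,l,st,ct=cv2.connectedComponentsWithStats(m); i=1+np.argmax(st[1:,4]); print(st[i],ct[i], onz(w,*ct[i],.035,1))
ys,xs=np.nonzero(l==i); pts=np.array([onz(w,x,y,.043,1)[:2] for x,y in zip(xs,ys)]); print(cv2.minAreaRect((pts*1000).astype(np.float32)))
```

```text
red 20 44 414 428 far/near edge bath y [ 1.2037 36.6084] [-0.2699  0.946 ]
green 108 128 415 428 far/near edge bath y [ -1.1221 -83.326 ] [  -0.5476 -110.6627]
blue 65 85 416 428 far/near edge bath y [ -0.9681 -26.4545] [ -1.2681 -54.4772]
[259 141   9  33 206] [263.0097 157.5971] [ 0.367  -0.2327  0.035 ]
((368.4520263671875, -230.97398376464844), (56.61287307739258, 12.864355087280273), 87.9027328491211)
```

View pics/w27a.png

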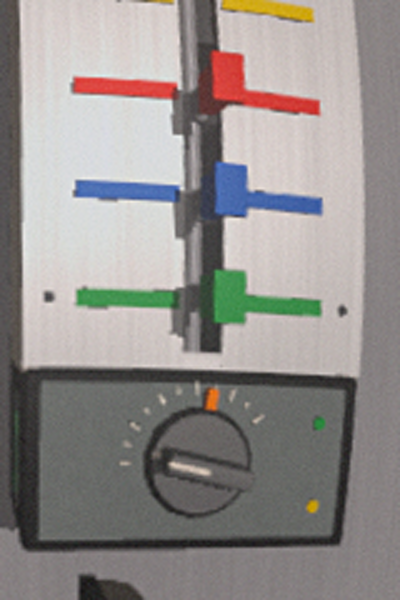

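View pics/w27b.png

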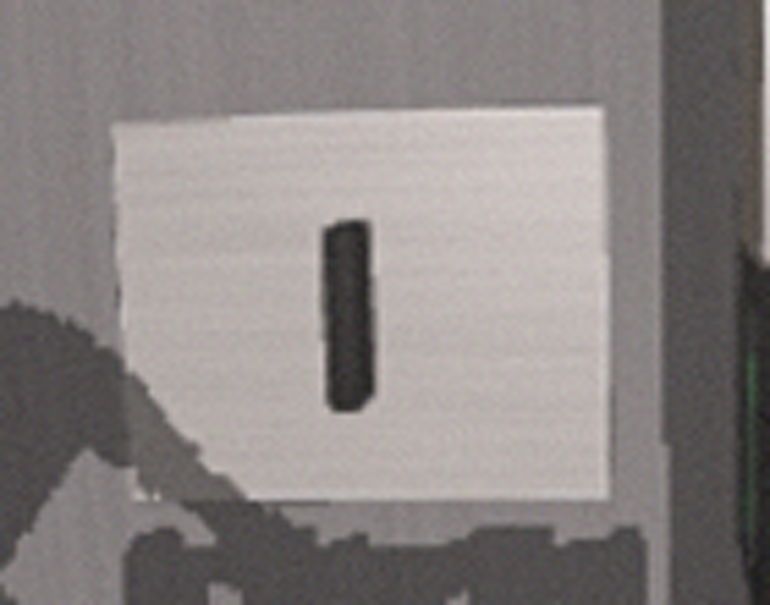

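Run:
```python
from h import *
w=np.load("w27.npy",allow_pickle=True).item()
B=np.array([.6046,-.0758]); a=-.0414; M=np.array([[np.cos(a),-np.sin(a)],[np.sin(a),np.cos(a)]])
tb=lambda p:(M.T@(p[:2]-B))*1000
for k,c in dict(red=(379.9,34.6),green=(379.8,119.0),blue=(380.5,76)).items(): print(k,tb(onz(w,*c,.1396,1)))
# independent: scene/side triangulation of tab+bead blobs
S=cams.capture("scene");D=cams.capture("side")
for k in ('red','green','blue'):
    o=[]
    for c in (S,D):
        bb=[b for b in blobs(c["img"],k,30,smin=110) if b[1][3]>8 and 230<b[0][0]<400 and 120<b[0][1]<270 and b[1][2]<14]
        o.append([(tuple(map(float,b[0])),b[1][2:5]) for b in bb])
    print(k,o)
    if all(len(x)==1 for x in o):
        p,r=tri([(S,*o[0][0][0],0),(D,*o[1][0][0],0)]); print(tb(p),p[2],r)
```

```text
red [-44.932   24.0297]
green [ -45.9729 -100.056 ]
blue [-45.0685 -38.0717]
red [[], [((277.3, 165.6), (np.int32(9), np.int32(16), np.int32(89)))]]
green [[((333.9, 237.0), (np.int32(11), np.int32(18), np.int32(114)))], [((292.2, 147.2), (np.int32(8), np.int32(15), np.int32(69)))]]
[ -0.1338 -97.4899] 0.17387560832069024 [np.float64(0.0003989846436301355), np.float64(0.0003989846436299196)]
blue [[], [((285.5, 155.7), (np.int32(8), np.int32(16), np.int32(74)))]]
```

The same view puts the stripe centres within 0.1 mm of nominal; the carriers stand at about -97 (green, -100), -40.5 (blue, -38) and 22.6 (red, 24) mm, all within 3 mm. I go back to the lid.

Run:
```python
from h import *
plan([((.3655,-.2305,.12),-.041,7),((.3655,-.2305,.036),-.041,4)])
```

```text
0 {"dx": 0.14, "dy": -1.43, "dz": 4.32}
1 {"dx": 0.14, "dy": -1.43, "dz": 4.32}
2 {"dx": 0.14, "dy": -1.43, "dz": 4.32}
3 {"dx": 0.14, "dy": -1.43, "dz": 4.32}
4 {"dx": 0.14, "dy": -1.43, "dz": 4.32}
5 {"dx": 0.14, "dy": -1.43, "dz": 4.32}
6 {"dx": 0.14, "dy": -1.43, "dz": 4.32}
7 {"dz": 2.11}
8 {"dz": 2.11}
9 {"dz": 2.11}
10 {"dz": 2.11}
end [ 0.3656 -0.2304  0.0359]
```

Call:
apply_moves --rows '[{"gripper":6,"dx":0.1,"dy":-1.4,"dz":4.3,"ax":0,"ay":0,"az":-0.004},{"gripper":6,"dx":0.1,"dy":-1.4,"dz":4.3,"ax":0,"ay":0,"az":0},{"gripper":6,"dx":0.1,"dy":-1.4,"dz":4.3,"ax":0,"ay":0,"az":0},{"gripper":6,"dx":0.2,"dy":-1.4,"dz":4.3,"ax":0,"ay":0,"az":0},{"gripper":6,"dx":0.2,"dy":-1.4,"dz":4.3,"ax":0,"ay":0,"az":0},{"gripper":6,"dx":0.2,"dy":-1.4,"dz":4.3,"ax":0,"ay":0,"az":0},{"gripper":6,"dx":0.2,"dy":-1.4,"dz":4.3,"ax":0,"ay":0,"az":0},{"gripper":6,"dx":0,"dy":0,"dz":0,"ax":0,"ay":0,"az":0}]'

```text
time: 48.75
tool_pos: [0.3652, -0.2275, 0.1185]
tool_rot: [[0.038, 0.999, -0.005], [0.999, -0.038, 0.006], [0.006, -0.005, -1.0]]
wrist_force: [0.8, 0.2, 1.2]
grip_width: 0.0598
```

Run:
```python
from h import *
w=cams.capture("wrist"); save("pics/w28.png",w["img"],(150,110,450,310),2.6)
s=sensors.get_state(); print(s["tool_pos"],s["tool_rot"][:,1])
plan([((.3655,-.2305,.036),-.041,4)])
```

```text
[ 0.367  -0.2294  0.1211] [ 0.9993 -0.0384 -0.0012]
0 {"dx": -0.03, "dy": -0.03, "dz": 2.13}
1 {"dx": -0.03, "dy": -0.03, "dz": 2.13}
2 {"dx": -0.03, "dy": -0.03, "dz": 2.13}
3 {"dx": -0.03, "dy": -0.03, "dz": 2.13}
end [ 0.3657 -0.2304  0.0359]
```

View pics/w28.png

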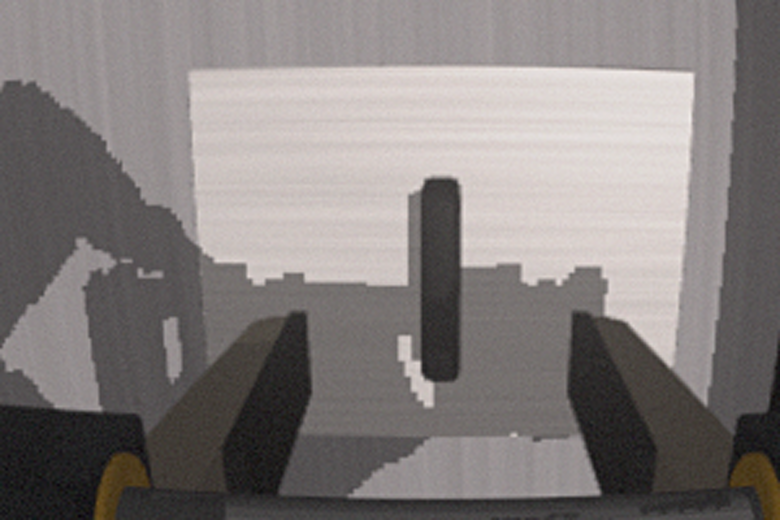

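Call:
apply_moves --rows '[{"gripper":6,"dx":-0.1,"dy":-0.1,"dz":3,"ax":0,"ay":0,"az":0.003},{"gripper":6,"dx":0,"dy":0,"dz":3,"ax":0,"ay":0,"az":0},{"gripper":6,"dx":0,"dy":0,"dz":2.5,"ax":0,"ay":0,"az":0},{"gripper":0.5,"dx":0,"dy":0,"dz":0,"ax":0,"ay":0,"az":0},{"gripper":0.5,"dx":0,"dy":0,"dz":0,"ax":0,"ay":0,"az":0},{"gripper":0.5,"dx":0,"dy":0,"dz":0,"ax":0,"ay":0,"az":0},{"gripper":0.5,"dx":0,"dy":0,"dz":0,"ax":0,"ay":0,"az":0},{"gripper":0.5,"dx":0,"dy":0,"dz":0,"ax":0,"ay":0,"az":0}]' --force 40

```text
time: 49.8
tool_pos: [0.366, -0.2314, 0.0367]
tool_rot: [[0.042, 0.999, -0.0], [0.999, -0.042, -0.0], [-0.0, -0.0, -1.0]]
wrist_force: [-3.6, 0.0, 2.0]
grip_width: 0.0119
```

Run:
```python
from h import *
s=sensors.get_state(); print(s["tool_pos"],s["tool_rot"][:,1],s["grip_width"],s["wrist_force"])
plan([((.3655,-.2305,.30),-.041,6),((.612,.107,.30),-.041,8),((.612,.107,.195),-.041,4)])
```

```text
[ 0.366  -0.2314  0.0367] [ 0.9991 -0.0417 -0.0002] 0.011932356623387552 [-3.6369  0.0063  1.9536]
0 {"dx": 0.01, "dy": -0.01, "dz": -4.39}
1 {"dx": 0.01, "dy": -0.01, "dz": -4.39}
2 {"dx": 0.01, "dy": -0.01, "dz": -4.39}
3 {"dx": 0.01, "dy": -0.01, "dz": -4.39}
4 {"dx": 0.01, "dy": -0.01, "dz": -4.39}
5 {"dx": 0.01, "dy": -0.01, "dz": -4.39}
6 {"dx": 4.35, "dy": 2.9}
7 {"dx": 4.35, "dy": 2.9}
8 {"dx": 4.35, "dy": 2.9}
9 {"dx": 4.35, "dy": 2.9}
10 {"dx": 4.35, "dy": 2.9}
11 {"dx": 4.35, "dy": 2.9}
12 {"dx": 4.35, "dy": 2.9}
13 {"dx": 4.35, "dy": 2.9}
14 {"dx": -0.01, "dy": 0.01, "dz": 2.62}
15 {"dx": -0.01, "dy": 0.01, "dz": 2.62}
16 {"dx": -0.01, "dy": 0.01, "dz": 2.62}
17 {"dx": -0.01, "dy": 0.01, "dz": 2.62}
end [0.6121 0.1069 0.1951]
```

Call:
apply_moves --rows '[{"gripper":0.5,"dx":0,"dy":0,"dz":-2.5,"ax":0,"ay":0,"az":0},{"gripper":0.5,"dx":0,"dy":0,"dz":-4.8,"ax":0,"ay":0,"az":0},{"gripper":0.5,"dx":0,"dy":0,"dz":-4.8,"ax":0,"ay":0,"az":0},{"gripper":0.5,"dx":0,"dy":0,"dz":-4.8,"ax":0,"ay":0,"az":0},{"gripper":0.5,"dx":0,"dy":0,"dz":-4.8,"ax":0,"ay":0,"az":0},{"gripper":0.5,"dx":0,"dy":0,"dz":-4.8,"ax":0,"ay":0,"az":0},{"gripper":0.5,"dx":4.3,"dy":2.9,"dz":0,"ax":0,"ay":0,"az":0},{"gripper":0.5,"dx":4.3,"dy":2.9,"dz":0,"ax":0,"ay":0,"az":0}]'

```text
time: 50.8
tool_pos: [0.428, -0.147, 0.3014]
tool_rot: [[0.044, 0.999, 0.0], [0.999, -0.044, -0.0], [-0.0, 0.0, -1.0]]
wrist_force: [0.4, 0.2, -3.5]
grip_width: 0.0118
```

Call:
apply_moves --rows '[{"gripper":0.5,"dx":4.3,"dy":2.9,"dz":0,"ax":0,"ay":0,"az":0},{"gripper":0.5,"dx":4.3,"dy":2.9,"dz":0,"ax":0,"ay":0,"az":0},{"gripper":0.5,"dx":4.3,"dy":2.9,"dz":0,"ax":0,"ay":0,"az":0},{"gripper":0.5,"dx":4.3,"dy":2.9,"dz":0,"ax":0,"ay":0,"az":0},{"gripper":0.5,"dx":4.3,"dy":2.9,"dz":0,"ax":0,"ay":0,"az":0},{"gripper":0.5,"dx":4.4,"dy":2.9,"dz":0,"ax":0,"ay":0,"az":0},{"gripper":0.5,"dx":0,"dy":0,"dz":0,"ax":0,"ay":0,"az":0},{"gripper":0.5,"dx":0,"dy":0,"dz":0,"ax":0,"ay":0,"az":0}]'

```text
time: 51.8
tool_pos: [0.6117, 0.1035, 0.3002]
tool_rot: [[0.042, 0.999, -0.002], [0.999, -0.042, -0.0], [-0.001, -0.002, -1.0]]
wrist_force: [-0.0, 0.1, -3.6]
grip_width: 0.0116
```

Run:
```python
from h import *
s=sensors.get_state(); print(s["tool_pos"],s["tool_rot"][:,1],s["grip_width"],s["wrist_force"])
w=cams.capture("wrist"); save("pics/w29.png",w["img"])
D=cams.capture("side"); save("pics/d29.png",D["img"],(190,80,370,260),3.3)
plan([((.612,.107,.195),-.041,7)])
```

```text
[0.6117 0.1035 0.3002] [ 0.9991 -0.0418 -0.0023] 0.01163408421758494 [-0.0233  0.1237 -3.6163]
0 {"dx": 0.06, "dz": 1.52}
1 {"dx": 0.06, "dz": 1.52}
2 {"dx": 0.06, "dz": 1.52}
3 {"dx": 0.06, "dz": 1.52}
4 {"dx": 0.06, "dz": 1.52}
5 {"dx": 0.06, "dz": 1.52}
6 {"dx": 0.06, "dz": 1.52}
end [0.6119 0.1069 0.1947]
```

View pics/w29.png

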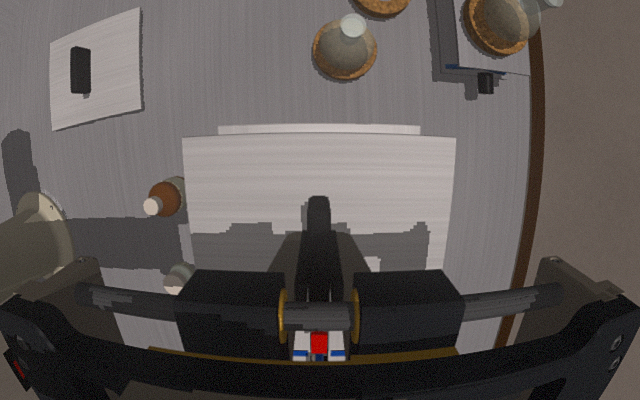

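View pics/d29.png

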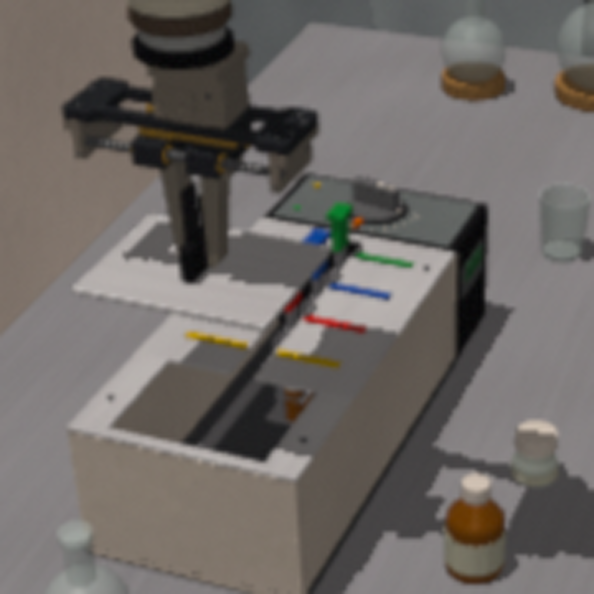

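The lid is level in the grip, far plate edge at v=137. I check its offset in the tool frame and lower it.

Run:
```python
from h import *
w=cams.capture("wrist"); s=sensors.get_state(); z=s["tool_pos"][2]-.0255
print(s["tool_pos"])
for uv in ((183,138),(456,138),(319,137)): print((s["tool_rot"].T@(onz(w,*uv,z,1)-s["tool_pos"]))*1000)
```

```text
[0.6118 0.1027 0.3014]
[ 64.9648 -82.0203  25.5025]
[65.1304 84.2171 25.4677]
[63.0536  0.6876 25.4856]
```

Call:
apply_moves --rows '[{"gripper":0.5,"dx":0.3,"dy":0,"dz":1.5,"ax":0,"ay":0,"az":0},{"gripper":0.5,"dx":0,"dy":0,"dz":1.5,"ax":0,"ay":0,"az":0},{"gripper":0.5,"dx":0,"dy":0,"dz":1.5,"ax":0,"ay":0,"az":0},{"gripper":0.5,"dx":0,"dy":0,"dz":1.5,"ax":0,"ay":0,"az":0},{"gripper":0.5,"dx":0,"dy":0,"dz":1.5,"ax":0,"ay":0,"az":0},{"gripper":0.5,"dx":0,"dy":0,"dz":1.5,"ax":0,"ay":0,"az":0},{"gripper":0.5,"dx":0,"dy":0,"dz":1.5,"ax":0,"ay":0,"az":0},{"gripper":0.5,"dx":0,"dy":0,"dz":0,"ax":0,"ay":0,"az":0}]'

```text
time: 52.95
tool_pos: [0.6114, 0.1067, 0.1943]
tool_rot: [[0.042, 0.999, -0.003], [0.999, -0.042, 0.0], [-0.0, -0.003, -1.0]]
wrist_force: [-0.4, -0.4, -3.0]
grip_width: 0.0113
```

Run:
```python
from h import *
w=cams.capture("wrist"); save("pics/w30.png",w["img"],(120,90,480,310),2.2)
s=sensors.get_state(); print(s["tool_pos"],s["tool_rot"][:,1],s["wrist_force"])
plan([((.612,.107,.1695),-.041,4)])
```

```text
[0.6121 0.1067 0.1956] [ 0.9991 -0.042  -0.0013] [ 0.9097 -0.2521 -2.9536]
0 {"dx": 0.01, "dz": 0.65}
1 {"dx": 0.01, "dz": 0.65}
2 {"dx": 0.01, "dz": 0.65}
3 {"dx": 0.01, "dz": 0.65}
end [0.6121 0.1071 0.1696]
```

View pics/w30.png

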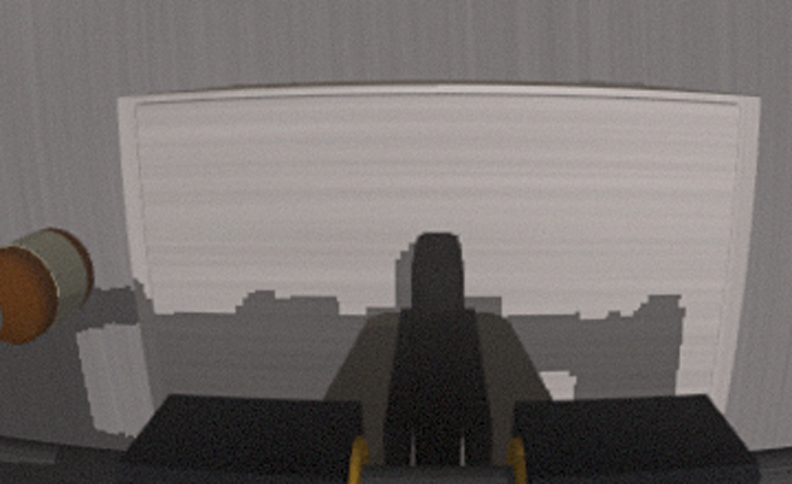

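The lid is centred over the opening, about 1 mm off against 5 mm of clearance. I seat it and let go.

Call:
apply_moves --rows '[{"gripper":0.5,"dx":0.1,"dy":-0.1,"dz":0.8,"ax":0,"ay":0,"az":0},{"gripper":0.5,"dx":0,"dy":0,"dz":0.8,"ax":0,"ay":0,"az":0},{"gripper":0.5,"dx":0,"dy":0,"dz":0.5,"ax":0,"ay":0,"az":0},{"gripper":0.5,"dx":0,"dy":0,"dz":0.4,"ax":0,"ay":0,"az":0},{"gripper":0.5,"dx":0,"dy":0,"dz":0.2,"ax":0,"ay":0,"az":0},{"gripper":0.5,"dx":0,"dy":0,"dz":0,"ax":0,"ay":0,"az":0},{"gripper":0.5,"dx":0,"dy":0,"dz":0,"ax":0,"ay":0,"az":0},{"gripper":0.5,"dx":0,"dy":0,"dz":0,"ax":0,"ay":0,"az":0}]'

```text
time: 54.0
tool_pos: [0.6116, 0.1078, 0.1695]
tool_rot: [[0.042, 0.999, 0.0], [0.999, -0.042, -0.0], [0.0, 0.0, -1.0]]
wrist_force: [-0.5, 0.1, -3.9]
grip_width: 0.0115
```

Call:
apply_moves --rows '[{"gripper":0.5,"dx":0,"dy":0,"dz":0.1,"ax":0,"ay":0,"az":0},{"gripper":0.5,"dx":0,"dy":0,"dz":0.1,"ax":0,"ay":0,"az":0},{"gripper":0.5,"dx":0,"dy":0,"dz":0,"ax":0,"ay":0,"az":0},{"gripper":5,"dx":0,"dy":0,"dz":0,"ax":0,"ay":0,"az":0},{"gripper":5,"dx":0,"dy":0,"dz":0,"ax":0,"ay":0,"az":0},{"gripper":5,"dx":0,"dy":0,"dz":0,"ax":0,"ay":0,"az":0},{"gripper":5,"dx":0,"dy":0,"dz":-2.5,"ax":0,"ay":0,"az":0},{"gripper":5,"dx":0,"dy":0,"dz":-4.5,"ax":0,"ay":0,"az":0}]'

```text
time: 55.0
tool_pos: [0.6101, 0.1078, 0.2357]
tool_rot: [[0.042, 0.999, -0.005], [0.999, -0.042, 0.0], [-0.0, -0.005, -1.0]]
wrist_force: [0.5, 0.3, 0.4]
grip_width: 0.0499
```

Run:
```python
from h import *
w=cams.capture("wrist"); save("pics/w31.png",w["img"],(120,90,480,310),2.2)
D=cams.capture("side"); save("pics/d31.png",D["img"],(200,130,320,250),5)
s=sensors.get_state(); print(s["tool_pos"],s["tool_rot"][:,1],s["grip_width"],s["wrist_force"])
# flag in w2 & earlier; dial angle from w27
B=np.array([.6046,-.0758]); a=-.0414; M=np.array([[np.cos(a),-np.sin(a)],[np.sin(a),np.cos(a)]])
tb=lambda p:(M.T@(p[:2]-B))*1000-[0,-195]
for f in ("w2.npy","w27.npy"):
    q=np.load(f,allow_pickle=True).item()
    for b in blobs(q["img"],'orange',6,smin=150):
        if abs(b[0][0]-(343 if f=="w2.npy" else 416))<12 and 145<b[0][1]<310: 
            v=tb(onz(q,*b[0],.144,1)); print(f,b, v, 'dial angle', np.arctan2(v[1],-v[0]))
plan([((.595,-.2,.33),-.041,8),((.595,-.33,.36),-.041,4)])
```

```text
[0.6145 0.1078 0.2435] [ 0.9991 -0.0419  0.0105] 0.05016592002181189 [0.0545 0.141  0.8964]
w2.npy ((np.float64(342.5), np.float64(295.6)), (np.int32(340), np.int32(292), np.int32(6), np.int32(8), np.int32(33))) [ 5.4587 38.6759] dial angle 1.7110087660657856
w27.npy ((np.float64(414.1), np.float64(159.6)), (np.int32(412), np.int32(155), np.int32(5), np.int32(10), np.int32(39))) [ 5.6316 38.1172] dial angle 1.7174788202581392
0 {"dx": -3.85, "dy": -0.07, "dz": -1.08}
1 {"dx": -3.85, "dy": -0.07, "dz": -1.08}
2 {"dx": -3.85, "dy": -0.07, "dz": -1.08}
3 {"dx": -3.85, "dy": -0.07, "dz": -1.08}
4 {"dx": -3.85, "dy": -0.08, "dz": -1.08}
5 {"dx": -3.85, "dy": -0.08, "dz": -1.08}
6 {"dx": -3.85, "dy": -0.08, "dz": -1.08}
7 {"dx": -3.85, "dy": -0.08, "dz": -1.08}
8 {"dx": -3.25, "dy": 0.14, "dz": -0.76}
9 {"dx": -3.25, "dy": 0.14, "dz": -0.76}
10 {"dx": -3.25, "dy": 0.14, "dz": -0.76}
11 {"dx": -3.25, "dy": 0.14, "dz": -0.76}
end [ 0.5951 -0.3298  0.3601]
```

View pics/w31.png

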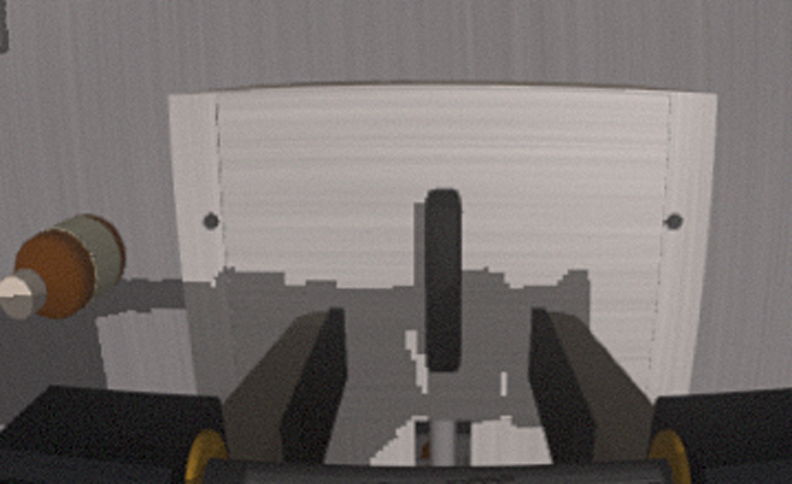

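View pics/d31.png

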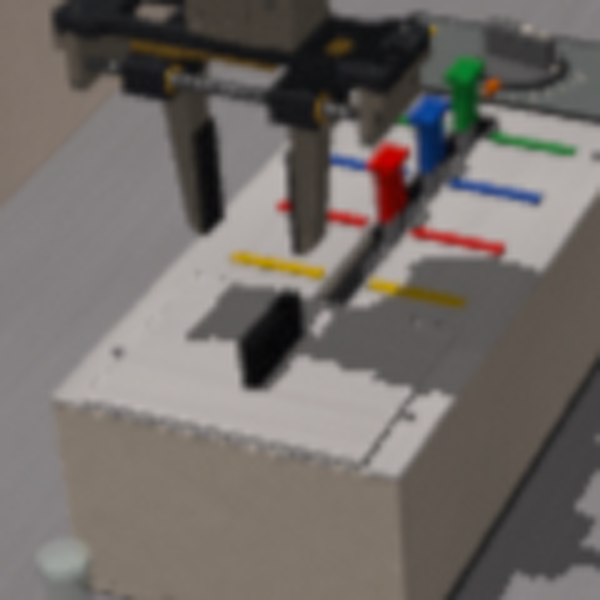

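The lid is seated flush: its plate is level with the cover and both screw heads show. Now a look down at the dial.

Call:
apply_moves --rows '[{"gripper":5,"dx":-3.9,"dy":-0.1,"dz":-1.1,"ax":0,"ay":0,"az":0},{"gripper":5,"dx":-3.9,"dy":-0.1,"dz":-1.1,"ax":0,"ay":0,"az":0},{"gripper":5,"dx":-3.9,"dy":-0.1,"dz":-1.1,"ax":0,"ay":0,"az":0},{"gripper":5,"dx":-3.9,"dy":-0.1,"dz":-1.1,"ax":0,"ay":0,"az":0},{"gripper":5,"dx":-3.9,"dy":0,"dz":-1.1,"ax":0,"ay":0,"az":0},{"gripper":5,"dx":-3.9,"dy":0,"dz":-1.1,"ax":0,"ay":0,"az":0},{"gripper":5,"dx":-3.9,"dy":0,"dz":-1.1,"ax":0,"ay":0,"az":0},{"gripper":5,"dx":-3.9,"dy":0,"dz":-1,"ax":0,"ay":0,"az":0}]'

```text
time: 56.1
tool_pos: [0.5942, -0.2051, 0.3239]
tool_rot: [[0.042, 0.999, -0.0], [0.999, -0.042, 0.0], [0.0, -0.0, -1.0]]
wrist_force: [0.2, -0.5, 0.1]
grip_width: 0.0497
```

Call:
apply_moves --rows '[{"gripper":5,"dx":-3.2,"dy":0,"dz":-0.5,"ax":0,"ay":0,"az":0},{"gripper":5,"dx":-3.2,"dy":0,"dz":0,"ax":0,"ay":0,"az":0},{"gripper":5,"dx":-3.2,"dy":0,"dz":0,"ax":0,"ay":0,"az":0},{"gripper":5,"dx":-3.2,"dy":0,"dz":0,"ax":0,"ay":0,"az":0},{"gripper":5,"dx":0,"dy":0,"dz":0,"ax":0,"ay":0,"az":0},{"gripper":5,"dx":0,"dy":0,"dz":0,"ax":0,"ay":0,"az":0},{"gripper":5,"dx":0,"dy":0,"dz":0,"ax":0,"ay":0,"az":0},{"gripper":5,"dx":0,"dy":0,"dz":0,"ax":0,"ay":0,"az":0}]'

```text
time: 57.1
tool_pos: [0.5893, -0.3308, 0.3295]
tool_rot: [[0.041, 0.999, 0.0], [0.999, -0.041, -0.0], [-0.0, 0.0, -1.0]]
wrist_force: [-1.2, -0.8, 0.3]
grip_width: 0.0503
```

Run:
```python
from h import *
w=cams.capture("wrist"); np.save("w32.npy",w,allow_pickle=True)
s=sensors.get_state(); print(s["tool_pos"],s["tool_rot"][:,1],s["joint_positions"])
save("pics/w32.png",w["img"]); 
B=np.array([.6046,-.0758]); a=-.0414; M=np.array([[np.cos(a),-np.sin(a)],[np.sin(a),np.cos(a)]])
c=proj(w,[.5965,-.2707,.16],1); print(c)
u,v=map(int,c); save("pics/w32a.png",w["img"],(u-50,v-50,u+50,v+50),6)
```

```text
[ 0.5892 -0.3309  0.3295] [ 0.9992 -0.041   0.0003] [-0.6901  0.3832  1.1398  0.0001  1.6184 -0.6491]
[322.459  132.9176]
```

View pics/w32.png

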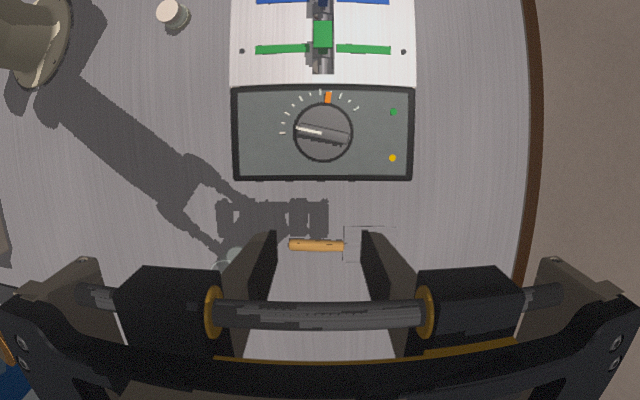

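View pics/w32a.png

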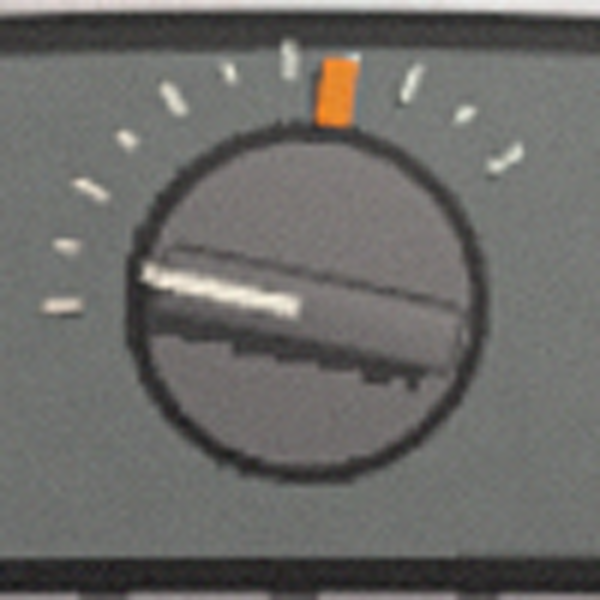

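Run:
```python
from h import *
w=np.load("w32.npy",allow_pickle=True).item()
B=np.array([.6046,-.0758]); a=-.0414; M=np.array([[np.cos(a),-np.sin(a)],[np.sin(a),np.cos(a)]])
tb=lambda p:(M.T@(p[:2]-B))*1000-[0,-195]
P=lambda x,y,z: tb(onz(w,272+x/6,82+y/6,z,1))
A,C=P(145,272,.169),P(298,308,.169); print(A,C); d=A-C; print('pointer dir angle',np.arctan2(d[1],-d[0]))
# bar edges
for e in (((180,245),(455,308)),): 
    q=[P(*t,.169) for t in e]; d=q[0]-q[1]; print(q,np.arctan2(d[1],-d[0]))
for f in ((335,125),(340,60),(338,92)): v=P(*f,.144); print('flag',v,np.arctan2(v[1],-v[0]))
print('disc centre',P(307,300,.145))
```

```text
[-26.5161   5.9975] [-0.9448 -0.1771]
pointer dir angle 0.2369299549582206
[array([-20.6373,  10.4954]), array([25.3871,  0.0493])] 0.22318711025334695
flag [ 5.9131 32.2722] 1.7520112006620117
flag [ 6.7863 44.1834] 1.7231982582875438
flag [ 6.4383 38.3115] 1.7372911925883554
disc centre [0.9427 0.4105]
```

The dial crop shows the pointer line from (145,272) to (298,308), so the dial stands at about 0.23 rad. The orange flag, tip (335,125), is at about 1.715 rad, so I turn clockwise by 1.485.

Run:
```python
from h import *
plan([((.597,-.2703,.25),1.299,10),((.597,-.2703,.19),1.299,4)])
```

```text
0 {"dx": 0.61, "dy": 0.05, "dz": 0.8, "az": -0.134}
1 {"dx": 0.6, "dy": 0.13, "dz": 0.8, "az": -0.134}
2 {"dx": 0.57, "dy": 0.21, "dz": 0.8, "az": -0.134}
3 {"dx": 0.54, "dy": 0.29, "dz": 0.8, "az": -0.134}
4 {"dx": 0.5, "dy": 0.36, "dz": 0.8, "az": -0.134}
5 {"dx": 0.44, "dy": 0.42, "dz": 0.8, "az": -0.134}
6 {"dx": 0.38, "dy": 0.48, "dz": 0.8, "az": -0.134}
7 {"dx": 0.32, "dy": 0.52, "dz": 0.8, "az": -0.134}
8 {"dx": 0.25, "dy": 0.56, "dz": 0.8, "az": -0.134}
9 {"dx": 0.17, "dy": 0.59, "dz": 0.8, "az": -0.134}
10 {"dz": 1.49}
11 {"dz": 1.49}
12 {"dz": 1.49}
13 {"dz": 1.49}
end [ 0.597  -0.2702  0.1899]
```

Call:
apply_moves --rows '[{"gripper":4,"dx":0.6,"dy":0.1,"dz":0.8,"ax":0,"ay":0,"az":-0.134},{"gripper":4,"dx":0.6,"dy":0.1,"dz":0.8,"ax":0,"ay":0,"az":-0.134},{"gripper":4,"dx":0.6,"dy":0.2,"dz":0.8,"ax":0,"ay":0,"az":-0.134},{"gripper":4,"dx":0.5,"dy":0.3,"dz":0.8,"ax":0,"ay":0,"az":-0.134},{"gripper":4,"dx":0.5,"dy":0.4,"dz":0.8,"ax":0,"ay":0,"az":-0.134},{"gripper":4,"dx":0.4,"dy":0.4,"dz":0.8,"ax":0,"ay":0,"az":-0.134},{"gripper":4,"dx":0.4,"dy":0.5,"dz":0.8,"ax":0,"ay":0,"az":-0.134},{"gripper":4,"dx":0.3,"dy":0.5,"dz":0.8,"ax":0,"ay":0,"az":-0.134}]'

```text
time: 58.15
tool_pos: [0.5961, -0.283, 0.2652]
tool_rot: [[-0.86, 0.511, 0.0], [0.511, 0.86, -0.0], [-0.0, 0.0, -1.0]]
wrist_force: [0.1, 0.2, 0.3]
grip_width: 0.0399
```

Call:
apply_moves --rows '[{"gripper":4,"dx":0.3,"dy":0.6,"dz":0.8,"ax":0,"ay":0,"az":-0.134},{"gripper":4,"dx":0.2,"dy":0.6,"dz":0.8,"ax":0,"ay":0,"az":-0.134},{"gripper":4,"dx":0,"dy":0,"dz":0,"ax":0,"ay":0,"az":0},{"gripper":4,"dx":0,"dy":0,"dz":0,"ax":0,"ay":0,"az":0},{"gripper":4,"dx":0,"dy":0,"dz":0,"ax":0,"ay":0,"az":0},{"gripper":4,"dx":0,"dy":0,"dz":0,"ax":0,"ay":0,"az":0},{"gripper":4,"dx":0,"dy":0,"dz":0,"ax":0,"ay":0,"az":0},{"gripper":4,"dx":0,"dy":0,"dz":0,"ax":0,"ay":0,"az":0}]'

```text
time: 59.15
tool_pos: [0.5971, -0.2707, 0.2493]
tool_rot: [[-0.963, 0.27, 0.0], [0.27, 0.963, 0.0], [-0.0, 0.0, -1.0]]
wrist_force: [-0.9, 1.0, 0.8]
grip_width: 0.04
```

Run:
```python
from h import *
w=cams.capture("wrist"); save("pics/w33.png",w["img"],(150,110,450,320),2.6)
s=sensors.get_state(); print(s["tool_pos"],s["tool_rot"][:,1],np.arctan2(s["tool_rot"][1,1],s["tool_rot"][0,1]),s["joint_positions"])
plan([((.597,-.2703,.168),1.299,5)])
```

```text
[ 0.5971 -0.2706  0.2493] [0.2696 0.963  0.    ] 1.2978520851097617 [-0.6095  0.3556  1.33    0.      1.456  -1.9074]
0 {"dy": 0.01, "dz": 1.63}
1 {"dy": 0.01, "dz": 1.63}
2 {"dy": 0.01, "dz": 1.63}
3 {"dy": 0.01, "dz": 1.63}
4 {"dy": 0.01, "dz": 1.63}
end [ 0.5972 -0.2702  0.1678]
```

View pics/w33.png

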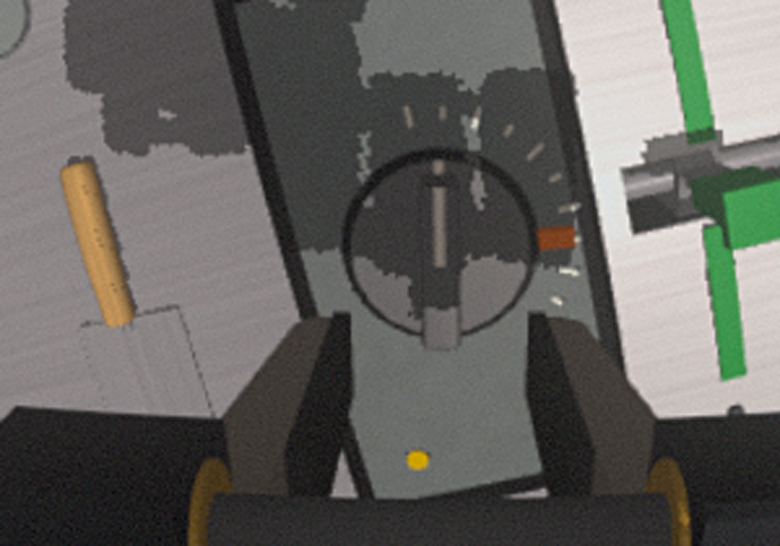

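The bar is vertical in the image and centred between the fingers. I descend and grip.

Call:
apply_moves --rows '[{"gripper":4,"dx":0,"dy":0,"dz":2.5,"ax":0,"ay":0,"az":0},{"gripper":4,"dx":0,"dy":0,"dz":2.5,"ax":0,"ay":0,"az":0},{"gripper":4,"dx":0,"dy":0,"dz":2,"ax":0,"ay":0,"az":0},{"gripper":4,"dx":0,"dy":0,"dz":0.9,"ax":0,"ay":0,"az":0},{"gripper":4,"dx":0,"dy":0,"dz":0,"ax":0,"ay":0,"az":0},{"gripper":4,"dx":0,"dy":0,"dz":0,"ax":0,"ay":0,"az":0},{"gripper":4,"dx":0,"dy":0,"dz":0,"ax":0,"ay":0,"az":0},{"gripper":4,"dx":0,"dy":0,"dz":0,"ax":0,"ay":0,"az":0}]'

```text
time: 60.2
tool_pos: [0.5974, -0.2708, 0.171]
tool_rot: [[-0.963, 0.269, 0.001], [0.269, 0.963, -0.001], [-0.001, -0.0, -1.0]]
wrist_force: [0.0, 0.2, -1.0]
grip_width: 0.0396
```

Call:
apply_moves --rows '[{"gripper":0.5,"dx":0,"dy":0,"dz":0,"ax":0,"ay":0,"az":0},{"gripper":0.5,"dx":0,"dy":0,"dz":0,"ax":0,"ay":0,"az":0},{"gripper":0.5,"dx":0,"dy":0,"dz":0,"ax":0,"ay":0,"az":0},{"gripper":0.5,"dx":0,"dy":0,"dz":0,"ax":0,"ay":0,"az":0},{"gripper":0.5,"dx":0,"dy":0,"dz":0,"ax":0,"ay":0,"az":0},{"gripper":0.5,"dx":0,"dy":0,"dz":0,"ax":0,"ay":0,"az":0},{"gripper":0.5,"dx":0,"dy":0,"dz":0,"ax":0,"ay":0,"az":0},{"gripper":0.5,"dx":0,"dy":0,"dz":0,"ax":0,"ay":0,"az":0}]' --force 40

```text
time: 61.2
tool_pos: [0.5971, -0.2705, 0.1703]
tool_rot: [[-0.963, 0.269, -0.0], [0.269, 0.963, 0.0], [0.0, 0.0, -1.0]]
wrist_force: [-0.1, 1.5, 1.0]
grip_width: 0.0117
```

Call:
apply_moves --rows '[{"gripper":0.5,"dx":0,"dy":0,"dz":0,"ax":0,"ay":0,"az":0.1},{"gripper":0.5,"dx":0,"dy":0,"dz":0,"ax":0,"ay":0,"az":0.13},{"gripper":0.5,"dx":0,"dy":0,"dz":0,"ax":0,"ay":0,"az":0.13},{"gripper":0.5,"dx":0,"dy":0,"dz":0,"ax":0,"ay":0,"az":0.13},{"gripper":0.5,"dx":0,"dy":0,"dz":0,"ax":0,"ay":0,"az":0.13},{"gripper":0.5,"dx":0,"dy":0,"dz":0,"ax":0,"ay":0,"az":0.13},{"gripper":0.5,"dx":0,"dy":0,"dz":0,"ax":0,"ay":0,"az":0.13},{"gripper":0.5,"dx":0,"dy":0,"dz":0,"ax":0,"ay":0,"az":0.13}]'

```text
time: 62.2
tool_pos: [0.5966, -0.271, 0.1703]
tool_rot: [[-0.28, 0.96, -0.001], [0.96, 0.28, -0.0], [-0.0, -0.001, -1.0]]
wrist_force: [-0.5, 0.5, 0.7]
grip_width: 0.0118
```

Call:
apply_moves --rows '[{"gripper":0.5,"dx":0,"dy":0,"dz":0,"ax":0,"ay":0,"az":0.13},{"gripper":0.5,"dx":0,"dy":0,"dz":0,"ax":0,"ay":0,"az":0.13},{"gripper":0.5,"dx":0,"dy":0,"dz":0,"ax":0,"ay":0,"az":0.13},{"gripper":0.5,"dx":0,"dy":0,"dz":0,"ax":0,"ay":0,"az":0.085},{"gripper":0.5,"dx":0,"dy":0,"dz":0,"ax":0,"ay":0,"az":0},{"gripper":0.5,"dx":0,"dy":0,"dz":0,"ax":0,"ay":0,"az":0},{"gripper":0.5,"dx":0,"dy":0,"dz":0,"ax":0,"ay":0,"az":0},{"gripper":0.5,"dx":0,"dy":0,"dz":0,"ax":0,"ay":0,"az":0}]'

```text
time: 63.2
tool_pos: [0.5963, -0.271, 0.1703]
tool_rot: [[0.185, 0.983, -0.002], [0.983, -0.185, -0.0], [-0.001, -0.002, -1.0]]
wrist_force: [-5.5, 0.5, 2.0]
grip_width: 0.0114
```

Run:
```python
from h import *
w=cams.capture("wrist"); save("pics/w34.png",w["img"],(150,110,450,320),2.6)
s=sensors.get_state(); print(s["tool_pos"],np.arctan2(s["tool_rot"][1,1],s["tool_rot"][0,1]),s["grip_width"],s["wrist_force"],s["moment"])
```

```text
[ 0.5963 -0.271   0.1703] -0.18628512454902213 0.011399256864566566 [-4.5764 -0.163   1.6356] [-0.0837  0.9695 -0.0294]
```

View pics/w34.png

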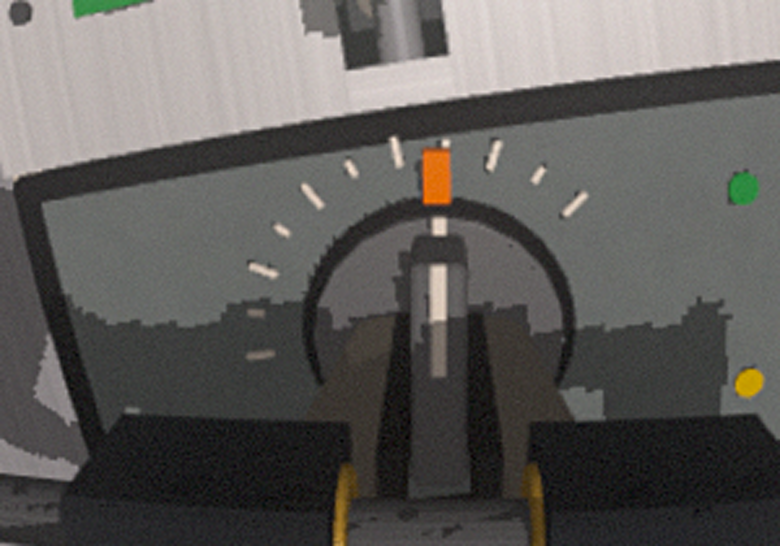

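The pointer line (439,300) points straight at the orange flag (437,177). I release, lift away and check.

Call:
apply_moves --rows '[{"gripper":4,"dx":0,"dy":0,"dz":0,"ax":0,"ay":0,"az":0},{"gripper":4,"dx":0,"dy":0,"dz":0,"ax":0,"ay":0,"az":0},{"gripper":4,"dx":0,"dy":0,"dz":0,"ax":0,"ay":0,"az":0},{"gripper":4,"dx":0,"dy":0,"dz":-2,"ax":0,"ay":0,"az":0},{"gripper":4,"dx":0,"dy":0,"dz":-4,"ax":0,"ay":0,"az":0},{"gripper":4,"dx":0,"dy":0,"dz":-4.5,"ax":0,"ay":0,"az":0},{"gripper":4,"dx":-2,"dy":-2,"dz":-4.5,"ax":0,"ay":0,"az":0},{"gripper":4,"dx":-3,"dy":-3,"dz":-4.5,"ax":0,"ay":0,"az":0}]'

```text
time: 64.25
tool_pos: [0.5385, -0.3103, 0.3685]
tool_rot: [[0.184, 0.983, 0.002], [0.983, -0.184, -0.002], [-0.001, 0.002, -1.0]]
wrist_force: [-0.1, -0.5, -0.3]
grip_width: 0.0399
```

Call:
apply_moves --rows '[{"gripper":4,"dx":-3,"dy":-3,"dz":-2,"ax":0,"ay":0,"az":0},{"gripper":4,"dx":0,"dy":0,"dz":0,"ax":0,"ay":0,"az":0},{"gripper":4,"dx":0,"dy":0,"dz":0,"ax":0,"ay":0,"az":0},{"gripper":4,"dx":0,"dy":0,"dz":0,"ax":0,"ay":0,"az":0},{"gripper":4,"dx":0,"dy":0,"dz":0,"ax":0,"ay":0,"az":0},{"gripper":4,"dx":0,"dy":0,"dz":0,"ax":0,"ay":0,"az":0},{"gripper":4,"dx":0,"dy":0,"dz":0,"ax":0,"ay":0,"az":0},{"gripper":4,"dx":0,"dy":0,"dz":0,"ax":0,"ay":0,"az":0}]'

```text
time: 65.25
tool_pos: [0.5036, -0.3343, 0.3853]
tool_rot: [[0.186, 0.983, -0.0], [0.983, -0.186, 0.0], [0.0, -0.0, -1.0]]
wrist_force: [0.2, -0.4, 0.1]
grip_width: 0.0399
```

Run:
```python
from h import *
w=cams.capture("wrist"); save("pics/w35.png",w["img"],(260,0,460,200),3)
D=cams.capture("side"); save("pics/d35.png",D["img"],(200,110,340,250),4.2)
S=cams.capture("scene"); save("pics/s35.png",S["img"])
s=sensors.get_state(); print(s["time"],s["tool_pos"])
B=np.array([.6046,-.0758]); a=-.0414; M=np.array([[np.cos(a),-np.sin(a)],[np.sin(a),np.cos(a)]])
tb=lambda p:(M.T@(p[:2]-B))*1000
for k in ('red','green','blue'):
    for b in blobs(w["img"],k,60,smin=110): print(k,b[1],tb(onz(w,*b[0],.1396,1)),tb(onz(w,*b[0],.188,1)))
```

```text
65.4 [ 0.5036 -0.3344  0.3853]
red (np.int32(6), np.int32(234), np.int32(16), np.int32(28), np.int32(217)) [-768.5114 -300.547 ] [-684.7378 -287.3155]
green (np.int32(366), np.int32(23), np.int32(59), np.int32(25), np.int32(585)) [ 25.3521 -91.2064] [  12.6202 -103.4233]
green (np.int32(312), np.int32(44), np.int32(45), np.int32(12), np.int32(274)) [ -46.2825 -100.0241] [ -50.3062 -111.1691]
blue (np.int32(305), np.int32(1), np.int32(46), np.int32(11), np.int32(280)) [-45.0893 -37.8728] [-49.2581 -56.5731]
blue (np.int32(362), np.int32(0), np.int32(55), np.int32(5), np.int32(198)) [ 40.9395 -38.8167] [ 26.3127 -57.4023]
blue (np.int32(0), np.int32(331), np.int32(22), np.int32(68), np.int32(525)) [-1257.0577  -734.0135] [-1113.8942  -668.0879]
```

View pics/w35.png

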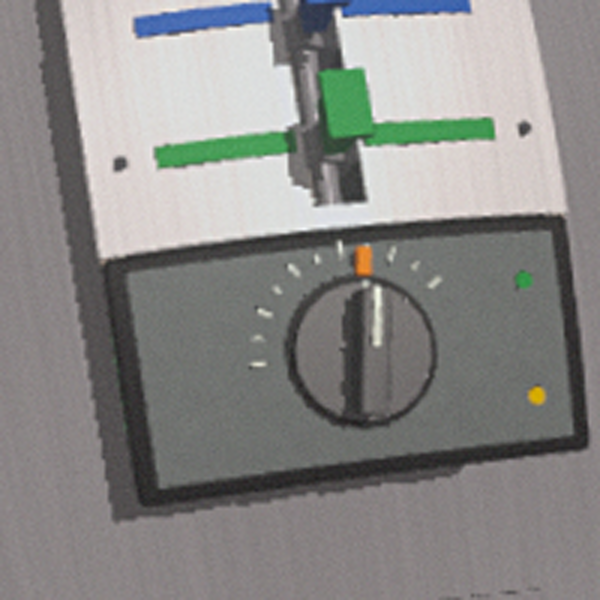

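View pics/d35.png

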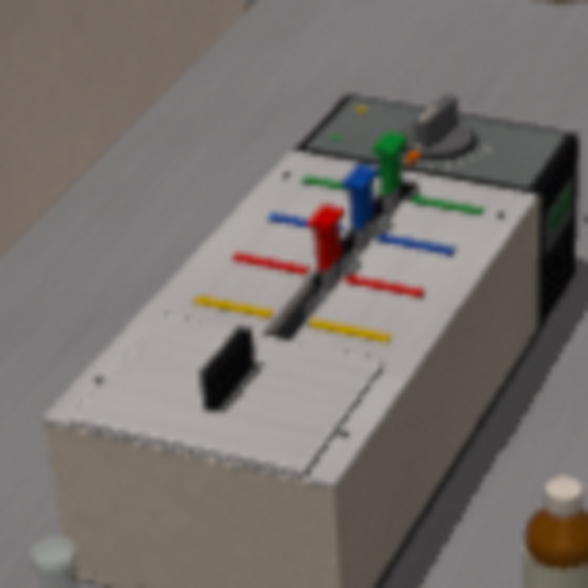

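View pics/s35.png

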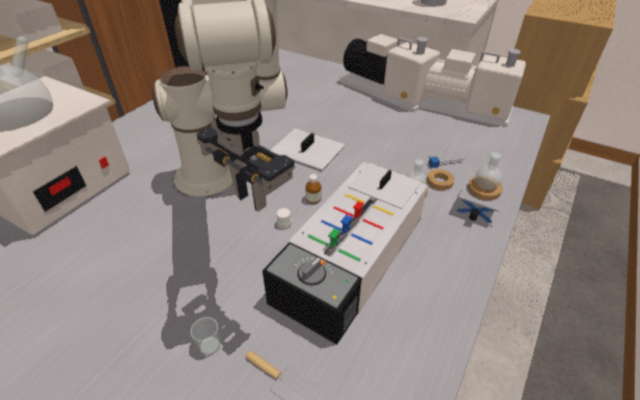

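The final pictures show the three carriers hanging at their stripes, the lid flush in the opening, the pointer at the flag, and the bystanders where they were. I hand in.

```bash
python3 -c "
from bench import env
print(env.finish_job())"
```

```text
the job is handed in; nothing more can be done
None
```

The bath is loaded and the job is handed in at about 65 s of the 210 s. I took the small lid off and laid it on free bench. The green, blue and red carriers are hooked on the rail at their own stripes; no yellow carrier stood on the bench. Then I put the lid back on and, after that, turned the dial from about 0.23 to about 1.71 rad, where the orange flag stands.

**Last checks**
- **Carriers:** they were within about 3 mm of their stripe centres along the slot before the lid went back on: green about +3 mm, blue about -2.5 mm, red about -1.4 mm. I left those offsets as they were. All three still stood at their stripes in the last pictures.
- **Lid:** it looked flush in the opening.
- **Dial:** the pointer lined up with the flag to about 0.01–0.02 rad.
- **Bystanders:** nothing looked moved in the last scene picture.

**What disagreed**
- The pads closed on the bead of each carrier (about 17 mm wide), not on the 10 mm tab, even when I tried gripping lower. The carriers did not slip in the grip.
- One scene picture seemed to show the green carrier shifted. Later views from the side, from above and from the scene camera showed it at its stripe.

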